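Refit the optics of a display spotlight and screw down its retaining ring

ROBOT

A 7-joint arm with a two-finger parallel gripper is mounted at the origin on the work surface. World frame = base frame: x ahead of the robot, y to its left, z up, the work surface at z = 0. Lengths are in m, angles in degrees, forces in N, time in s.
With the tool pointing down it reaches from about 0.4 to 0.875 m from the base axis. Payload 4.4 kg.
Tool frame: the origin (TCP) lies midway between the tips of the shut fingers; the grasp point (between the pads) lies 19 mm behind it; x points along the fingers, z is the direction in which the jaws open and shut, and the axes are right-handed (so a half turn about x gives the same grasp; the last joint's range is limited). The gripper opens to 85 mm and grips with 20 to 120 N. Pads are 22 mm wide; open, the fingers measure 114 mm over their backs; the gripper's body (76 mm by 85 mm) begins 54 mm behind the grasp point. The pads swing forward as they close: fully open they stand 13 mm farther back than shut.
Start: joints at [-69.145, 36.005, 2.206, 86.941, -1.547, 57.084, -1.146], TCP at [0.271, 0.591, 0.231] pointing down, gripper open.
Joint ranges: [-175.42, 175.42], [-21.48, 121.26], [-71.46, 75.88], [10.55, 141.38], [-63.04, 243.04], [13.31, 113.54], [-168.57, 168.57]. Speed limits (degrees/s): [147.25, 147.25, 180, 180, 180, 180, 180].

INTERFACE

Orientations are given as [roll, pitch, yaw] about the fixed x, y, z axes, in that order (R = Rz(yaw) Ry(pitch) Rx(roll)).
In Python, from bench import * gives the robot as it stands.
- The arm moves only by the tool carry_out, never from a script. Its argument "deltas" is a list of rows, each an object of numbers: "tx", "ty", "tz": the shift along the tool's x, y, z in cm; "roll": the turn about the tool's x in rad. In form: [{"tx": .., "ty": .., "tz": .., "roll": ..}, ...]. A call has 1 to 5 rows; each row shifts and turns the commanded pose from where the row before left it, along the tool's axes as they then stand; what a row does not reach is not made up. A row lasts 1/10 s, in which the tool goes at most 50 mm and 8.59 degrees, less where a joint would pass 70% of its speed; a pose out of reach is approached as far as the arm can. A call is refused whole if a number of a shift passes 5 or a number of a turn 0.15, either way. A call with a gripper value outside its range is refused whole. "fingers" is the finger opening in cm, from 0 to 8.54, set as the call begins (left out, the last holds). The fingers move at their own pace and stop on an object; "grip_force" is the grip in N (left out, the last holds). Time passes only in rows, so rows that do not move let the fingers close. It gives the time, the measured TCP pose, the force and the opening at its end, in the units of the state.
- observe(): the state, without advancing time (a new reading comes with each control period).
- get_image(name): name is "scene" or "top" or "wrist"; returns (picture, depth): 420x560x3 uint8, red, green, blue; 420x560 float32, m along the optical axis (not along the pixel's ray), 0 where there is no reading.
- camera_info(name): a dict with "fx", "fy", "cx", "cy" (pixels), "rvec" (rotation vector, rad) and "tvec" (3), from world to camera coordinates, as OpenCV has them. Camera axes: x right, y down, z forward; pixel columns grow to the right and rows downward; lengths in m; the calibration is good to about 2 mm. A picture is of the moment at which its call begins: read the wrist's pose just before it. camera_info takes no time and is no camera call; for the wrist camera it gives the pose at the moment of the call.
- close_job(): hands the job in, once; it reports no verdict.
The state is a dict: "t": time; "joint_positions": joint angles; "joint_velocities": joint speeds; "joint_efforts": joint torques, N m; "tool_pos": TCP position; "ee_rot": TCP orientation; "ft_force": force on the tool from outside, world axes, zero at the start; "wrist_torque": the same for the moment, N m; "opening": finger opening in m.
Only numpy, scipy, OpenCV 4.12 (cv2) and the standard library are available. Lean on these libraries where they do the work, as an engineer would, in place of code of your own. Each camera call takes 0.05 s, during which the arm holds its last target.

TASK

Refit the stall's display spotlight, which stands with its open barrel tilted towards you: drop the white-mounted glass lens into the barrel, then the black honeycomb louvre on top of it, both lying flat, then set the blue hooded retaining ring over the muzzle and screw it clockwise, fully home and tight, so that it clamps them both. Let go at the end; do not shift the lamp's aim or disturb the other things on the counter.

Things in the scene. Friction and masses are not known exactly. Their poses are not given: they have to be found in the camera images.
- lamp_seat (a point): Spotlight seat: centre of the barrel's flat floor (yellow LED disc). z = barrel axis, out of the mouth, up and tilted 22 to 32 deg roughly towards the robot; y level, along the tilt axis; x completes it (away from the robot and up). The bore is smooth, 63 mm in diameter, 40 mm deep; parts let go in its mouth slide down it by themselves. Lens and louvre fill 44 mm, ending 4 mm proud of the rim.
- lamp_mouth (a point): Centre of the rim of the barrel's mouth, 40 mm along z from the seat, same axes. The muzzle is 72 mm outside (83 mm over its thread), with a coarse three-start thread in the 20 mm below the rim. It drops 11 mm per 120 deg of clockwise turn (seen looking into the mouth), with 2 mm of play. Three yellow marks on the white body below it stand at 0, 120 and 240 deg about z from the x axis.
- lamp_head (a joint): Tilt of the white lamp head (80 mm across) from upright, rad, 0.38 to 0.56; tightly clamped (slips only above 6 N m): leave it. Pivot 26 mm behind the seat on the barrel axis, 105 mm above the table, in a steel yoke 108 mm wide and 120 mm high with black knobs at the sides (to 76 mm from the middle), on a fixed grey foot 160 mm across.
- lens_center (a point): Centre of the glass lens in its white mount: flat disc 60 mm in diameter, 24 mm high, 120 g, lying on the table; lower edge chamfered 2.5 mm; z = its axis. Gripped round the edge by its upper 9 mm, the rest goes into the bore before the fingers meet the rim. Seated, this point is 12 mm from the seat along the barrel axis.
- louvre_center (a point): Centre of the black honeycomb louvre: flat disc 60 mm in diameter, 20 mm high, 60 g, lying on the table; lower edge chamfered 2.5 mm; z = its axis. Gripped and put in like the lens. Seated on the lens, this point is 34 mm from the seat along the barrel axis.
- ring_hood (a point): Middle of the blue retaining ring's hood, where to grip it. The ring stands skirt down: skirt 94 mm in diameter (bore 88), 20 mm high; flange 4 mm thick; on it the round hood, a tube 60 mm in diameter, 40 mm high; 64 mm in all, 150 g. This point is on the axis z, 44 mm above the underside, 20 mm above the flange. Once screwed home it is 68 mm from the seat along the barrel axis.
- ring: The whole retaining ring; origin on its axis at the skirt's lower edge. Three 5 mm pins inside the skirt, 3 mm above that edge, at 0, 120, 240 deg from its x axis (yellow marks outside), ride in the lamp's thread. Set on with ring and lamp marks in line, it stands 5 mm above home; turned clockwise it meets the louvre after 50 deg, turns stiffly from 73, is tight at 78 to 90 and stays so. Other starts need up to 120 deg more.
- louvre: The louvre as a whole; origin at the centre of its underside.
- flask_orange: Bystander: sealed glass flask with orange layers, 76 mm in diameter, 110 mm high; origin at its foot.
- flask_teal: Bystander: sealed glass flask with teal layers, 68 mm in diameter, 100 mm high; origin at its foot.
- bowl: Bystander: empty dark wooden bowl, 124 mm in diameter, 50 mm high; origin at its foot.
- tin: Bystander: brass tin, 66 mm in diameter, 85 mm high; origin at its foot.
- funnel: Bystander: steel funnel standing mouth down, 72 mm in diameter, 160 mm high with its thin stem; origin at its foot.
- screwdriver: Bystander: screwdriver with green handle, 180 mm long, lying along its x; origin under its middle.
There are look-alikes about, which are no part of the job. What is meant by the louvre is not red, and is the smaller of those in its own colour.

How it is judged:
By the outcome, as a careful person would: the job done as asked, in the order asked, and still so for the second after the job is handed in, with the robot touching nothing.
It also fails if it takes over 72 s, if anything falls off the work surface, if the arm or the gripper's body presses on something with over 40 N, if the wrist force passes 120 N, or if a joint passes its speed limit or range.

## Working session

There is one attempt and no reset: what is moved stays moved. The work goes in short steps, Python scripts to look and compute and a tool call to move; the robot and the scene stay as the last step left them, time stands still between calls to the robot, and variables do not carry over. Pictures are saved under pics/ and viewed, and the job is handed in when it is done.

Besides the shell and the picture viewer there is one more tool, called after "Call:" as name(argument=value, ...) on one line, values as JSON. carry_out: Moves the arm, as the interface text tells. Its arguments: {"type":"object","properties":{"deltas":{"type":"array","items":{"type":"object","properties":{"tx":{"type":"number"},"ty":{"type":"number"},"tz":{"type":"number"},"roll":{"type":"number"}}}},"fingers":{"type":"number"},"grip_force":{"type":"number"}},"required":["deltas"]}

```bash
ls; mkdir -p pics
python3 - <<'E'
from bench import *
import cv2,numpy as np,pickle
o=observe();print(o)
for n in("scene","top","wrist"):
    ci=camera_info(n); p,d=get_image(n)
    np.savez(f"pics/{n}0.npz",p=p,d=d,**{k:np.array(v) for k,v in ci.items()})
    cv2.imwrite(f"pics/{n}0.png",p[:,:,::-1]); 
    R=cv2.Rodrigues(np.array(ci['rvec']))[0];print(n,ci['fx'],-R.T@np.array(ci['tvec']).ravel(),R[2])
E
```

```text
pics
{'t': 0.0, 'joint_positions': array([-69.14546216,  36.0594232 ,   2.20016845,  86.99674753,
        -1.54583419,  57.08437931,  -1.14610187]), 'joint_velocities': array([ 0.00723782, -0.0312819 , -0.0751123 , -0.06903802, -0.03371868,
       -0.04814723, -0.07001029]), 'joint_efforts': array([-4.58828654e-04, -5.63405550e+01,  1.22619331e+00, -1.93453985e+01,
        1.10767601e-02,  1.02163132e-02,  9.24133047e-06]), 'tool_pos': array([0.27052782, 0.59032728, 0.23037843]), 'ee_rot': array([-179.4451793 ,   89.8890623 , -114.06741799]), 'ft_force': array([0.48890566, 0.09141936, 0.06135233]), 'wrist_torque': array([-0.01764918, -0.03608627,  0.00368736]), 'opening': 0.08520933964605262}
scene 385.25119063395897 [ 1.15834929 -0.057318    0.84680895] [-0.64323723  0.04667472 -0.76424298]
top 499.68970432501095 [ 0.44634481 -0.00690461  1.56328867] [ 0.06297716  0.00281702 -0.99801099]
wrist 296.3825277774681 [0.20397833 0.62081922 0.37213137] [ 0.25684326 -0.11971854 -0.95900939]
```

Top view: black discs are at (318,228), which is large, and (358,240), which is small; the red one is at (365,272). By the description the louvre is the small black one at (358,240). The lens is the white disc at (199,243), the ring the blue one at (160,199), and the lamp is at (304,162) with its yellow LED. Next, close crops and measurements.

```bash
cat > h.py <<'E'
import numpy as np,cv2
from scipy.spatial.transform import Rotation as Ro
class Cam:
    def __init__(s,f):
        z=np.load(f);s.p=z['p'];s.d=z['d'];s.K=np.array([[z['fx'],0,z['cx']],[0,z['fy'],z['cy']],[0,0,1.]],float)
        s.R=cv2.Rodrigues(z['rvec'])[0];s.t=z['tvec'].ravel();s.c=-s.R.T@s.t
    def ray(s,uv):
        return s.R.T@np.linalg.inv(s.K)@np.array([uv[0],uv[1],1.])
    def plane(s,uv,z):
        r=s.ray(uv);return s.c+r*(z-s.c[2])/r[2]
    def pts(s):
        v,u=np.mgrid[:420,:560];q=np.stack([u,v,np.ones_like(u)],-1)@np.linalg.inv(s.K).T*s.d[...,None]
        return (q-s.t)@s.R
    def proj(s,P):
        q=s.K@(s.R@np.asarray(P)+s.t);return q[:2]/q[2]
def snap(name,tag):
    from bench import get_image,camera_info
    ci=camera_info(name);p,d=get_image(name);f=f"pics/{tag}.npz"
    np.savez(f,p=p,d=d,**{k:np.array(v) for k,v in ci.items()});cv2.imwrite(f"pics/{tag}.png",p[:,:,::-1]);return Cam(f)
E
python3 - <<'E'
from h import *
T=Cam("pics/top0.npz");P=T.pts()
for n,uv in dict(lens=(199,243),louv=(358,240),big=(318,228),red=(365,272),ring=(160,199),led=(304,162)).items():
    print(n,T.plane(uv,0.02),P[uv[1]-0,uv[0]])
# heights
hsv=cv2.cvtColor(T.p,cv2.COLOR_RGB2HSV)
def blob(m,box,nm,zpl):
    x0,y0,x1,y1=box;mm=np.zeros(m.shape,np.uint8);mm[y0:y1,x0:x1]=m[y0:y1,x0:x1]*255
    mm=cv2.morphologyEx(mm,cv2.MORPH_CLOSE,np.ones((7,7)))
    cs,_=cv2.findContours(mm,0,1);c=max(cs,key=cv2.contourArea);e=cv2.fitEllipse(c)
    mc=cv2.moments(c);uv=(mc['m10']/mc['m00'],mc['m01']/mc['m00'])
    pp=P[mm>0]; print(nm,e,uv,T.plane(uv,zpl),'z pct',np.percentile(pp[:,2],[5,50,95]),'ell',T.plane(e[0],zpl),'diam',np.array(e[1])/T.K[0,0]*(T.c[2]-zpl))
H,S,V=[hsv[...,i].astype(int) for i in range(3)]
blob((S<70)&(V>150),(180,225,218,262),'lens',.024)
blob(V<75,(344,226,372,254),'louv',.02)
blob(V<75,(300,210,336,245),'big',.02)
blob((H>95)&(H<125)&(S>120),(138,178,184,220),'ring',.022)
I=T.p[:,:,::-1]
a=[cv2.resize(I[y-30:y+30,x-30:x+30],(390,390),interpolation=cv2.INTER_CUBIC) for x,y in((160,199),(304,162))]
cv2.imwrite("pics/crop0.png",np.hstack(a))
a=[cv2.resize(I[y-30:y+30,x-30:x+30],(390,390),interpolation=cv2.INTER_CUBIC) for x,y in((345,238),(199,243))]
cv2.imwrite("pics/crop1.png",np.hstack(a))
S=Cam("pics/scene0.npz");print(S.proj(T.plane((358,240),.02)))
cv2.imwrite("pics/crop2.png",cv2.resize(S.p[200:310,215:315,::-1],(550,600),interpolation=cv2.INTER_CUBIC))
E
```

```text
lens [0.4292469  0.24541749 0.02      ] [0.42930389 0.24457644 0.02514411]
louv [ 0.42820857 -0.24442066  0.02      ] [ 0.4279912  -0.24726741  0.00150292]
big [ 0.46769471 -0.12229492  0.02      ] [ 0.46804609 -0.12419408 -0.00540027]
red [ 0.32992869 -0.26283571  0.02      ] [ 0.32901221 -0.26485054  0.00785043]
ring [0.56777081 0.36487336 0.02      ] [ 0.56964326  0.37060637 -0.00379832]
led [ 0.67363377 -0.08408829  0.02      ] [ 0.65790985 -0.0787487   0.1267652 ]
lens ((198.6879119873047, 242.16909790039062), (18.93812370300293, 19.215435028076172), 33.91767501831055) (198.69190140845072, 242.16314553990608) [0.43187603 0.24568293 0.024     ] z pct [0.01354158 0.02206908 0.0280433 ] ell [0.43185804 0.2456954  0.024     ] diam [0.05833868 0.05919294]
louv ((357.41949462890625, 240.25201416015625), (17.679311752319336, 18.95376968383789), 92.36334991455078) (357.4176245210728, 240.26117496807151) [ 0.4274444  -0.24260446  0.02      ] z pct [-0.0037667   0.00849463  0.02343949] ell [ 0.4274724  -0.24261108  0.02      ] diam [0.05460245 0.0585386 ]
big ((317.9851379394531, 227.244140625), (26.15989875793457, 26.312570571899414), 96.74930572509766) (317.9842300556586, 227.2581941867656) [ 0.46998091 -0.12230557  0.02      ] z pct [0.0053189  0.02769988 0.03464711] ell [ 0.47002415 -0.1223095   0.02      ] diam [0.08079469 0.08126622]
ring ((160.0806427001953, 198.68592834472656), (28.02370262145996, 29.143779754638672), 108.64551544189453) (160.0806577916993, 198.66849386583138) [0.56863724 0.36413545 0.022     ] z pct [0.01864865 0.02610104 0.06301018] ell [0.56858312 0.36413583 0.022     ] diam [0.08643887 0.08989374]
[202.07240078 200.56659643]
```

Run:
```python
from h import *
from bench import observe
o=observe();R=Ro.from_euler('xyz',o['ee_rot'],degrees=True).as_matrix();print(o['t'],R.round(3))
```

```text
0.15 [[-0.001 -0.909  0.417]
 [-0.001  0.417  0.909]
 [-1.    -0.    -0.001]]
```

Call:
carry_out(deltas=[{"tx": -5,"tz": 0},{"tx": -5,"tz": 2},{"tx": -5,"tz": 5},{"tx": -3,"tz": 5},{"tx": 0,"tz": 5}])

```text
schema error: expected keys tx, ty, tz, roll
```

Call:
carry_out(deltas=[{"tx": -5,"ty": 0,"tz": 0,"roll": 0},{"tx": -5,"ty": 0,"tz": 2,"roll": 0},{"tx": -5,"ty": 0,"tz": 5,"roll": 0},{"tx": -3,"ty": 0,"tz": 5,"roll": 0},{"tx": 0,"ty": 0,"tz": 5,"roll": 0}])

```text
t: 0.65
tool_pos: [0.3301, 0.7202, 0.3954]
ee_rot: [1.2, 89.4, 66.5]
ft_force: [1.8, 2.8, 0.5]
opening: 0.0852
```

Call:
carry_out(deltas=[{"tx": 0,"ty": 0,"tz": 4,"roll": 0},{"tx": 0,"ty": 0,"tz": 4,"roll": 0},{"tx": 0,"ty": 0,"tz": 4,"roll": 0},{"tx": 0,"ty": 0,"tz": 3,"roll": 0}])

```text
t: 1.05
tool_pos: [0.3488, 0.7679, 0.3682]
ee_rot: [-143.9, 87.9, -77.0]
ft_force: [-0.9, 0.5, -0.6]
opening: 0.0855
```

```bash
cat > st.py <<'E'
from h import *
from bench import observe
o=observe();R=Ro.from_euler('xyz',o['ee_rot'],degrees=True).as_matrix();print(round(o['t'],2),o['tool_pos'].round(4),'r',np.hypot(*o['tool_pos'][:2]).round(3));print(R.round(3));print(o['joint_positions'].round(1),o['ft_force'].round(1),o['wrist_torque'].round(2),round(o['opening'],4))
E
python3 st.py
```

```text
1.05 [0.3488 0.7679 0.3682] r 0.843
[[ 0.008 -0.92   0.392]
 [-0.036  0.392  0.919]
 [-0.999 -0.022 -0.03 ]]
[-66.1  60.4 -17.3  13.5  16.9 108.4  -3. ] [-0.9  0.5 -0.6] [ 0.03  0.08 -0.04] 0.0855
```

Call:
carry_out(deltas=[{"tx": -4,"ty": 0,"tz": 0,"roll": 0},{"tx": -4,"ty": 0,"tz": 0,"roll": 0},{"tx": -4,"ty": 0,"tz": 0,"roll": 0},{"tx": -4,"ty": 0,"tz": 0,"roll": 0}])

```text
t: 1.45
tool_pos: [0.3308, 0.7468, 0.4391]
ee_rot: [-132.0, 88.9, -64.0]
ft_force: [-0.1, -0.1, -1.0]
opening: 0.0853
```

```bash
python3 st.py
```

```text
1.45 [0.3308 0.7468 0.4391] r 0.817
[[ 0.008 -0.927  0.376]
 [-0.017  0.375  0.927]
 [-1.    -0.014 -0.013]]
[-67.8  56.7  -7.7  10.6   7.8 113.5  -1. ] [-0.1 -0.1 -1. ] [0.03 0.04 0.02] 0.0853
```

Call:
carry_out(deltas=[{"tx": -5,"ty": 0,"tz": 5,"roll": 0},{"tx": -5,"ty": 0,"tz": 5,"roll": 0},{"tx": -5,"ty": 0,"tz": 0,"roll": 0},{"tx": -5,"ty": 0,"tz": 0,"roll": 0}])

```text
t: 1.85
tool_pos: [0.3222, 0.7423, 0.4849]
ee_rot: [-16.4, 87.5, 52.1]
ft_force: [1.4, 0.0, -0.8]
opening: 0.0855
```

```bash
python3 st.py
```

```text
1.85 [0.3222 0.7423 0.4849] r 0.809
[[ 0.027 -0.93   0.366]
 [ 0.035  0.367  0.93 ]
 [-0.999 -0.013  0.042]]
[-68.2  53.5  -6.6  10.7   6.8 113.5  -0.8] [ 1.4  0.  -0.8] [-0.06 -0.03 -0.04] 0.0855
```

Call:
carry_out(deltas=[{"tx": 0,"ty": -3.1,"tz": -3.8,"roll": 0},{"tx": 0,"ty": -3.1,"tz": -3.8,"roll": 0},{"tx": 0,"ty": -3.1,"tz": -3.8,"roll": 0},{"tx": 0,"ty": -3.1,"tz": -3.8,"roll": 0},{"tx": 0,"ty": -3.1,"tz": -3.8,"roll": 0}])

```text
t: 2.35
tool_pos: [0.3951, 0.5322, 0.4843]
ee_rot: [-30.0, 87.1, 37.9]
ft_force: [0.6, 0.2, 0.3]
opening: 0.0853
```

```bash
python3 st.py
```

```text
2.35 [0.3951 0.5322 0.4843] r 0.663
[[ 0.04  -0.926  0.375]
 [ 0.032  0.377  0.926]
 [-0.999 -0.026  0.044]]
[-52.   28.2  -8.3  61.2   5.   88.1   8.6] [0.6 0.2 0.3] [-0.02 -0.07 -0.07] 0.0853
```

Call:
carry_out(deltas=[{"tx": 0,"ty": -3.1,"tz": -3.8,"roll": 0},{"tx": 0,"ty": -3.1,"tz": -3.8,"roll": 0},{"tx": 0,"ty": -3.1,"tz": -3.8,"roll": 0},{"tx": 0,"ty": -3.1,"tz": -3.8,"roll": 0},{"tx": 0,"ty": -3.1,"tz": -3.8,"roll": 0}])

```text
t: 2.85
tool_pos: [0.4673, 0.2982, 0.4797]
ee_rot: [-29.4, 87.1, 38.5]
ft_force: [0.5, -0.6, -0.7]
opening: 0.0853
```

Call:
carry_out(deltas=[{"tx": 0,"ty": -3.1,"tz": -3.8,"roll": 0},{"tx": 0,"ty": -3.1,"tz": -3.8,"roll": 0},{"tx": 0,"ty": -3.1,"tz": -3.8,"roll": 0},{"tx": 0,"ty": -3.1,"tz": -3.8,"roll": 0},{"tx": 0,"ty": -3.1,"tz": -3.8,"roll": 0}])

```text
t: 3.35
tool_pos: [0.5395, 0.0641, 0.4752]
ee_rot: [-29.3, 87.0, 38.6]
ft_force: [0.6, 0.0, 0.1]
opening: 0.0855
```

```bash
python3 st.py
python3 - <<'E'
from h import *
snap('wrist','w1')
E
python3 st.py
```

```text
3.35 [0.5395 0.0641 0.4752] r 0.543
[[ 0.04  -0.926  0.375]
 [ 0.032  0.377  0.926]
 [-0.999 -0.025  0.045]]
[-9.5 15.4  1.  82.2 -1.8 79.8 59.6] [0.6 0.  0.1] [-0.01  0.03  0.09] 0.0855
3.4 [0.5417 0.0527 0.4747] r 0.544
[[ 0.042 -0.921  0.388]
 [ 0.023  0.389  0.921]
 [-0.999 -0.03   0.038]]
[-9.1 15.5  1.7 82.2 -1.5 79.8 59.9] [ 1.4 -7.6 -0.6] [-0.45 -0.14 -0.08] 0.0853
```

Call:
carry_out(deltas=[{"tx": 2,"ty": -4,"tz": -2,"roll": 0},{"tx": 3,"ty": -4,"tz": -2,"roll": 0},{"tx": 3,"ty": -4,"tz": -2,"roll": 0},{"tx": 2,"ty": -4,"tz": -2,"roll": 0},{"tx": 1,"ty": -1.5,"tz": 0,"roll": 0}])

```text
t: 3.9
tool_pos: [0.6718, -0.0717, 0.3667]
ee_rot: [-29.4, 87.4, 38.1]
ft_force: [-0.3, 0.5, -0.7]
opening: 0.0854
```

Call:
carry_out(deltas=[{"tx": 0,"ty": 0,"tz": 0,"roll": 0}])

```text
t: 4.0
tool_pos: [0.6716, -0.0674, 0.3668]
ee_rot: [-25.7, 87.3, 42.0]
ft_force: [-0.2, 0.5, 0.4]
opening: 0.0852
```

```bash
python3 st.py
python3 - <<'E'
from h import *
snap('wrist','w2')
E
python3 st.py
```

```text
4.0 [ 0.6716 -0.0674  0.3668] r 0.675
[[ 0.035 -0.925  0.378]
 [ 0.032  0.379  0.925]
 [-0.999 -0.021  0.043]]
[ 2.6 31.7  3.3 72.9 -3.9 73.6 74.1] [-0.2  0.5  0.4] [ 0.05  0.02 -0.  ] 0.0852
4.05 [ 0.6712 -0.0658  0.3686] r 0.674
[[ 0.037 -0.926  0.376]
 [ 0.033  0.378  0.925]
 [-0.999 -0.022  0.044]]
[ 2.5 31.5  3.2 73.  -3.9 73.7 74.1] [0.1 1.  0.4] [-0.05  0.07 -0.03] 0.0854
```

Run:
```python
from h import *
W=Cam("pics/w2.npz");T=Cam("pics/top0.npz")
cv2.imwrite("pics/c3.png",cv2.resize(W.p[105:225,190:330,::-1],(700,600),interpolation=cv2.INTER_CUBIC))
for n,C,box in(('w',W,(195,110,330,220)),('t',T,(270,135,340,195))):
    x0,y0,x1,y1=box;h=cv2.cvtColor(C.p,cv2.COLOR_RGB2HSV).astype(int);H,S,V=[h[...,i] for i in range(3)]
    for nm,m in(('black',V<70),('yel',(H>22)&(H<35)&(S>150)&(V>150))):
        mm=np.zeros(m.shape,np.uint8);mm[y0:y1,x0:x1]=m[y0:y1,x0:x1]
        k,l,st,ce=cv2.connectedComponentsWithStats(mm)
        for i in range(1,k):
            if st[i,4]>8: print(n,nm,st[i],ce[i].round(2),'@.105',C.plane(ce[i],.105).round(4),'@.128',C.plane(ce[i],.128).round(4))
```

```text
w black [305 160  10  18 148] [309.45 167.97] @.105 [ 0.6919 -0.016   0.105 ] @.128 [ 0.6865 -0.0176  0.128 ]
w black [205 166  13  18 186] [210.46 174.95] @.105 [ 0.6485 -0.1449  0.105 ] @.128 [ 0.6456 -0.1391  0.128 ]
w yel [252 158  16  15 188] [259.32 164.64] @.105 [ 0.6611 -0.0777  0.105 ] @.128 [ 0.6576 -0.0758  0.128 ]
t black [280 147   7   9  41] [282.63 151.41] @.105 [ 0.6939 -0.0177  0.105 ] @.128 [ 0.6899 -0.0176  0.128 ]
t black [286 155   3   7  11] [287.18 158.27] @.105 [ 0.6732 -0.0307  0.105 ] @.128 [ 0.6696 -0.0303  0.128 ]
t black [324 161   7   9  40] [326.92 165.2 ] @.105 [ 0.6502 -0.1469  0.105 ] @.128 [ 0.647  -0.1447  0.128 ]
t black [318 167   4   5  11] [319.18 168.64] @.105 [ 0.6405 -0.1239  0.105 ] @.128 [ 0.6375 -0.1221  0.128 ]
t yel [301 159   7   6  35] [303.77 161.57] @.105 [ 0.6624 -0.0792  0.105 ] @.128 [ 0.659  -0.0781  0.128 ]
```

Run:
```python
from h import *
W=Cam("pics/w2.npz");T=Cam("pics/top0.npz")
piv=np.array([.671,-.0813,.105]);xh=np.array([.948,-.319,0]);y=np.array([.319,.948,0])
for zz in(.160,.1616,.165):
    p=W.plane((190+341/5,105+252/5),zz);d=p-piv;print(zz,p.round(4),'off x,y',(d@xh).round(4),(d@y).round(4),'deg',np.degrees(np.arctan2(-d@xh,d[2])).round(1))
# predicted rim outlines for several tilts
def frame(a):
    a=np.radians(a);z=-np.sin(a)*xh+np.cos(a)*np.array([0,0,1]);x=np.cos(a)*xh+np.sin(a)*np.array([0,0,1]);return x,y,z
vis=cv2.resize(W.p[105:225,190:330,::-1],(700,600),interpolation=cv2.INTER_CUBIC)
vt=cv2.resize(T.p[130:195,265:345,::-1],(720,585),interpolation=cv2.INTER_CUBIC)
for a,col in((28,(255,0,0)),(30,(0,0,255))):
    x,_,z=frame(a)
    for h,r in((.066,.0315),(.026,.0315),(.066,.036)):
        for t in np.linspace(0,2*np.pi,90):
            P=piv+z*h+r*(np.cos(t)*x+np.sin(t)*y)
            u=(W.proj(P)-[190,105])*5;cv2.circle(vis,tuple(int(i) for i in u+2),1,col,-1)
            u=(T.proj(P)-[265,130])*9;cv2.circle(vt,tuple(int(i) for i in u+4),1,col,-1)
cv2.imwrite("pics/c4.png",vis);cv2.imwrite("pics/c5.png",vt)
```

```text
0.16 [ 0.6421 -0.0701  0.16  ] off x,y -0.0309 0.0014 deg 29.4
0.1616 [ 0.6419 -0.07    0.1616] off x,y -0.0312 0.0014 deg 28.8
0.165 [ 0.6415 -0.0697  0.165 ] off x,y -0.0316 0.0015 deg 27.8
```

Call:
carry_out(deltas=[{"tx": -2,"ty": -2.2,"tz": -4,"roll": 0.0},{"tx": -2,"ty": -2.2,"tz": -4,"roll": 0.0},{"tx": -2,"ty": -2.2,"tz": -4,"roll": 0},{"tx": -2,"ty": -2.2,"tz": -4,"roll": 0},{"tx": -2,"ty": -2.2,"tz": -4,"roll": 0}])

```text
t: 4.55
tool_pos: [0.694, -0.295, 0.4674]
ee_rot: [-31.1, 86.9, 37.0]
ft_force: [2.5, -0.5, 0.1]
opening: 0.0855
```

Call:
carry_out(deltas=[{"tx": -2,"ty": -2.2,"tz": -4,"roll": 0},{"tx": -2,"ty": -2.2,"tz": -4,"roll": 0},{"tx": -5,"ty": -2,"tz": 0,"roll": 0},{"tx": -5,"ty": -2,"tz": 0,"roll": 0},{"tx": -5,"ty": -2,"tz": 0,"roll": 0}])

```text
t: 5.05
tool_pos: [0.6945, -0.3713, 0.5693]
ee_rot: [-76.0, 81.3, -8.4]
ft_force: [-0.3, 0.5, 0.5]
opening: 0.0853
```

```bash
python3 st.py
```

```text
5.05 [ 0.6945 -0.3713  0.5693] r 0.788
[[ 0.15  -0.914  0.378]
 [-0.022  0.379  0.925]
 [-0.988 -0.147  0.037]]
[ 26.4  47.7  10.   10.7 -11.9 113.5  94.7] [-0.3  0.5  0.5] [0.05 0.18 0.04] 0.0853
```

Call:
carry_out(deltas=[{"tx": -5,"ty": -1,"tz": 0,"roll": 0},{"tx": -5,"ty": -1,"tz": 0,"roll": 0}])

```text
t: 5.25
tool_pos: [0.6765, -0.3623, 0.6288]
ee_rot: [-82.1, 77.1, -14.5]
ft_force: [0.3, 1.1, 0.0]
opening: 0.0858
```

```bash
python3 st.py
```

```text
5.25 [ 0.6765 -0.3623  0.6288] r 0.767
[[ 0.217 -0.9    0.377]
 [-0.056  0.374  0.926]
 [-0.975 -0.222  0.031]]
[ 26.6  43.3   7.6  10.6  -9.8 113.5  94.3] [0.3 1.1 0. ] [ 0.06  0.26 -0.02] 0.0858
```

Call:
carry_out(deltas=[{"tx": -2,"ty": -0.5,"tz": 0,"roll": 0},{"tx": 0,"ty": 0,"tz": 0,"roll": 0}])

```text
t: 5.45
tool_pos: [0.6719, -0.3609, 0.6414]
ee_rot: [-83.1, 76.1, -15.6]
ft_force: [-0.6, 0.4, -0.6]
opening: 0.0855
```

```bash
python3 st.py
```

```text
5.45 [ 0.6719 -0.3609  0.6414] r 0.763
[[ 0.231 -0.896  0.378]
 [-0.065  0.374  0.925]
 [-0.971 -0.238  0.029]]
[ 26.6  42.4   7.9  10.6 -10.  113.5  94.3] [-0.6  0.4 -0.6] [ 0.    0.19 -0.  ] 0.0855
```

Call:
carry_out(deltas=[{"tx": 2.2,"ty": 2.9,"tz": 3,"roll": -0.12},{"tx": 2.2,"ty": 2.9,"tz": 3.1,"roll": 0},{"tx": 2.2,"ty": 2.9,"tz": 3.1,"roll": 0},{"tx": 2.2,"ty": 2.9,"tz": 3.1,"roll": 0},{"tx": 2.2,"ty": 2.9,"tz": 3.1,"roll": 0}])

```text
t: 5.95
tool_pos: [0.6315, -0.2068, 0.5241]
ee_rot: [-86.1, 76.5, -15.1]
ft_force: [0.1, -0.1, -0.1]
opening: 0.0852
```

Call:
carry_out(deltas=[{"tx": 2.2,"ty": 2.9,"tz": 3.1,"roll": 0},{"tx": 2.2,"ty": 2.9,"tz": 3.1,"roll": 0},{"tx": 2.2,"ty": 2.9,"tz": 3.1,"roll": 0},{"tx": 2.2,"ty": 2.9,"tz": 3.1,"roll": 0},{"tx": 2.2,"ty": 2.9,"tz": 3.1,"roll": 0}])

```text
t: 6.45
tool_pos: [0.5735, -0.0209, 0.3859]
ee_rot: [-86.3, 76.5, -15.4]
ft_force: [0.3, -0.0, -0.4]
opening: 0.0855
```

```bash
python3 st.py
```

```text
6.45 [ 0.5735 -0.0209  0.3859] r 0.574
[[ 0.225 -0.919  0.325]
 [-0.062  0.319  0.946]
 [-0.972 -0.233  0.015]]
[-7.9 14.8  5.9 98.5  3.1 53.9 67.1] [ 0.3 -0.  -0.4] [0.1  0.18 0.08] 0.0855
```

```bash
cat > go.py <<'E'
import sys
from h import *
from bench import observe
o=observe();R=Ro.from_euler('xyz',o['ee_rot'],degrees=True).as_matrix()
p=o['tool_pos']
tg=np.array([float(a) for a in sys.argv[1:4]])
print('pos',p.round(4),'x',R[:,0].round(3),'z',R[:,2].round(3),'j7',o['joint_positions'][6].round(1),'t',round(o['t'],2))
c=R.T@(tg-p)*100
print('cm tx ty tz',c.round(2),'norm',np.linalg.norm(c).round(2))
E
python3 go.py .430 .246 .13
```

```text
pos [ 0.5735 -0.0209  0.3859] x [ 0.225 -0.062 -0.972] z [0.325 0.946 0.015] j7 67.1 t 6.45
cm tx ty tz [20.01 27.66 20.2 ] norm 39.67
```

Call:
carry_out(deltas=[{"tx": 2.4,"ty": 3.4,"tz": 2.5,"roll": 0},{"tx": 2.4,"ty": 3.4,"tz": 2.5,"roll": 0},{"tx": 2.4,"ty": 3.4,"tz": 2.5,"roll": 0},{"tx": 2.4,"ty": 3.4,"tz": 2.5,"roll": 0},{"tx": 2.4,"ty": 3.4,"tz": 2.5,"roll": 0}])

```text
t: 6.95
tool_pos: [0.485, 0.1433, 0.2317]
ee_rot: [-86.4, 76.5, -15.5]
ft_force: [-0.1, -0.4, 0.9]
opening: 0.0856
```

Call:
carry_out(deltas=[{"tx": 2.4,"ty": 3.4,"tz": 2.5,"roll": -0.06},{"tx": 2.4,"ty": 3.4,"tz": 2.5,"roll": 0},{"tx": 0,"ty": 0,"tz": 0,"roll": 0}])

```text
t: 7.25
tool_pos: [0.4435, 0.2111, 0.1666]
ee_rot: [-91.2, 76.8, -16.1]
ft_force: [0.3, -0.7, 0.4]
opening: 0.0854
```

```bash
python3 go.py .430 .246 .13
python3 - <<'E'
from h import *
snap('wrist','w3')
E
```

```text
pos [0.4435 0.2111 0.1666] x [ 0.219 -0.063 -0.974] z [ 0.258  0.966 -0.005] j7 24.1 t 7.25
cm tx ty tz [3.05 2.98 3.03] norm 5.24
```

```bash
python3 - <<'E'
from h import *
W=Cam("pics/w3.npz");h=cv2.cvtColor(W.p,cv2.COLOR_RGB2HSV).astype(int)
m=((h[...,1]<60)&(h[...,2]>190)).astype(np.uint8);m[:90]=0;m[180:]=0;m[:,:260]=0;m[:,370:]=0
cs,_=cv2.findContours(m,0,1);c=max(cs,key=cv2.contourArea);e=cv2.fitEllipse(c);print(e,W.plane(e[0],.024),W.plane(e[0],.020))
print('ring hood top',W.plane((468,255),.064),cv2.boundingRect(c))
E
python3 go.py .4335 .2455 .011
```

```text
((312.78857421875, 137.05496215820312), (63.37630081176758, 66.12541198730469), 47.37400436401367) [0.42821751 0.2478642  0.024     ] [0.42950371 0.24800664 0.02      ]
ring hood top [0.56652894 0.36716926 0.064     ] (280, 105, 66, 65)
pos [0.446  0.2088 0.1685] x [ 0.222 -0.064 -0.973] z [ 0.262  0.965 -0.004] j7 24.2 t 7.3
cm tx ty tz [14.81  5.74  3.28] norm 16.22
```

Call:
carry_out(deltas=[{"tx": 3.3,"ty": 2,"tz": 1.2,"roll": 0},{"tx": 3.3,"ty": 2,"tz": 1.2,"roll": 0},{"tx": 3.4,"ty": 1.7,"tz": 1,"roll": 0},{"tx": 0,"ty": 0,"tz": 0,"roll": 0}])

```text
t: 7.7
tool_pos: [0.4358, 0.2314, 0.0934]
ee_rot: [-93.0, 76.0, -18.6]
ft_force: [0.5, -0.7, 0.3]
opening: 0.0857
```

```bash
python3 go.py .433 .2463 .011
```

```text
pos [0.4358 0.2314 0.0934] x [ 0.229 -0.077 -0.97 ] z [ 0.271  0.963 -0.013] j7 -5.0 t 7.7
cm tx ty tz [7.81 2.64 1.46] norm 8.38
```

```bash
python3 st.py
```

```text
7.7 [0.4358 0.2314 0.0934] r 0.493
[[ 0.229 -0.935  0.271]
 [-0.077  0.26   0.963]
 [-0.97  -0.242 -0.013]]
[-42.8  34.9   4.5 127.1  41.5  14.1  -5. ] [ 0.5 -0.7  0.3] [ 0.07  0.25 -0.03] 0.0857
```

Call:
carry_out(deltas=[{"tx": 1.3,"ty": 0.9,"tz": 0.5,"roll": 0},{"tx": 1.3,"ty": 0.9,"tz": 0.5,"roll": 0},{"tx": 1.3,"ty": 0.8,"tz": 0.5,"roll": 0},{"tx": 0,"ty": 0,"tz": 0,"roll": 0}])

```text
t: 8.1
tool_pos: [0.4257, 0.25, 0.0506]
ee_rot: [-92.5, 75.9, -18.2]
ft_force: [0.4, 0.6, 0.1]
opening: 0.0855
```

```bash
python3 st.py; python3 go.py .433 .2463 .011
```

```text
8.1 [0.4257 0.25   0.0506] r 0.494
[[ 0.232 -0.934  0.271]
 [-0.076  0.261  0.962]
 [-0.97  -0.243 -0.011]]
[-42.1  40.2  -0.4 127.7  68.2  13.5 -35. ] [0.4 0.6 0.1] [0.13 0.26 0.  ] 0.0855
pos [0.4257 0.25   0.0506] x [ 0.232 -0.076 -0.97 ] z [ 0.271  0.962 -0.011] j7 -35.0 t 8.1
cm tx ty tz [ 4.04  0.18 -0.11] norm 4.04
```

Call:
carry_out(deltas=[{"tx": 1.4,"ty": 0.1,"tz": 0,"roll": 0},{"tx": 1.3,"ty": 0.1,"tz": -0.1,"roll": 0},{"tx": 1.3,"ty": 0,"tz": 0,"roll": 0},{"tx": 0,"ty": 0,"tz": 0,"roll": 0}])

```text
t: 8.5
tool_pos: [0.434, 0.2453, 0.0119]
ee_rot: [-92.6, 75.8, -18.4]
ft_force: [-1.0, -0.8, 0.4]
opening: 0.0856
```

```bash
python3 st.py; python3 go.py .433 .2463 .011
```

```text
8.5 [0.434  0.2453 0.0119] r 0.499
[[ 0.233 -0.933  0.274]
 [-0.078  0.263  0.962]
 [-0.969 -0.246 -0.011]]
[-39.9  45.2  -2.  127.6  90.4  13.7 -56.5] [-1.  -0.8  0.4] [ 0.08  0.27 -0.  ] 0.0856
pos [0.434  0.2453 0.0119] x [ 0.233 -0.078 -0.969] z [ 0.274  0.962 -0.011] j7 -56.5 t 8.5
cm tx ty tz [0.06 0.14 0.07] norm 0.17
```

Call:
carry_out(deltas=[{"tx": 0,"ty": 0,"tz": 0,"roll": 0},{"tx": 0,"ty": 0,"tz": 0,"roll": 0},{"tx": 0,"ty": 0,"tz": 0,"roll": 0},{"tx": 0,"ty": 0,"tz": 0,"roll": 0}], fingers=5, grip_force=35)

```text
t: 8.9
tool_pos: [0.4333, 0.2471, 0.0129]
ee_rot: [-92.0, 75.8, -17.7]
ft_force: [-1.1, -0.5, 6.6]
opening: 0.058
```

```bash
python3 st.py
```

```text
8.9 [0.4333 0.2471 0.0129] r 0.499
[[ 0.234 -0.933  0.272]
 [-0.075  0.262  0.962]
 [-0.969 -0.246 -0.009]]
[-40.   45.   -2.1 127.7  90.5  13.7 -56.8] [-1.1 -0.5  6.6] [-0.21  0.06 -0.06] 0.058
```

Call:
carry_out(deltas=[{"tx": -2,"ty": 0,"tz": 0,"roll": 0},{"tx": -3,"ty": -1,"tz": -0.5,"roll": 0},{"tx": -3,"ty": -2,"tz": -1,"roll": 0},{"tx": -3,"ty": -3,"tz": -1,"roll": 0},{"tx": -3,"ty": -3,"tz": -1,"roll": 0}])

```text
t: 9.4
tool_pos: [0.4742, 0.2006, 0.1684]
ee_rot: [-92.2, 75.9, -17.8]
ft_force: [1.7, 1.2, -2.1]
opening: 0.0573
```

```bash
python3 st.py;python3 go.py .62 -.06 .30
```

```text
9.4 [0.4742 0.2006 0.1684] r 0.515
[[ 0.232 -0.934  0.27 ]
 [-0.074  0.26   0.963]
 [-0.97  -0.243 -0.009]]
[-17.2  28.4 -22.8 121.2  45.2  32.   -1.3] [ 1.7  1.2 -2.1] [0.09 0.18 0.07] 0.0573
pos [0.4742 0.2006 0.1684] x [ 0.232 -0.074 -0.97 ] z [ 0.27   0.963 -0.009] j7 -1.3 t 9.4
cm tx ty tz [ -7.44 -23.61 -21.27] norm 32.64
```

Call:
carry_out(deltas=[{"tx": -1.2,"ty": -3.4,"tz": -3,"roll": 0},{"tx": -1.2,"ty": -3.4,"tz": -3,"roll": 0},{"tx": -1.2,"ty": -3.4,"tz": -3,"roll": 0},{"tx": -1.2,"ty": -3.4,"tz": -3,"roll": 0},{"tx": -1.2,"ty": -3.4,"tz": -3,"roll": 0}])

```text
t: 9.9
tool_pos: [0.5784, 0.0152, 0.269]
ee_rot: [-92.0, 75.9, -17.7]
ft_force: [0.7, 0.7, -0.4]
opening: 0.0577
```

```bash
python3 st.py; python3 -c "
from h import *
snap('wrist','w4')"
```

```text
9.9 [0.5784 0.0152 0.269 ] r 0.579
[[ 0.233 -0.934  0.271]
 [-0.074  0.261  0.962]
 [-0.97  -0.244 -0.009]]
[ 15.1  24.3 -32.3 108.   30.3  42.6  39.7] [ 0.7  0.7 -0.4] [0.11 0.21 0.05] 0.0577
```

Call:
carry_out(deltas=[{"tx": -1,"ty": -1,"tz": -1,"roll": 0.15},{"tx": 0,"ty": 0,"tz": 0,"roll": 0.15},{"tx": 0,"ty": 0,"tz": 0,"roll": 0.15},{"tx": 0,"ty": 0,"tz": 0,"roll": 0.15},{"tx": 0,"ty": 0,"tz": 0,"roll": 0.15}])

```text
t: 10.45
tool_pos: [0.582, 0.0056, 0.28]
ee_rot: [-48.7, 75.9, -17.7]
ft_force: [-0.2, 0.1, -1.6]
opening: 0.0576
```

```bash
python3 st.py
```

```text
10.45 [0.582  0.0056 0.28  ] r 0.582
[[ 0.232 -0.493  0.838]
 [-0.074  0.85   0.521]
 [-0.97  -0.183  0.161]]
[  9.   22.3 -21.9 106.9  22.5  41.7   4.9] [-0.2  0.1 -1.6] [0.08 0.28 0.01] 0.0576
```

Call:
carry_out(deltas=[{"tx": 0,"ty": 0,"tz": 0,"roll": 0.15},{"tx": 0,"ty": 0,"tz": 0,"roll": 0.15},{"tx": 0,"ty": 0,"tz": 0,"roll": 0.15},{"tx": 0,"ty": 0,"tz": 0,"roll": 0.15},{"tx": 0,"ty": 0,"tz": 0,"roll": 0.15}])

```text
t: 10.95
tool_pos: [0.582, 0.0058, 0.28]
ee_rot: [-5.7, 75.9, -17.7]
ft_force: [0.6, -0.2, -1.8]
opening: 0.0574
```

Call:
carry_out(deltas=[{"tx": 0,"ty": 0,"tz": 0,"roll": 0.15},{"tx": 0,"ty": 0,"tz": 0,"roll": 0.15},{"tx": 0,"ty": 0,"tz": 0,"roll": 0.15},{"tx": 0,"ty": 0,"tz": 0,"roll": 0.15},{"tx": 0,"ty": 0,"tz": 0,"roll": 0.15}])

```text
t: 11.45
tool_pos: [0.5821, 0.0059, 0.28]
ee_rot: [37.4, 75.9, -17.6]
ft_force: [0.3, 0.0, -1.8]
opening: 0.0578
```

Call:
carry_out(deltas=[{"tx": 0,"ty": 0,"tz": 0,"roll": 0.15},{"tx": 0,"ty": 0,"tz": 0,"roll": 0.15},{"tx": 0,"ty": 0,"tz": 0,"roll": 0.15},{"tx": 0,"ty": 0,"tz": 0,"roll": 0.15},{"tx": 0,"ty": 0,"tz": 0,"roll": 0.15}])

```text
t: 11.95
tool_pos: [0.5821, 0.0059, 0.28]
ee_rot: [80.4, 75.9, -17.5]
ft_force: [-0.3, 1.0, -1.9]
opening: 0.0577
```

```bash
python3 st.py
```

```text
11.95 [0.5821 0.0059 0.28  ] r 0.582
[[ 0.233  0.962 -0.143]
 [-0.074 -0.129 -0.989]
 [-0.97   0.241  0.041]]
[ -15.2   21.5   11.6  107.6    1.8   38.2 -104.1] [-0.3  1.  -1.9] [ 0.06  0.34 -0.02] 0.0577
```

```bash
python3 - <<'E'
from h import *
W=Cam("pics/w4.npz")
R=np.array([[.233,-.934,.271],[-.074,.261,.962],[-.97,-.244,-.009]]);p=np.array([.5784,.0152,.269])
n=np.array([0,0,1.])
v=W.p[150:360,150:410,::-1].copy();v=cv2.resize(v,None,fx=3,fy=3,interpolation=cv2.INTER_CUBIC)
for ty,col in((.0023,(0,0,255)),(-.0015,(255,0,0))):
    c=p+R@[.0004,ty,0];
    for hh,r in((.012,.030),(.012,.0)):
        for t in np.linspace(0,6.28,100):
            u=(W.proj(c+hh*n+r*np.array([np.cos(t),np.sin(t),0]))-[150,150])*3
            cv2.circle(v,tuple(int(i)+1 for i in u),1,col,-1)
cv2.imwrite("pics/c6.png",v)
E
cat >> h.py <<'E'
PIV=np.array([.671,-.0813,.105]);XH=np.array([.948,-.319,0]);YL=np.array([.319,.948,0])
A=np.radians(29.5);ZL=-np.sin(A)*XH+np.cos(A)*np.array([0,0,1]);XL=np.cos(A)*XH+np.sin(A)*np.array([0,0,1])
MOUTH=PIV+.066*ZL+.0007*YL-.001*XH
E
cat > tgt.py <<'E'
# usage: h_above_mouth(mm of object centre) offset ty(mm) extra_roll tx(mm)
import sys
from h import *
from bench import observe
hh,ty,ro,tx=[float(a) for a in sys.argv[1:5]]
o=observe();R=Ro.from_euler('xyz',o['ee_rot'],degrees=True).as_matrix();p=o['tool_pos']
R2=R@Ro.from_rotvec([ro,0,0]).as_matrix()
c=MOUTH+ZL*hh/1000
t=c-R2@np.array([tx,ty,0])/1000
print('TCP target',t.round(4),'now',p.round(4),'t',round(o['t'],2),'j7',o['joint_positions'][6].round(1),'F',o['ft_force'].round(1))
print('mouth',MOUTH.round(4),'lampY in tool',(R2.T@YL).round(3),'ZL in tool',(R2.T@ZL).round(3))
print('cm now-frame',(R.T@(t-p)*100).round(2),'cm after-roll frame',(R2.T@(t-p)*100).round(2))
E
python3 tgt.py 60 3 .13 .4;python3 tgt.py 27 3 .13 .4
```

```text
TCP target [ 0.6086 -0.0597  0.2143] now [0.5821 0.0059 0.28  ] t 11.95 j7 -104.1 F [-0.3  1.  -1.9]
mouth [ 0.6395 -0.0699  0.1624] lampY in tool [ 0.005  0.056 -0.999] ZL in tool [-0.964 -0.265 -0.019]
cm now-frame [7.47 1.81 5.85] cm after-roll frame [7.47 2.55 5.56]
TCP target [ 0.624  -0.0649  0.1856] now [0.5821 0.0059 0.28  ] t 11.95 j7 -104.1 F [-0.3  1.  -1.9]
mouth [ 0.6395 -0.0699  0.1624] lampY in tool [ 0.005  0.056 -0.999] ZL in tool [-0.964 -0.265 -0.019]
cm now-frame [10.65  2.67  6.02] cm after-roll frame [10.65  3.43  5.63]
```

Call:
carry_out(deltas=[{"tx": 0,"ty": 0,"tz": 0,"roll": 0.13},{"tx": 2.5,"ty": 0.9,"tz": 1.9,"roll": 0},{"tx": 2.5,"ty": 0.9,"tz": 1.9,"roll": 0},{"tx": 2.4,"ty": 0.7,"tz": 1.8,"roll": 0},{"tx": 0,"ty": 0,"tz": 0,"roll": 0}])

```text
t: 12.45
tool_pos: [0.6068, -0.0639, 0.2122]
ee_rot: [86.6, 76.1, -18.7]
ft_force: [-1.1, 0.3, -0.8]
opening: 0.0578
```

```bash
python3 tgt.py 27 3 0 .4; python3 -c "
from h import *
snap('scene','s1')
W=Cam('pics/s1.npz');cv2.imwrite('pics/s1c.png',cv2.resize(W.p[170:310,195:335,::-1],(600,600),interpolation=cv2.INTER_CUBIC))"
```

```text
TCP target [ 0.624  -0.0649  0.1856] now [ 0.6068 -0.0639  0.2122] t 12.45 j7 -100.8 F [-1.1  0.3 -0.8]
mouth [ 0.6395 -0.0699  0.1624] lampY in tool [-0.     0.058 -0.999] ZL in tool [-0.963 -0.269 -0.015]
cm now-frame [ 2.98  0.99 -0.39] cm after-roll frame [ 2.98  0.99 -0.39]
```

Call:
carry_out(deltas=[{"tx": 0.8,"ty": 0.3,"tz": -0.4,"roll": 0},{"tx": 1.1,"ty": 0.35,"tz": 0,"roll": 0},{"tx": 1.1,"ty": 0.35,"tz": 0,"roll": 0},{"tx": 0,"ty": 0,"tz": 0,"roll": 0}])

```text
t: 12.9
tool_pos: [0.6264, -0.0609, 0.1868]
ee_rot: [87.2, 75.9, -17.8]
ft_force: [-0.4, 0.7, -2.1]
opening: 0.0575
```

```bash
python3 tgt.py 15 3 0 .4;python3 tgt.py 2 3 0 .4; python3 -c "
from h import *
W=snap('scene','s2')
cv2.imwrite('pics/s2c.png',cv2.resize(W.p[170:310,195:335,::-1],(600,600),interpolation=cv2.INTER_CUBIC))"
```

```text
TCP target [ 0.6296 -0.0668  0.1752] now [ 0.6264 -0.0609  0.1868] t 12.9 j7 -100.6 F [-0.4  0.7 -2.1]
mouth [ 0.6395 -0.0699  0.1624] lampY in tool [ 0.003  0.062 -0.998] ZL in tool [-0.964 -0.265 -0.02 ]
cm now-frame [1.24 0.16 0.48] cm after-roll frame [1.24 0.16 0.48]
TCP target [ 0.6356 -0.0689  0.1638] now [ 0.6264 -0.0609  0.1868] t 12.9 j7 -100.6 F [-0.4  0.7 -2.1]
mouth [ 0.6395 -0.0699  0.1624] lampY in tool [ 0.003  0.062 -0.998] ZL in tool [-0.964 -0.265 -0.02 ]
cm now-frame [2.5 0.5 0.5] cm after-roll frame [2.5 0.5 0.5]
```

```bash
for i in 1 2 3; do python3 tgt.py 15 3 0 .4|head -1;done; python3 -c "
from h import *
snap('scene','s2b')"; python3 tgt.py 15 3 0 .4
```

```text
TCP target [ 0.6296 -0.0668  0.1752] now [ 0.6263 -0.0611  0.1874] t 12.95 j7 -100.6 F [ 0.7  0.1 -0.5]
TCP target [ 0.6296 -0.0668  0.1752] now [ 0.6263 -0.0611  0.1874] t 12.95 j7 -100.6 F [ 0.7  0.1 -0.5]
TCP target [ 0.6296 -0.0668  0.1752] now [ 0.6263 -0.0611  0.1874] t 12.95 j7 -100.6 F [ 0.7  0.1 -0.5]
TCP target [ 0.6296 -0.0668  0.1752] now [ 0.6263 -0.0613  0.1879] t 13.0 j7 -100.6 F [ 1.3 -0.7 -1.3]
mouth [ 0.6395 -0.0699  0.1624] lampY in tool [ 0.003  0.062 -0.998] ZL in tool [-0.964 -0.264 -0.019]
cm now-frame [1.35 0.13 0.43] cm after-roll frame [1.35 0.13 0.43]
```

Call:
carry_out(deltas=[{"tx": 0.2,"ty": 0.0,"tz": 0.45,"roll": 0},{"tx": 0.6,"ty": 0.1,"tz": 0,"roll": 0},{"tx": 0.5,"ty": 0.1,"tz": 0,"roll": 0},{"tx": 0,"ty": 0,"tz": 0,"roll": 0}])

```text
t: 13.4
tool_pos: [0.6299, -0.0675, 0.1755]
ee_rot: [87.2, 75.9, -17.9]
ft_force: [-0.7, 0.6, -1.3]
opening: 0.0579
```

```bash
python3 tgt.py 2 3 0 .4
```

```text
TCP target [ 0.6356 -0.0689  0.1638] now [ 0.6299 -0.0675  0.1755] t 13.4 j7 -99.9 F [-0.7  0.6 -1.3]
mouth [ 0.6395 -0.0699  0.1624] lampY in tool [ 0.003  0.061 -0.998] ZL in tool [-0.964 -0.265 -0.019]
cm now-frame [ 1.27  0.28 -0.03] cm after-roll frame [ 1.27  0.28 -0.03]
```

Call:
carry_out(deltas=[{"tx": 0.4,"ty": 0.1,"tz": 0,"roll": 0},{"tx": 0.3,"ty": 0.1,"tz": 0,"roll": 0}])

```text
t: 13.6
tool_pos: [0.6339, -0.0683, 0.1698]
ee_rot: [87.3, 75.8, -17.8]
ft_force: [-0.1, -0.4, -1.8]
opening: 0.0578
```

```bash
python3 tgt.py 2 3 0 .4;python3 -c "
from h import *
W=snap('scene','s3')
cv2.imwrite('pics/s3c.png',cv2.resize(W.p[170:310,195:335,::-1],(600,600),interpolation=cv2.INTER_CUBIC))"
```

```text
TCP target [ 0.6356 -0.0689  0.1638] now [ 0.6339 -0.0683  0.1698] t 13.6 j7 -99.8 F [-0.1 -0.4 -1.8]
mouth [ 0.6395 -0.0699  0.1624] lampY in tool [ 0.004  0.061 -0.998] ZL in tool [-0.965 -0.263 -0.02 ]
cm now-frame [0.62 0.03 0.  ] cm after-roll frame [0.62 0.03 0.  ]
```

Call:
carry_out(deltas=[{"tx": 0.3,"ty": 0.05,"tz": 0,"roll": 0},{"tx": 0.3,"ty": 0.05,"tz": 0,"roll": 0},{"tx": 0,"ty": 0,"tz": 0,"roll": 0}])

```text
t: 13.95
tool_pos: [0.6359, -0.0691, 0.164]
ee_rot: [87.2, 75.8, -17.8]
ft_force: [0.3, -0.3, -1.4]
opening: 0.0576
```

```bash
python3 tgt.py 2 3 0 .4
```

```text
TCP target [ 0.6356 -0.0689  0.1638] now [ 0.6359 -0.0691  0.164 ] t 13.95 j7 -99.7 F [ 0.3 -0.3 -1.4]
mouth [ 0.6395 -0.0699  0.1624] lampY in tool [ 0.003  0.061 -0.998] ZL in tool [-0.964 -0.264 -0.019]
cm now-frame [ 0.   -0.04 -0.01] cm after-roll frame [ 0.   -0.04 -0.01]
```

Call:
carry_out(deltas=[{"tx": 0,"ty": 0,"tz": 0,"roll": 0},{"tx": 0,"ty": 0,"tz": 0,"roll": 0},{"tx": 0,"ty": 0,"tz": 0,"roll": 0}], fingers=8.5)

```text
t: 14.25
tool_pos: [0.6363, -0.0691, 0.1648]
ee_rot: [87.3, 75.8, -17.7]
ft_force: [-0.1, -0.5, 0.9]
opening: 0.0851
```

Call:
carry_out(deltas=[{"tx": -2,"ty": 0,"tz": 0,"roll": 0},{"tx": -3,"ty": 0,"tz": 0,"roll": 0},{"tx": -4,"ty": 0,"tz": 0,"roll": 0}])

```text
t: 14.55
tool_pos: [0.6139, -0.0623, 0.2513]
ee_rot: [87.0, 76.0, -18.0]
ft_force: [0.8, 0.8, 0.3]
opening: 0.0848
```

```bash
python3 st.py;python3 -c "
from h import *
W=snap('scene','s4')
cv2.imwrite('pics/s4c.png',cv2.resize(W.p[170:310,195:335,::-1],(600,600),interpolation=cv2.INTER_CUBIC))"
```

```text
14.55 [ 0.6139 -0.0623  0.2513] r 0.617
[[ 0.23   0.937 -0.261]
 [-0.075 -0.251 -0.965]
 [-0.97   0.242  0.013]]
[  -6.8   26.2   11.1  105.    -2.    35.7 -100.9] [0.8 0.8 0.3] [0.04 0.19 0.02] 0.0848
```

Call:
carry_out(deltas=[{"tx": -2,"ty": 0,"tz": 0,"roll": -0.15},{"tx": 0,"ty": 0,"tz": 0,"roll": -0.15},{"tx": 0,"ty": 0,"tz": 0,"roll": -0.15},{"tx": 0,"ty": 0,"tz": 0,"roll": -0.15},{"tx": 0,"ty": 0,"tz": 0,"roll": -0.15}])

```text
t: 15.1
tool_pos: [0.6105, -0.0608, 0.2714]
ee_rot: [44.0, 75.8, -17.7]
ft_force: [-0.1, 0.7, 0.1]
opening: 0.0849
```

Call:
carry_out(deltas=[{"tx": 0,"ty": 0,"tz": 0,"roll": -0.15},{"tx": 0,"ty": 0,"tz": 0,"roll": -0.15},{"tx": 0,"ty": 0,"tz": 0,"roll": -0.15},{"tx": 0,"ty": 0,"tz": 0,"roll": -0.15},{"tx": 0,"ty": 0,"tz": 0,"roll": -0.15}])

```text
t: 15.6
tool_pos: [0.6105, -0.0609, 0.2713]
ee_rot: [1.0, 75.8, -17.8]
ft_force: [-0.1, 0.4, 0.4]
opening: 0.0851
```

Call:
carry_out(deltas=[{"tx": 0,"ty": 0,"tz": 0,"roll": -0.15},{"tx": 0,"ty": 0,"tz": 0,"roll": -0.15},{"tx": 0,"ty": 0,"tz": 0,"roll": -0.15},{"tx": 0,"ty": 0,"tz": 0,"roll": -0.15},{"tx": 0,"ty": 0,"tz": 0,"roll": -0.15}])

```text
t: 16.1
tool_pos: [0.6105, -0.061, 0.2713]
ee_rot: [-42.0, 75.8, -17.8]
ft_force: [0.9, 0.3, -0.0]
opening: 0.085
```

Call:
carry_out(deltas=[{"tx": 0,"ty": 0,"tz": 0,"roll": -0.15},{"tx": 0,"ty": 0,"tz": 0,"roll": -0.15},{"tx": 0,"ty": 0,"tz": 0,"roll": -0.15},{"tx": 0,"ty": 0,"tz": 0,"roll": -0.15},{"tx": 0,"ty": 0,"tz": 0,"roll": -0.15}])

```text
t: 16.6
tool_pos: [0.6104, -0.061, 0.2712]
ee_rot: [-84.9, 75.8, -17.8]
ft_force: [-0.1, 0.1, -0.2]
opening: 0.0854
```

```bash
python3 st.py;python3 go.py .44 -.22 .16; python3 -c "
from h import *
W=snap('wrist','w5')"
```

```text
16.6 [ 0.6104 -0.061   0.2712] r 0.613
[[ 0.234 -0.893  0.386]
 [-0.075  0.379  0.922]
 [-0.969 -0.245  0.022]]
[ 24.5  27.3 -34.8 103.4  30.6  44.2  41.2] [-0.1  0.1 -0.2] [0.07 0.26 0.03] 0.0854
pos [ 0.6104 -0.061   0.2712] x [ 0.234 -0.075 -0.969] z [0.386 0.922 0.022] j7 41.2 t 16.6
cm tx ty tz [  7.99  11.91 -21.48] norm 25.83
```

Call:
carry_out(deltas=[{"tx": 0,"ty": 0,"tz": 0,"roll": -0.09},{"tx": 0.7,"ty": 1.8,"tz": -3.6,"roll": 0},{"tx": 0.9,"ty": 1.8,"tz": -3.6,"roll": 0},{"tx": 1,"ty": 2,"tz": -3.6,"roll": 0},{"tx": 1,"ty": 2,"tz": -3.6,"roll": 0}])

```text
t: 17.15
tool_pos: [0.5033, -0.1788, 0.2172]
ee_rot: [-89.6, 75.8, -17.8]
ft_force: [0.5, -1.1, 0.7]
opening: 0.0851
```

Call:
carry_out(deltas=[{"tx": 1,"ty": 1.5,"tz": -3,"roll": 0},{"tx": 0,"ty": 0,"tz": 0,"roll": 0}])

```text
t: 17.35
tool_pos: [0.4781, -0.2068, 0.2017]
ee_rot: [-90.3, 76.2, -18.9]
ft_force: [0.7, -0.4, -0.3]
opening: 0.085
```

```bash
python3 st.py; python3 -c "
from h import *
W=snap('wrist','w6')"
```

```text
17.35 [ 0.4781 -0.2068  0.2017] r 0.521
[[ 0.226 -0.92   0.319]
 [-0.078  0.31   0.948]
 [-0.971 -0.239 -0.001]]
[ 45.7  25.6 -34.5 121.2  34.4  27.2  57.6] [ 0.7 -0.4 -0.3] [ 0.03  0.26 -0.06] 0.085
```

```bash
python3 - <<'E'
from h import *
W=Cam("pics/w6.npz");h=cv2.cvtColor(W.p,cv2.COLOR_RGB2HSV).astype(int)
m=(h[...,2]<75).astype(np.uint8);m[:65]=0;m[145:]=0;m[:,:190]=0;m[:,270:]=0
m=cv2.morphologyEx(m,cv2.MORPH_CLOSE,np.ones((9,9)))
cs,_=cv2.findContours(m,0,1);c=max(cs,key=cv2.contourArea);e=cv2.fitEllipse(c);print(e,cv2.boundingRect(c),W.plane(e[0],.02),W.plane(e[0],.016))
W=Cam("pics/w5.npz")
for z in(.160,.1624,.164):print('mouth?',W.plane((281,204),z),MOUTH)
E
python3 go.py .4295 -.2432 .008
```

```text
((228.6148223876953, 106.99883270263672), (56.713600158691406, 60.18778991699219), 164.18414306640625) (200, 77, 58, 61) [ 0.42392939 -0.23979966  0.02      ] [ 0.42453274 -0.24068142  0.016     ]
mouth? [ 0.64036516 -0.06745817  0.16      ] [ 0.63946534 -0.06994991  0.16244348]
mouth? [ 0.63902649 -0.06699439  0.1624    ] [ 0.63946534 -0.06994991  0.16244348]
mouth? [ 0.63813405 -0.0666852   0.164     ] [ 0.63946534 -0.06994991  0.16244348]
pos [ 0.4813 -0.2046  0.2031] x [ 0.231 -0.076 -0.97 ] z [0.316 0.949 0.001] j7 57.5 t 17.4
cm tx ty tz [18.03  8.32 -5.31] norm 20.55
```

Call:
carry_out(deltas=[{"tx": 2.4,"ty": 1.6,"tz": -1,"roll": 0},{"tx": 2.4,"ty": 1.6,"tz": -1,"roll": 0},{"tx": 2.4,"ty": 1.6,"tz": -1,"roll": 0},{"tx": 2.4,"ty": 1.6,"tz": -1,"roll": 0},{"tx": 0,"ty": 0,"tz": 0,"roll": 0}])

```text
t: 17.9
tool_pos: [0.4403, -0.2261, 0.1099]
ee_rot: [-91.1, 76.1, -19.2]
ft_force: [-0.0, 0.2, 0.3]
opening: 0.0851
```

```bash
python3 st.py;python3 go.py .428 -.242 .008
```

```text
17.9 [ 0.4403 -0.2261  0.1099] r 0.495
[[ 0.227 -0.923  0.31 ]
 [-0.079  0.3    0.951]
 [-0.971 -0.241 -0.005]]
[ 43.2  33.4 -25.9 129.9  68.8  14.   28.1] [-0.   0.2  0.3] [ 0.07  0.27 -0.04] 0.0851
pos [ 0.4403 -0.2261  0.1099] x [ 0.227 -0.079 -0.971] z [ 0.31   0.951 -0.005] j7 28.1 t 17.9
cm tx ty tz [ 9.74  3.11 -1.84] norm 10.39
```

Call:
carry_out(deltas=[{"tx": 1.3,"ty": 0.8,"tz": -0.5,"roll": 0},{"tx": 1.3,"ty": 0.8,"tz": -0.5,"roll": 0},{"tx": 1.3,"ty": 0.8,"tz": -0.5,"roll": 0},{"tx": 1.3,"ty": 0.6,"tz": -0.3,"roll": 0},{"tx": 0,"ty": 0,"tz": 0,"roll": 0}])

```text
t: 18.4
tool_pos: [0.4199, -0.2388, 0.0532]
ee_rot: [-91.0, 76.0, -19.1]
ft_force: [-0.3, 0.5, -0.3]
opening: 0.0853
```

```bash
python3 st.py;python3 go.py .428 -.242 .008;python3 -c "
from h import *
W=snap('wrist','w7')"
```

```text
18.4 [ 0.4199 -0.2388  0.0532] r 0.483
[[ 0.229 -0.922  0.312]
 [-0.079  0.302  0.95 ]
 [-0.97  -0.242 -0.004]]
[ 48.7  41.8 -30.6 133.3 106.7  18.6  -6. ] [-0.3  0.5 -0.3] [0.06 0.27 0.  ] 0.0853
pos [ 0.4199 -0.2388  0.0532] x [ 0.229 -0.079 -0.97 ] z [ 0.312  0.95  -0.004] j7 -6.0 t 18.4
cm tx ty tz [ 4.59  0.25 -0.03] norm 4.6
```

Run:
```python
from h import *
W=Cam("pics/w7.npz")
v=cv2.resize(W.p[160:290,210:350,::-1],None,fx=5,fy=5,interpolation=cv2.INTER_CUBIC)
for (cx,cy),col in(((.426,-.2415),(0,0,255)),((.4274,-.2426),(0,255,0)),((.424,-.240),(255,0,0))):
    for zz in(.02,):
        for t in np.linspace(0,6.28,80):
            u=(W.proj([cx+.03*np.cos(t),cy+.03*np.sin(t),zz])-[210,160])*5+2;cv2.circle(v,tuple(int(i) for i in u),1,col,-1)
cv2.imwrite("pics/c7.png",v)
```

Call:
carry_out(deltas=[{"tx": 1.6,"ty": 0.1,"tz": 0,"roll": 0},{"tx": 1.5,"ty": 0.1,"tz": 0,"roll": 0},{"tx": 1.4,"ty": 0,"tz": 0,"roll": 0},{"tx": 0,"ty": 0,"tz": 0,"roll": 0}])

```text
t: 18.85
tool_pos: [0.429, -0.242, 0.0093]
ee_rot: [-91.2, 76.0, -19.3]
ft_force: [-0.6, -0.3, 0.3]
opening: 0.0852
```

```bash
python3 st.py;python3 go.py .428 -.242 .008
```

```text
18.85 [ 0.429  -0.242   0.0093] r 0.493
[[ 0.229 -0.922  0.311]
 [-0.08   0.301  0.95 ]
 [-0.97  -0.243 -0.005]]
[ 50.8  49.4 -34.5 132.4 115.2  25.5 -12.7] [-0.6 -0.3  0.3] [ 0.12  0.23 -0.04] 0.0852
pos [ 0.429  -0.242   0.0093] x [ 0.229 -0.08  -0.97 ] z [ 0.311  0.95  -0.005] j7 -12.7 t 18.85
cm tx ty tz [ 0.11  0.12 -0.03] norm 0.17
```

Good. Now the louvre grip.

Call:
carry_out(deltas=[{"tx": 0,"ty": 0,"tz": 0,"roll": 0},{"tx": 0,"ty": 0,"tz": 0,"roll": 0},{"tx": 0,"ty": 0,"tz": 0,"roll": 0},{"tx": 0,"ty": 0,"tz": 0,"roll": 0}], fingers=5, grip_force=35)

```text
t: 19.25
tool_pos: [0.4285, -0.2422, 0.0107]
ee_rot: [-91.5, 75.8, -19.5]
ft_force: [-1.2, 0.2, 6.6]
opening: 0.0577
```

```bash
python3 st.py
```

```text
19.25 [ 0.4285 -0.2422  0.0107] r 0.492
[[ 0.231 -0.922  0.31 ]
 [-0.082  0.299  0.951]
 [-0.97  -0.245 -0.006]]
[ 50.9  49.2 -34.5 132.6 115.4  25.5 -12.8] [-1.2  0.2  6.6] [ 0.07  0.12 -0.06] 0.0577
```

Call:
carry_out(deltas=[{"tx": -2,"ty": 0,"tz": 0,"roll": 0},{"tx": -2.5,"ty": -0.5,"tz": 0,"roll": 0},{"tx": -3,"ty": -1,"tz": 0.5,"roll": 0},{"tx": -3,"ty": -2,"tz": 1,"roll": 0},{"tx": -3,"ty": -2,"tz": 1,"roll": 0}])

```text
t: 19.75
tool_pos: [0.4401, -0.235, 0.1168]
ee_rot: [-94.8, 76.0, -22.9]
ft_force: [0.5, -1.0, -0.7]
opening: 0.0575
```

```bash
python3 st.py;python3 go.py .60 -.06 .28
```

```text
19.75 [ 0.4401 -0.235   0.1168] r 0.499
[[ 0.222 -0.923  0.314]
 [-0.094  0.3    0.949]
 [-0.97  -0.24  -0.02 ]]
[ 46.1  33.3 -29.6 129.1  67.7  17.1  29.7] [ 0.5 -1.  -0.7] [ 0.13  0.26 -0.02] 0.0575
pos [ 0.4401 -0.235   0.1168] x [ 0.222 -0.094 -0.97 ] z [ 0.314  0.949 -0.02 ] j7 29.7 t 19.75
cm tx ty tz [-13.93 -13.43  21.31] norm 28.78
```

Call:
carry_out(deltas=[{"tx": -2.4,"ty": -2.2,"tz": 3.5,"roll": 0},{"tx": -2.4,"ty": -2.2,"tz": 3.5,"roll": 0},{"tx": -2.4,"ty": -2.2,"tz": 3.5,"roll": 0},{"tx": -2.4,"ty": -2.2,"tz": 3.5,"roll": 0},{"tx": -2.4,"ty": -2.2,"tz": 3.5,"roll": 0}])

```text
t: 20.25
tool_pos: [0.5704, -0.0895, 0.2568]
ee_rot: [-94.4, 76.0, -22.6]
ft_force: [1.2, -1.6, -1.1]
opening: 0.0572
```

Call:
carry_out(deltas=[{"tx": -2,"ty": -2.2,"tz": 3.5,"roll": 0},{"tx": 0,"ty": 0,"tz": 0,"roll": 0.15},{"tx": 0,"ty": 0,"tz": 0,"roll": 0.15},{"tx": 0,"ty": 0,"tz": 0,"roll": 0.15},{"tx": 0,"ty": 0,"tz": 0,"roll": 0.15}])

```text
t: 20.75
tool_pos: [0.5965, -0.0622, 0.2793]
ee_rot: [-59.8, 76.0, -22.6]
ft_force: [-0.1, -0.1, -1.2]
opening: 0.0576
```

Call:
carry_out(deltas=[{"tx": 0,"ty": 0,"tz": 0,"roll": 0.15},{"tx": 0,"ty": 0,"tz": 0,"roll": 0.15},{"tx": 0,"ty": 0,"tz": 0,"roll": 0.15},{"tx": 0,"ty": 0,"tz": 0,"roll": 0.15},{"tx": 0,"ty": 0,"tz": 0,"roll": 0.15}])

```text
t: 21.25
tool_pos: [0.5965, -0.0622, 0.2794]
ee_rot: [-16.7, 76.0, -22.6]
ft_force: [0.9, 0.5, -0.8]
opening: 0.0571
```

Call:
carry_out(deltas=[{"tx": 0,"ty": 0,"tz": 0,"roll": 0.15},{"tx": 0,"ty": 0,"tz": 0,"roll": 0.15},{"tx": 0,"ty": 0,"tz": 0,"roll": 0.15},{"tx": 0,"ty": 0,"tz": 0,"roll": 0.15},{"tx": 0,"ty": 0,"tz": 0,"roll": 0.15}])

```text
t: 21.75
tool_pos: [0.5965, -0.0621, 0.2794]
ee_rot: [26.3, 76.0, -22.5]
ft_force: [-0.0, -1.0, -0.8]
opening: 0.0571
```

Call:
carry_out(deltas=[{"tx": 0,"ty": 0,"tz": 0,"roll": 0.15},{"tx": 0,"ty": 0,"tz": 0,"roll": 0.15},{"tx": 0,"ty": 0,"tz": 0,"roll": 0.15},{"tx": 0,"ty": 0,"tz": 0,"roll": 0.15},{"tx": 0,"ty": 0,"tz": 0,"roll": 0.15}])

```text
t: 22.25
tool_pos: [0.5965, -0.0621, 0.2794]
ee_rot: [69.3, 76.0, -22.5]
ft_force: [-0.2, 0.6, -1.0]
opening: 0.0574
```

```bash
python3 st.py
```

```text
22.25 [ 0.5965 -0.0621  0.2794] r 0.6
[[ 0.223  0.974 -0.041]
 [-0.092 -0.021 -0.996]
 [-0.97   0.226  0.085]]
[   5.    22.8   -6.8  104.7   12.6   40.4 -101.5] [-0.2  0.6 -1. ] [ 0.17  0.32 -0.02] 0.0574
```

```bash
for r in .3 .36; do python3 tgt.py 60 3 $r 0; done; for r in .2 .3 .36 .42; do python3 - $r <<'E'
import sys
from h import *
R=np.array([[.223,.974,-.041],[-.092,-.021,-.996],[-.97,.226,.085]])@Ro.from_rotvec([float(sys.argv[1]),0,0]).as_matrix()
n=R@np.array([-.97,-.245,-.006]);print(sys.argv[1],n.round(3),ZL.round(3),np.degrees(np.arccos(n@ZL)).round(2))
E
done
```

```text
TCP target [ 0.6087 -0.0596  0.2139] now [ 0.5965 -0.0621  0.2794] t 22.25 j7 -101.5 F [-0.2  0.6 -1. ]
mouth [ 0.6395 -0.0699  0.1624] lampY in tool [-0.016 -0.005 -1.   ] ZL in tool [-0.963 -0.269  0.017]
cm now-frame [ 6.6  -0.3  -0.86] cm after-roll frame [ 6.6  -0.54 -0.73]
TCP target [ 0.6088 -0.0594  0.2139] now [ 0.5965 -0.0621  0.2794] t 22.25 j7 -101.5 F [-0.2  0.6 -1. ]
mouth [ 0.6395 -0.0699  0.1624] lampY in tool [-0.016 -0.065 -0.998] ZL in tool [-0.963 -0.267  0.033]
cm now-frame [ 6.6  -0.29 -0.87] cm after-roll frame [ 6.6  -0.58 -0.71]
.2 [-0.447  0.149  0.882] [-0.467  0.157  0.87 ] 1.16
.3 [-0.439  0.172  0.882] [-0.467  0.157  0.87 ] 1.71
.36 [-0.434  0.186  0.882] [-0.467  0.157  0.87 ] 2.44
.42 [-0.427  0.199  0.882] [-0.467  0.157  0.87 ] 3.24
```

Call:
carry_out(deltas=[{"tx": 1.5,"ty": 0,"tz": 0,"roll": 0.13},{"tx": 1.5,"ty": 0,"tz": 0,"roll": 0.12},{"tx": 2,"ty": -0.2,"tz": -0.4,"roll": 0},{"tx": 1.6,"ty": -0.3,"tz": -0.4,"roll": 0},{"tx": 0,"ty": 0,"tz": 0,"roll": 0}])

```text
t: 22.75
tool_pos: [0.6074, -0.0586, 0.2116]
ee_rot: [82.9, 76.3, -22.8]
ft_force: [-0.8, -0.7, -0.9]
opening: 0.0573
```

```bash
python3 tgt.py 25 3 0 0; python3 -c "
from h import *
W=snap('scene','s5')
cv2.imwrite('pics/s5c.png',cv2.resize(W.p[170:310,195:335,::-1],(600,600),interpolation=cv2.INTER_CUBIC))";python3 tgt.py 25 3 0 0
```

```text
TCP target [ 0.625  -0.0652  0.1835] now [ 0.6074 -0.0586  0.2116] t 22.75 j7 -115.6 F [-0.8 -0.7 -0.9]
mouth [ 0.6395 -0.0699  0.1624] lampY in tool [-0.017  0.052 -0.999] ZL in tool [-0.962 -0.273  0.003]
cm now-frame [3.17 1.16 0.08] cm after-roll frame [3.17 1.16 0.08]
TCP target [ 0.625  -0.0652  0.1835] now [ 0.6083 -0.059   0.213 ] t 22.8 j7 -115.6 F [ 0.4  0.  -0.4]
mouth [ 0.6395 -0.0699  0.1624] lampY in tool [-0.017  0.052 -0.999] ZL in tool [-0.963 -0.271  0.002]
cm now-frame [3.29 1.02 0.06] cm after-roll frame [3.29 1.02 0.06]
```

Call:
carry_out(deltas=[{"tx": 1.1,"ty": 0.35,"tz": 0,"roll": 0},{"tx": 1.1,"ty": 0.35,"tz": 0.1,"roll": 0},{"tx": 1.1,"ty": 0.3,"tz": 0,"roll": 0},{"tx": 1,"ty": 0.3,"tz": 0,"roll": 0},{"tx": 0,"ty": 0,"tz": 0,"roll": 0}])

```text
t: 23.3
tool_pos: [0.6306, -0.0685, 0.1733]
ee_rot: [82.9, 76.2, -22.9]
ft_force: [-0.1, 1.0, -1.7]
opening: 0.0574
```

```bash
python3 tgt.py 2 3 0 0; python3 -c "
from h import *
W=snap('scene','s6')
cv2.imwrite('pics/s6c.png',cv2.resize(W.p[170:310,195:335,::-1],(600,600),interpolation=cv2.INTER_CUBIC))"
```

```text
TCP target [ 0.6357 -0.0689  0.1635] now [ 0.6306 -0.0685  0.1733] t 23.3 j7 -115.6 F [-0.1  1.  -1.7]
mouth [ 0.6395 -0.0699  0.1624] lampY in tool [-0.018  0.05  -0.999] ZL in tool [-0.963 -0.271  0.004]
cm now-frame [ 1.07  0.26 -0.14] cm after-roll frame [ 1.07  0.26 -0.14]
```

Call:
carry_out(deltas=[{"tx": 0.3,"ty": 0.1,"tz": -0.15,"roll": 0},{"tx": 0.4,"ty": 0.1,"tz": 0,"roll": 0},{"tx": 0.3,"ty": 0.1,"tz": 0,"roll": 0},{"tx": 0,"ty": 0,"tz": 0,"roll": 0}])

```text
t: 23.75
tool_pos: [0.6363, -0.0683, 0.1658]
ee_rot: [83.1, 76.0, -22.7]
ft_force: [0.7, 0.3, -0.4]
opening: 0.0573
```

```bash
python3 tgt.py 2 3 0 0
```

```text
TCP target [ 0.6357 -0.0689  0.1635] now [ 0.6363 -0.0683  0.1658] t 23.75 j7 -115.7 F [ 0.7  0.3 -0.4]
mouth [ 0.6395 -0.0699  0.1624] lampY in tool [-0.017  0.051 -0.999] ZL in tool [-0.963 -0.269  0.003]
cm now-frame [ 0.22 -0.09  0.06] cm after-roll frame [ 0.22 -0.09  0.06]
```

Call:
carry_out(deltas=[{"tx": 0.2,"ty": 0,"tz": 0,"roll": 0},{"tx": 0,"ty": 0,"tz": 0,"roll": 0}])

```text
t: 23.95
tool_pos: [0.6366, -0.0685, 0.164]
ee_rot: [83.1, 76.0, -22.7]
ft_force: [-0.2, 0.1, 0.3]
opening: 0.0573
```

Call:
carry_out(deltas=[{"tx": 0,"ty": 0,"tz": 0,"roll": 0},{"tx": 0,"ty": 0,"tz": 0,"roll": 0},{"tx": 0,"ty": 0,"tz": 0,"roll": 0}], fingers=8.5)

```text
t: 24.25
tool_pos: [0.6369, -0.0684, 0.1644]
ee_rot: [83.2, 76.0, -22.6]
ft_force: [-0.5, 0.3, 0.4]
opening: 0.0852
```

Call:
carry_out(deltas=[{"tx": -2,"ty": 0,"tz": 0,"roll": 0},{"tx": -3,"ty": 0,"tz": 0,"roll": 0},{"tx": -4,"ty": 0,"tz": 0,"roll": 0},{"tx": -2,"ty": 0,"tz": 0,"roll": 0}])

```text
t: 24.65
tool_pos: [0.613, -0.0579, 0.2743]
ee_rot: [83.6, 75.8, -22.2]
ft_force: [0.7, -0.0, -0.1]
opening: 0.085
```

```bash
python3 st.py;python3 -c "
from h import *
W=snap('scene','s7')
cv2.imwrite('pics/s7c.png',cv2.resize(W.p[170:310,195:335,::-1],(600,600),interpolation=cv2.INTER_CUBIC))"
```

```text
24.65 [ 0.613  -0.0579  0.2743] r 0.616
[[ 0.227  0.934 -0.275]
 [-0.093 -0.261 -0.961]
 [-0.969  0.244  0.027]]
[   1.9   24.3   -3.1  103.1   10.6   40.  -113.9] [ 0.7 -0.  -0.1] [0.03 0.2  0.01] 0.085
```

```bash
python3 go.py .55 .35 .19
```

```text
pos [ 0.614  -0.0577  0.2769] x [ 0.231 -0.093 -0.969] z [-0.275 -0.961  0.026] j7 -113.9 t 24.7
cm tx ty tz [  3.16 -18.74 -37.64] norm 42.17
```

Call:
carry_out(deltas=[{"tx": 0.3,"ty": -2,"tz": -4.2,"roll": 0},{"tx": 0.3,"ty": -2,"tz": -4.2,"roll": 0},{"tx": 0.3,"ty": -2,"tz": -4.2,"roll": 0},{"tx": 0.3,"ty": -2,"tz": -4.2,"roll": 0},{"tx": 0.3,"ty": -2,"tz": -4.2,"roll": 0}])

```text
t: 25.2
tool_pos: [0.5795, 0.1699, 0.2259]
ee_rot: [83.2, 76.0, -22.6]
ft_force: [0.2, -0.2, -0.3]
opening: 0.0848
```

Call:
carry_out(deltas=[{"tx": 0.3,"ty": -2,"tz": -4.2,"roll": 0},{"tx": 0.3,"ty": -2,"tz": -4.2,"roll": 0},{"tx": 0.3,"ty": -2,"tz": -4,"roll": 0},{"tx": 0.3,"ty": -1.5,"tz": -3,"roll": 0},{"tx": 0,"ty": 0,"tz": 0,"roll": 0}])

```text
t: 25.7
tool_pos: [0.5517, 0.3422, 0.1903]
ee_rot: [83.7, 76.2, -21.6]
ft_force: [-0.9, -0.4, -0.0]
opening: 0.0855
```

```bash
python3 st.py;python3 -c "
from h import *
W=snap('wrist','w8')"
```

```text
25.7 [0.5517 0.3422 0.1903] r 0.649
[[ 0.221  0.938 -0.266]
 [-0.087 -0.253 -0.964]
 [-0.971  0.236  0.026]]
[ -42.1   35.5    2.1   97.8   16.7   41.4 -157.8] [-0.9 -0.4 -0. ] [0.07 0.33 0.03] 0.0855
```

Run:
```python
from h import *
W=Cam("pics/w8.npz");h=cv2.cvtColor(W.p,cv2.COLOR_RGB2HSV).astype(int)
H,S,V=[h[...,i] for i in range(3)]
m=((((H>95)&(H<125)&(S>120))|((H>22)&(H<35)&(S>150)&(V>180)))).astype(np.uint8);m[:160]=0;m[268:]=0;m[:,:190]=0;m[:,305:]=0
m=cv2.morphologyEx(m,cv2.MORPH_CLOSE,np.ones((3,3)))
cs,_=cv2.findContours(m,cv2.RETR_CCOMP,1)
for c in sorted(cs,key=cv2.contourArea)[-2:]:
    e=cv2.fitEllipse(c);print(e,'z.022',W.plane(e[0],.022).round(4),'z.064',W.plane(e[0],.064).round(4))
c0=W.plane(cv2.fitEllipse(max(cs,key=cv2.contourArea))[0],.022)
for uv in((225,185),(284,212),(230,251)):
    p=W.plane(uv,.024);d=p-c0;print('mark',uv,p.round(4),'r',np.hypot(*d[:2]).round(4),'az',np.degrees(np.arctan2(d[1],d[0])).round(1))
v=cv2.resize(W.p[160:270,190:305,::-1],None,fx=5,fy=5,interpolation=cv2.INTER_CUBIC)
for zz,r,col in((.024,.047,(0,0,255)),(.064,.030,(0,255,0)),(0.,.047,(255,255,255))):
        for t in np.linspace(0,6.28,80):
            u=(W.proj([c0[0]+r*np.cos(t),c0[1]+r*np.sin(t),zz])-[190,160])*5+2;cv2.circle(v,tuple(int(i) for i in u),1,col,-1)
cv2.imwrite("pics/c8.png",v)
```

```text
((246.3152313232422, 214.18667602539062), (45.68093490600586, 46.01675796508789), 120.44647216796875) z.022 [0.5682 0.3677 0.022 ] z.064 [0.5706 0.3637 0.064 ]
((246.23707580566406, 214.286865234375), (83.84416961669922, 84.40291595458984), 86.02010345458984) z.022 [0.5681 0.3678 0.022 ] z.064 [0.5705 0.3638 0.064 ]
mark (225, 185) [0.6047 0.381  0.024 ] r 0.0389 az 19.8
mark (284, 212) [0.5597 0.3275 0.024 ] r 0.0412 az -101.8
mark (230, 251) [0.5344 0.3954 0.024 ] r 0.0436 az 140.7
```

```bash
python3 go.py .572 .366 .030
```

```text
pos [0.5531 0.3382 0.191 ] x [ 0.222 -0.091 -0.971] z [-0.27  -0.962  0.029] j7 -157.8 t 25.75
cm tx ty tz [15.79 -2.77 -3.65] norm 16.44
```

Call:
carry_out(deltas=[{"tx": 2.5,"ty": -1.4,"tz": -1.8,"roll": 0},{"tx": 2.5,"ty": -1.4,"tz": -1.8,"roll": 0},{"tx": 2.5,"ty": 0,"tz": 0,"roll": 0},{"tx": 0,"ty": 0,"tz": 0,"roll": 0}])

```text
t: 26.15
tool_pos: [0.5543, 0.3663, 0.1085]
ee_rot: [81.5, 76.1, -24.4]
ft_force: [-0.6, -1.5, 0.7]
opening: 0.0851
```

```bash
python3 go.py .572 .366 .030
```

```text
pos [0.5543 0.3663 0.1085] x [ 0.218 -0.099 -0.971] z [-0.277 -0.96   0.036] j7 -162.4 t 26.15
cm tx ty tz [ 8.01 -0.2  -0.74] norm 8.04
```

Call:
carry_out(deltas=[{"tx": 2,"ty": -0.1,"tz": -0.4,"roll": 0},{"tx": 2,"ty": -0.1,"tz": -0.3,"roll": 0},{"tx": 0,"ty": 0,"tz": 0,"roll": 0}])

```text
t: 26.45
tool_pos: [0.5645, 0.3706, 0.0714]
ee_rot: [82.4, 76.0, -23.6]
ft_force: [-0.5, -0.8, -0.8]
opening: 0.085
```

```bash
python3 go.py .572 .366 .030
```

```text
pos [0.5645 0.3706 0.0714] x [ 0.221 -0.096 -0.97 ] z [-0.278 -0.96   0.032] j7 -163.0 t 26.45
cm tx ty tz [ 4.22 -0.17  0.1 ] norm 4.23
```

Fine; go on down.

Call:
carry_out(deltas=[{"tx": 1.5,"ty": -0.1,"tz": 0.1,"roll": 0},{"tx": 1.5,"ty": -0.1,"tz": 0,"roll": 0},{"tx": 1.1,"ty": 0,"tz": 0,"roll": 0},{"tx": 0,"ty": 0,"tz": 0,"roll": 0}])

```text
t: 26.85
tool_pos: [0.5707, 0.3675, 0.0302]
ee_rot: [82.4, 76.1, -23.4]
ft_force: [0.0, -0.6, -0.8]
opening: 0.085
```

```bash
python3 go.py .572 .366 .030; python3 -c "
from h import *
W=snap('wrist','w9')"
```

```text
pos [0.5707 0.3675 0.0302] x [ 0.221 -0.095 -0.971] z [-0.276 -0.961  0.032] j7 -163.5 t 26.85
cm tx ty tz [0.06 0.16 0.11] norm 0.2
```

Call:
carry_out(deltas=[{"tx": 0,"ty": 0.1,"tz": 0.1,"roll": 0},{"tx": 0,"ty": 0,"tz": 0,"roll": 0},{"tx": 0,"ty": 0,"tz": 0,"roll": 0},{"tx": 0,"ty": 0,"tz": 0,"roll": 0}], fingers=5, grip_force=45)

```text
t: 27.3
tool_pos: [0.5725, 0.368, 0.0334]
ee_rot: [83.5, 76.0, -22.3]
ft_force: [-0.9, -0.3, 4.4]
opening: 0.0596
```

```bash
python3 st.py
```

```text
27.3 [0.5725 0.368  0.0334] r 0.681
[[ 0.224  0.935 -0.276]
 [-0.092 -0.261 -0.961]
 [-0.97   0.241  0.028]]
[ -44.8   50.3    5.4   97.4   18.5   27.4 -163.4] [-0.9 -0.3  4.4] [ 0.05  0.2  -0.08] 0.0596
```

Call:
carry_out(deltas=[{"tx": -2,"ty": 0,"tz": 0,"roll": 0},{"tx": -4,"ty": 0,"tz": 0,"roll": 0},{"tx": -4,"ty": 0,"tz": 0,"roll": 0},{"tx": -4,"ty": 0,"tz": 0,"roll": 0},{"tx": -4,"ty": 0,"tz": 0,"roll": 0}])

```text
t: 27.8
tool_pos: [0.5309, 0.3844, 0.2082]
ee_rot: [83.0, 76.1, -22.8]
ft_force: [0.9, 0.6, -1.6]
opening: 0.0598
```

```bash
python3 st.py; python3 go.py .60 -.055 .30; python3 -c "
from h import *
W=snap('wrist','w10')"
```

```text
27.8 [0.5309 0.3844 0.2082] r 0.655
[[ 0.222  0.935 -0.275]
 [-0.093 -0.261 -0.961]
 [-0.971  0.239  0.029]]
[ -47.    35.2    2.9   94.8   15.7   45.7 -161.1] [ 0.9  0.6 -1.6] [0.11 0.22 0.04] 0.0598
pos [0.5309 0.3844 0.2082] x [ 0.222 -0.093 -0.971] z [-0.275 -0.961  0.029] j7 -161.1 t 27.8
cm tx ty tz [-3.29 20.11 40.58] norm 45.41
```

```bash
python3 go.py .60 -.15 .42
python3 - <<'E'
from h import *
o=np.array([.6,-.15,.42]);R=Ro.from_euler('xyz',[83,76.1,-22.8],degrees=True).as_matrix()
print(R.T@(np.array([.17,-.75,.52])-o)*100, 'out',R.T@[.208,-.978,0],'up',R.T@[0,0,1])
E
```

```text
pos [0.5322 0.3883 0.2154] x [ 0.229 -0.084 -0.97 ] z [-0.274 -0.962  0.019] j7 -161.1 t 27.85
cm tx ty tz [-13.75  25.36  50.3 ] norm 57.98
[-13.64430552 -22.17782919  69.79238368] out [0.13710722 0.44984279 0.88237808] up [-0.97071648  0.23843742  0.02927643]
```

Call:
carry_out(deltas=[{"tx": -1.2,"ty": 2.1,"tz": 4.2,"roll": 0},{"tx": -1.2,"ty": 2.1,"tz": 4.2,"roll": 0},{"tx": -1.2,"ty": 2.1,"tz": 4.2,"roll": 0},{"tx": -1.2,"ty": 2.1,"tz": 4.2,"roll": 0},{"tx": -1.2,"ty": 2.1,"tz": 4.2,"roll": 0}])

```text
t: 28.35
tool_pos: [0.5584, 0.1589, 0.2968]
ee_rot: [83.1, 76.0, -22.7]
ft_force: [1.1, -0.4, -1.7]
opening: 0.0595
```

Call:
carry_out(deltas=[{"tx": -1.2,"ty": 2.1,"tz": 4.2,"roll": 0},{"tx": -1.2,"ty": 2.1,"tz": 4.2,"roll": 0},{"tx": -1.2,"ty": 2.1,"tz": 4.2,"roll": 0},{"tx": -1.2,"ty": 2.1,"tz": 4.2,"roll": 0},{"tx": -1.2,"ty": 2.1,"tz": 4.2,"roll": 0}])

```text
t: 28.85
tool_pos: [0.5852, -0.0646, 0.3863]
ee_rot: [83.2, 76.1, -22.6]
ft_force: [0.6, 0.8, -1.0]
opening: 0.0595
```

Call:
carry_out(deltas=[{"tx": -1,"ty": 1,"tz": 4.2,"roll": 0},{"tx": -1,"ty": 0,"tz": 4.4,"roll": 0},{"tx": -0.9,"ty": -1,"tz": 4.4,"roll": 0},{"tx": -0.9,"ty": -1.4,"tz": 4.4,"roll": 0},{"tx": -0.9,"ty": -1.4,"tz": 4.4,"roll": 0}])

```text
t: 29.35
tool_pos: [0.4874, -0.2619, 0.4308]
ee_rot: [83.1, 76.1, -22.7]
ft_force: [0.3, 0.1, -1.8]
opening: 0.0595
```

```bash
python3 st.py; python3 go.py .17 -.76 .53
```

```text
29.35 [ 0.4874 -0.2619  0.4308] r 0.553
[[ 0.222  0.935 -0.276]
 [-0.093 -0.261 -0.961]
 [-0.971  0.239  0.029]]
[ 20.1  10.8   7.1  96.9  -2.8  58.5 -77.7] [ 0.3  0.1 -1.8] [0.02 0.24 0.  ] 0.0595
pos [ 0.4874 -0.2619  0.4308] x [ 0.222 -0.093 -0.971] z [-0.276 -0.961  0.029] j7 -77.7 t 29.35
cm tx ty tz [-12.06 -14.31  56.89] norm 59.89
```

Call:
carry_out(deltas=[{"tx": -1,"ty": -1.3,"tz": 4.6,"roll": 0},{"tx": -1,"ty": -1.3,"tz": 4.6,"roll": 0},{"tx": -1,"ty": -1.3,"tz": 4.6,"roll": 0},{"tx": -1,"ty": -1.3,"tz": 4.6,"roll": 0},{"tx": -1,"ty": -1.3,"tz": 4.6,"roll": 0}])

```text
t: 29.85
tool_pos: [0.3521, -0.461, 0.4705]
ee_rot: [83.2, 76.1, -22.6]
ft_force: [1.7, 0.0, -1.4]
opening: 0.0594
```

Call:
carry_out(deltas=[{"tx": -1,"ty": -1.3,"tz": 4.6,"roll": 0},{"tx": -1,"ty": -1.3,"tz": 4.6,"roll": 0},{"tx": -1,"ty": -1.3,"tz": 4.6,"roll": 0},{"tx": -1,"ty": -1.3,"tz": 4.6,"roll": 0},{"tx": -1,"ty": -1.3,"tz": 4.6,"roll": 0}])

```text
t: 30.35
tool_pos: [0.2172, -0.6605, 0.5098]
ee_rot: [83.3, 76.1, -22.5]
ft_force: [0.3, -1.5, -1.4]
opening: 0.0594
```

```bash
python3 st.py
```

```text
30.35 [ 0.2172 -0.6605  0.5098] r 0.695
[[ 0.223  0.935 -0.275]
 [-0.092 -0.261 -0.961]
 [-0.971  0.239  0.028]]
[ 65.9  28.5  18.   59.7 -20.5  85.8 -24.2] [ 0.3 -1.5 -1.4] [0.07 0.22 0.  ] 0.0594
```

Call:
carry_out(deltas=[{"tx": -1.5,"ty": 2,"tz": 4,"roll": 0},{"tx": -1.5,"ty": 2,"tz": 4,"roll": 0},{"tx": -3,"ty": 2,"tz": 2,"roll": 0},{"tx": -3.5,"ty": 2,"tz": 2,"roll": 0}])

```text
t: 30.75
tool_pos: [0.2324, -0.7526, 0.5882]
ee_rot: [82.2, 74.7, -24.3]
ft_force: [-7.6, -13.3, 77.9]
opening: 0.0592
```

```bash
python3 st.py
```

```text
30.75 [ 0.2324 -0.7526  0.5882] r 0.788
[[ 0.24   0.927 -0.289]
 [-0.108 -0.27  -0.957]
 [-0.965  0.261  0.036]]
[ 73.5  47.8  30.4  10.5 -40.2 113.5 -33.3] [ -7.6 -13.3  77.9] [-2.22  0.72 -0.4 ] 0.0592
```

```bash
python3 -c "
from h import *
W=snap('scene','s8')";python3 st.py
```

```text
30.8 [ 0.2309 -0.7547  0.585 ] r 0.789
[[ 0.241  0.924 -0.298]
 [-0.107 -0.28  -0.954]
 [-0.965  0.262  0.031]]
[ 73.4  47.9  31.6  11.  -41.3 113.2 -33.3] [ -0.8 -15.6  -3.4] [-1.29  0.32 -0.34] 0.0591
```

Call:
carry_out(deltas=[{"tx": -1,"ty": 0.3,"tz": 0.5,"roll": 0},{"tx": -1.2,"ty": 0.3,"tz": 0.5,"roll": 0},{"tx": -1.5,"ty": 0.4,"tz": 0.6,"roll": 0}])

```text
t: 31.1
tool_pos: [0.2241, -0.744, 0.614]
ee_rot: [77.1, 73.7, -29.4]
ft_force: [-0.5, 1.1, -0.7]
opening: 0.0592
```

```bash
python3 st.py
```

```text
31.1 [ 0.2241 -0.744   0.614 ] r 0.777
[[ 0.244  0.925 -0.292]
 [-0.138 -0.265 -0.954]
 [-0.96   0.273  0.063]]
[ 74.2  45.6  24.9  10.5 -35.  113.5 -33.6] [-0.5  1.1 -0.7] [ 0.19  0.36 -0.01] 0.0592
```

Working gently. Two-thirds more of that.

Call:
carry_out(deltas=[{"tx": -1.5,"ty": 0.4,"tz": 0.5,"roll": 0},{"tx": -1.5,"ty": 0.4,"tz": 0.5,"roll": 0},{"tx": -1.5,"ty": 0.4,"tz": 0.5,"roll": 0},{"tx": -1,"ty": 0.3,"tz": 0.3,"roll": 0}])

```text
t: 31.5
tool_pos: [0.2143, -0.7295, 0.6475]
ee_rot: [73.0, 72.1, -33.6]
ft_force: [-0.5, 0.4, -1.6]
opening: 0.0595
```

```bash
python3 st.py
```

```text
31.5 [ 0.2143 -0.7295  0.6475] r 0.76
[[ 0.255  0.92  -0.298]
 [-0.17  -0.261 -0.95 ]
 [-0.952  0.293  0.09 ]]
[ 76.3  42.5   8.2  10.5 -20.5 113.5 -35.4] [-0.5  0.4 -1.6] [ 0.21  0.36 -0.03] 0.0595
```

```bash
cat > ph.py <<'E'
from h import *
from bench import observe
import sys
o=observe();R=Ro.from_euler('xyz',o['ee_rot'],degrees=True).as_matrix()
Rp=np.array([[.224,.935,-.276],[-.092,-.261,-.961],[-.97,.241,.028]]);u,_,vt=np.linalg.svd(Rp);Rp=u@vt
az=np.radians(19.6);m=np.array([np.cos(az),np.sin(az),0]);nt=Rp.T@[0,0,1.];mt=Rp.T@m
for ps in [float(a) for a in sys.argv[1:]]:
    R2=R@Ro.from_rotvec([ps,0,0]).as_matrix();n=R2@nt;mm=R2@mt
    print(ps,'misalign',np.degrees(np.arccos(n@ZL)).round(2),'phase',(np.degrees(np.arctan2(mm@YL,mm@XL))%120).round(1),'x',R[:,0].round(3))
E
python3 ph.py -3.1 -3.3 -3.4 -3.5 -3.6 -3.7 -3.8
```

```text
-3.1 misalign 6.19 phase 96.8 x [ 0.255 -0.17  -0.952]
-3.3 misalign 3.59 phase 108.0 x [ 0.255 -0.17  -0.952]
-3.4 misalign 2.31 phase 113.6 x [ 0.255 -0.17  -0.952]
-3.5 misalign 1.15 phase 119.2 x [ 0.255 -0.17  -0.952]
-3.6 misalign 0.94 phase 4.8 x [ 0.255 -0.17  -0.952]
-3.7 misalign 2.01 phase 10.3 x [ 0.255 -0.17  -0.952]
-3.8 misalign 3.28 phase 15.9 x [ 0.255 -0.17  -0.952]
```

```bash
python3 go.py .57 -.12 .36
```

```text
pos [ 0.2143 -0.7295  0.6475] x [ 0.255 -0.17  -0.952] z [-0.298 -0.95   0.09 ] j7 -35.4 t 31.5
cm tx ty tz [ 26.09   8.4  -71.1 ] norm 76.2
```

Call:
carry_out(deltas=[{"tx": 0.8,"ty": 0,"tz": -2,"roll": 0},{"tx": 1.6,"ty": 0.3,"tz": -4,"roll": 0},{"tx": 1.7,"ty": 0.5,"tz": -4.5,"roll": 0},{"tx": 1.7,"ty": 0.5,"tz": -4.5,"roll": 0},{"tx": 1.7,"ty": 0.5,"tz": -4.5,"roll": 0}])

```text
t: 32.0
tool_pos: [0.306, -0.5712, 0.5699]
ee_rot: [72.9, 72.1, -33.6]
ft_force: [-0.2, -1.1, -1.1]
opening: 0.0597
```

Call:
carry_out(deltas=[{"tx": 1.7,"ty": 0.5,"tz": -4.5,"roll": 0},{"tx": 1.7,"ty": 0.5,"tz": -4.5,"roll": 0},{"tx": 1.7,"ty": 0.5,"tz": -4.5,"roll": 0},{"tx": 1.7,"ty": 0.5,"tz": -4.5,"roll": 0},{"tx": 1.7,"ty": 0.5,"tz": -4.5,"roll": 0}])

```text
t: 32.5
tool_pos: [0.4184, -0.3785, 0.4772]
ee_rot: [72.9, 72.0, -33.4]
ft_force: [-0.0, -0.8, -1.2]
opening: 0.0597
```

Call:
carry_out(deltas=[{"tx": 1.7,"ty": 0.6,"tz": -4.5,"roll": 0},{"tx": 1.7,"ty": 0.6,"tz": -4.5,"roll": 0},{"tx": 1.7,"ty": 0.6,"tz": -4.5,"roll": 0},{"tx": 1.7,"ty": 0.6,"tz": -4.5,"roll": 0},{"tx": 1.5,"ty": 0.6,"tz": -4,"roll": 0}])

```text
t: 33.0
tool_pos: [0.5335, -0.1904, 0.388]
ee_rot: [73.5, 72.0, -32.8]
ft_force: [0.7, 0.2, -1.5]
opening: 0.0599
```

```bash
python3 st.py
```

```text
33.0 [ 0.5335 -0.1904  0.388 ] r 0.566
[[ 0.26   0.92  -0.292]
 [-0.168 -0.255 -0.952]
 [-0.951  0.297  0.088]]
[ 15.3  11.9  -2.8 103.3   9.   48.2 -98.6] [ 0.7  0.2 -1.5] [0.19 0.33 0.01] 0.0599
```

Call:
carry_out(deltas=[{"tx": 0,"ty": 0,"tz": 0,"roll": -0.15},{"tx": 0,"ty": 0,"tz": 0,"roll": -0.15},{"tx": 0,"ty": 0,"tz": 0,"roll": -0.15},{"tx": 0,"ty": 0,"tz": 0,"roll": -0.15},{"tx": 0,"ty": 0,"tz": 0,"roll": -0.15}])

```text
t: 33.5
tool_pos: [0.5328, -0.1927, 0.3887]
ee_rot: [30.0, 72.0, -33.0]
ft_force: [-0.8, -0.1, -1.1]
opening: 0.0593
```

Call:
carry_out(deltas=[{"tx": 0,"ty": 0,"tz": 0,"roll": -0.15},{"tx": 0,"ty": 0,"tz": 0,"roll": -0.15},{"tx": 0,"ty": 0,"tz": 0,"roll": -0.15},{"tx": 0,"ty": 0,"tz": 0,"roll": -0.15},{"tx": 0,"ty": 0,"tz": 0,"roll": -0.15}])

```text
t: 34.0
tool_pos: [0.5328, -0.1928, 0.3889]
ee_rot: [-13.0, 71.9, -33.1]
ft_force: [0.4, 0.7, -1.3]
opening: 0.0594
```

Call:
carry_out(deltas=[{"tx": 0,"ty": 0,"tz": 0,"roll": -0.15},{"tx": 0,"ty": 0,"tz": 0,"roll": -0.15},{"tx": 0,"ty": 0,"tz": 0,"roll": -0.15},{"tx": 0,"ty": 0,"tz": 0,"roll": -0.15},{"tx": 0,"ty": 0,"tz": 0,"roll": -0.15}])

```text
t: 34.5
tool_pos: [0.5329, -0.1928, 0.3889]
ee_rot: [-56.0, 71.9, -33.1]
ft_force: [0.4, 0.0, -2.0]
opening: 0.0589
```

Call:
carry_out(deltas=[{"tx": 0,"ty": 0,"tz": 0,"roll": -0.15},{"tx": 0,"ty": 0,"tz": 0,"roll": -0.15},{"tx": 0,"ty": 0,"tz": 0,"roll": -0.15},{"tx": 0,"ty": 0,"tz": 0,"roll": -0.15},{"tx": 0,"ty": 0,"tz": 0,"roll": -0.15}])

```text
t: 35.0
tool_pos: [0.5329, -0.1929, 0.389]
ee_rot: [-99.0, 71.9, -33.2]
ft_force: [1.3, 0.5, -1.4]
opening: 0.0596
```

Call:
carry_out(deltas=[{"tx": 0,"ty": 0,"tz": 0,"roll": -0.15},{"tx": 0,"ty": 0,"tz": 0,"roll": -0.15},{"tx": 0,"ty": 0,"tz": 0,"roll": -0.15},{"tx": 0,"ty": 0,"tz": 0,"roll": -0.15}])

```text
t: 35.4
tool_pos: [0.533, -0.193, 0.389]
ee_rot: [-133.4, 71.9, -33.2]
ft_force: [0.7, 0.6, -1.9]
opening: 0.0595
```

```bash
python3 st.py; python3 ph.py -.1 -.03 0 .05 .1; python3 tgt.py 40 -12.1 0 31.4
```

```text
35.4 [ 0.533 -0.193  0.389] r 0.567
[[ 0.26  -0.954 -0.149]
 [-0.17  -0.197  0.965]
 [-0.95  -0.226 -0.214]]
[ 45.   14.8 -40.5 102.5  22.6  51.6  95.2] [ 0.7  0.6 -1.9] [0.3  0.39 0.02] 0.0595
-0.1 misalign 2.23 phase 10.9 x [ 0.26 -0.17 -0.95]
-0.03 misalign 1.51 phase 7.0 x [ 0.26 -0.17 -0.95]
0.0 misalign 1.28 phase 5.3 x [ 0.26 -0.17 -0.95]
0.05 misalign 1.13 phase 2.6 x [ 0.26 -0.17 -0.95]
0.1 misalign 1.34 phase 119.8 x [ 0.26 -0.17 -0.95]
TCP target [ 0.6011 -0.0607  0.2244] now [ 0.533 -0.193  0.389] t 35.4 j7 95.2 F [ 0.7  0.6 -1.9]
mouth [ 0.6395 -0.0699  0.1624] lampY in tool [-0.078 -0.491  0.868] ZL in tool [-0.975  0.218  0.035]
cm now-frame [15.17 -5.39 15.27] cm after-roll frame [15.17 -5.39 15.27]
```

Call:
carry_out(deltas=[{"tx": 2.5,"ty": -1.2,"tz": 3.4,"roll": 0},{"tx": 3,"ty": -1.2,"tz": 3.4,"roll": 0},{"tx": 3,"ty": -1.2,"tz": 3.4,"roll": 0},{"tx": 3,"ty": -1,"tz": 3,"roll": 0},{"tx": 2.6,"ty": -0.8,"tz": 2.1,"roll": 0}])

```text
t: 35.9
tool_pos: [0.6007, -0.055, 0.2338]
ee_rot: [-132.1, 72.0, -32.1]
ft_force: [0.1, 0.4, -0.9]
opening: 0.0595
```

Call:
carry_out(deltas=[{"tx": 0,"ty": 0,"tz": 0,"roll": 0},{"tx": 0,"ty": 0,"tz": 0,"roll": 0}])

```text
t: 36.1
tool_pos: [0.5996, -0.0581, 0.2342]
ee_rot: [-132.5, 72.1, -32.7]
ft_force: [0.4, -0.1, -0.8]
opening: 0.0598
```

```bash
python3 ph.py 0; python3 tgt.py 15 -12.1 0 31.4;python3 -c "
from h import *
W=snap('scene','s9')
cv2.imwrite('pics/s9c.png',cv2.resize(W.p[160:300,195:335,::-1],(600,600),interpolation=cv2.INTER_CUBIC))
W=snap('wrist','w11')"
```

```text
0.0 misalign 1.28 phase 4.8 x [ 0.259 -0.166 -0.951]
TCP target [ 0.6128 -0.0647  0.2026] now [ 0.5996 -0.0581  0.2342] t 36.1 j7 59.3 F [ 0.4 -0.1 -0.8]
mouth [ 0.6395 -0.0699  0.1624] lampY in tool [-0.075 -0.484  0.872] ZL in tool [-0.975  0.219  0.037]
cm now-frame [ 3.45 -0.42 -0.16] cm after-roll frame [ 3.45 -0.42 -0.16]
```

Call:
carry_out(deltas=[{"tx": 1.2,"ty": -0.2,"tz": -0.1,"roll": 0},{"tx": 1.2,"ty": -0.2,"tz": 0,"roll": 0},{"tx": 1,"ty": -0.1,"tz": 0,"roll": 0},{"tx": 0,"ty": 0,"tz": 0,"roll": 0},{"tx": 0,"ty": 0,"tz": 0,"roll": 0}])

```text
t: 36.7
tool_pos: [0.6117, -0.0659, 0.2007]
ee_rot: [-132.7, 72.3, -33.2]
ft_force: [0.5, 0.4, -1.4]
opening: 0.0592
```

```bash
python3 tgt.py 5 -12.1 0 31.4;python3 -c "
from h import *
W=snap('scene','s10')
cv2.imwrite('pics/s10c.png',cv2.resize(W.p[160:300,195:335,::-1],(600,600),interpolation=cv2.INTER_CUBIC))
W=snap('wrist','w12')"
```

```text
TCP target [ 0.6176 -0.0661  0.194 ] now [ 0.6117 -0.0659  0.2007] t 36.7 j7 56.5 F [ 0.5  0.4 -1.4]
mouth [ 0.6395 -0.0699  0.1624] lampY in tool [-0.077 -0.479  0.875] ZL in tool [-0.974  0.224  0.037]
cm now-frame [ 0.79 -0.41  0.03] cm after-roll frame [ 0.79 -0.41  0.03]
```

Call:
carry_out(deltas=[{"tx": 0.2,"ty": -0.25,"tz": 0.05,"roll": 0},{"tx": 0.4,"ty": -0.1,"tz": 0,"roll": 0},{"tx": 0.3,"ty": -0.1,"tz": 0,"roll": 0},{"tx": 0,"ty": 0,"tz": 0,"roll": 0}])

```text
t: 37.2
tool_pos: [0.6184, -0.0661, 0.1931]
ee_rot: [-132.7, 72.3, -33.2]
ft_force: [0.8, -0.1, -1.6]
opening: 0.0595
```

```bash
python3 tgt.py -2 -12.1 0 31.4
```

```text
TCP target [ 0.6208 -0.0672  0.1879] now [ 0.6184 -0.0661  0.1931] t 37.2 j7 56.0 F [ 0.8 -0.1 -1.6]
mouth [ 0.6395 -0.0699  0.1624] lampY in tool [-0.077 -0.479  0.875] ZL in tool [-0.974  0.223  0.037]
cm now-frame [ 0.58 -0.09 -0.04] cm after-roll frame [ 0.58 -0.09 -0.04]
```

Call:
carry_out(deltas=[{"tx": 0.3,"ty": -0.05,"tz": -0.02,"roll": 0},{"tx": 0.3,"ty": -0.06,"tz": -0.02,"roll": 0},{"tx": 0,"ty": 0,"tz": 0,"roll": 0}])

```text
t: 37.5
tool_pos: [0.621, -0.0674, 0.1878]
ee_rot: [-132.7, 72.3, -33.2]
ft_force: [0.1, 0.3, -1.3]
opening: 0.0593
```

Call:
carry_out(deltas=[{"tx": 0.2,"ty": -0.05,"tz": 0,"roll": 0},{"tx": 0.2,"ty": -0.05,"tz": 0,"roll": 0}])

```text
t: 37.7
tool_pos: [0.6232, -0.0677, 0.1847]
ee_rot: [-132.6, 72.2, -33.1]
ft_force: [0.3, -0.1, -1.9]
opening: 0.0595
```

```bash
python3 tgt.py -11 -12.1 0 31.4; python3 st.py|tail -1;python3 -c "
from h import *
W=snap('scene','s11')
cv2.imwrite('pics/s11c.png',cv2.resize(W.p[160:300,195:335,::-1],(600,600),interpolation=cv2.INTER_CUBIC))"
```

```text
TCP target [ 0.625  -0.0687  0.1801] now [ 0.6232 -0.0677  0.1847] t 37.7 j7 55.3 F [ 0.3 -0.1 -1.9]
mouth [ 0.6395 -0.0699  0.1624] lampY in tool [-0.077 -0.479  0.875] ZL in tool [-0.974  0.223  0.037]
cm now-frame [ 0.5  -0.05 -0.03] cm after-roll frame [ 0.5  -0.05 -0.03]
[ 16.6  33.6 -27.9 108.8  48.2  35.9  55.3] [ 0.3 -0.1 -1.9] [ 0.28  0.35 -0.04] 0.0595
```

Call:
carry_out(deltas=[{"tx": 0.2,"ty": -0.05,"tz": 0,"roll": 0},{"tx": 0.2,"ty": -0.04,"tz": -0.02,"roll": 0},{"tx": 0,"ty": 0,"tz": 0,"roll": 0}])

```text
t: 38.05
tool_pos: [0.6249, -0.0685, 0.1808]
ee_rot: [-132.6, 72.3, -33.2]
ft_force: [-0.0, -0.9, -1.3]
opening: 0.0595
```

```bash
python3 tgt.py -11 -12.1 0 31.4; python3 st.py|tail -1
```

```text
TCP target [ 0.625  -0.0687  0.1801] now [ 0.6249 -0.0685  0.1808] t 38.05 j7 55.1 F [-0.  -0.9 -1.3]
mouth [ 0.6395 -0.0699  0.1624] lampY in tool [-0.077 -0.479  0.875] ZL in tool [-0.974  0.223  0.036]
cm now-frame [0.08 0.01 0.  ] cm after-roll frame [0.08 0.01 0.  ]
[ 16.4  34.1 -27.6 108.7  48.6  35.7  55.1] [-0.  -0.9 -1.3] [0.23 0.4  0.03] 0.0595
```

Call:
carry_out(deltas=[{"tx": 0.2,"ty": -0.04,"tz": 0,"roll": 0},{"tx": 0,"ty": 0,"tz": 0,"roll": 0}])

```text
t: 38.25
tool_pos: [0.6258, -0.0687, 0.1793]
ee_rot: [-132.7, 72.2, -33.2]
ft_force: [-2.8, -1.0, 0.0]
opening: 0.0599
```

```bash
python3 tgt.py -11 -12.1 0 31.4; python3 st.py|tail -1
```

```text
TCP target [ 0.625  -0.0686  0.1801] now [ 0.6258 -0.0687  0.1793] t 38.25 j7 54.9 F [-2.8 -1.   0. ]
mouth [ 0.6395 -0.0699  0.1624] lampY in tool [-0.077 -0.479  0.875] ZL in tool [-0.974  0.223  0.036]
cm now-frame [-0.09  0.06  0.  ] cm after-roll frame [-0.09  0.06  0.  ]
[ 16.3  34.2 -27.5 108.7  48.8  35.5  54.9] [-2.8 -1.   0. ] [ 0.13  0.49 -0.14] 0.0599
```

Call:
carry_out(deltas=[{"tx": 0,"ty": 0,"tz": 0,"roll": 0},{"tx": 0,"ty": 0,"tz": 0,"roll": 0},{"tx": 0,"ty": 0,"tz": 0,"roll": 0}], fingers=8.5)

```text
t: 38.55
tool_pos: [0.6261, -0.0686, 0.1795]
ee_rot: [-132.5, 72.2, -33.1]
ft_force: [0.7, -0.1, 0.2]
opening: 0.0849
```

Call:
carry_out(deltas=[{"tx": -1.5,"ty": 0.3,"tz": 0,"roll": 0},{"tx": -2,"ty": 0.4,"tz": 0,"roll": 0},{"tx": -3,"ty": 0.6,"tz": 0,"roll": 0},{"tx": -4,"ty": 0,"tz": 0,"roll": 0},{"tx": -4,"ty": 0,"tz": 0,"roll": 0}])

```text
t: 39.05
tool_pos: [0.5751, -0.0462, 0.3163]
ee_rot: [-132.7, 72.3, -33.2]
ft_force: [0.7, -0.8, 0.3]
opening: 0.0851
```

```bash
python3 st.py;python3 -c "
from h import *
W=snap('scene','s12')
cv2.imwrite('pics/s12c.png',cv2.resize(W.p[160:300,195:335,::-1],(600,600),interpolation=cv2.INTER_CUBIC))"
```

```text
39.05 [ 0.5751 -0.0462  0.3163] r 0.577
[[ 0.255 -0.957 -0.138]
 [-0.167 -0.184  0.969]
 [-0.953 -0.224 -0.206]]
[ 22.5  21.  -37.1 106.3  34.1  48.6  66.9] [ 0.7 -0.8  0.3] [0.15 0.18 0.09] 0.0851
```

```bash
python3 go.py .77 .03 .50
python3 - <<'E'
from h import *
R=Ro.from_euler('xyz',[-132.7,72.3,-33.2],degrees=True).as_matrix()
print('out',R.T@[1,.05,0],'up',R.T@[0,0,1])
E
```

```text
pos [ 0.5774 -0.0437  0.3233] x [ 0.265 -0.166 -0.95 ] z [-0.138  0.968 -0.208] j7 67.1 t 39.1
cm tx ty tz [-12.89 -23.88   0.8 ] norm 27.15
out [ 0.24608015 -0.96637963 -0.08974954] up [-0.95266148 -0.22343833 -0.20618296]
```

Call:
carry_out(deltas=[{"tx": -2.2,"ty": -4,"tz": 0,"roll": 0},{"tx": -2.2,"ty": -4,"tz": 0.2,"roll": 0},{"tx": -2.2,"ty": -4,"tz": 0.2,"roll": 0},{"tx": -2.2,"ty": -4,"tz": 0.2,"roll": 0},{"tx": -2.2,"ty": -3.5,"tz": 0.2,"roll": 0}])

```text
t: 39.6
tool_pos: [0.7345, 0.0156, 0.4636]
ee_rot: [-132.4, 72.2, -32.9]
ft_force: [0.9, -0.5, 0.1]
opening: 0.0846
```

Call:
carry_out(deltas=[{"tx": -1.5,"ty": -2,"tz": 0,"roll": 0},{"tx": -1,"ty": -1.2,"tz": 0,"roll": 0},{"tx": -1,"ty": -1,"tz": -0.2,"roll": 0}])

```text
t: 39.9
tool_pos: [0.7654, 0.0279, 0.5057]
ee_rot: [-132.4, 72.3, -32.8]
ft_force: [0.1, 0.0, -0.7]
opening: 0.0849
```

```bash
python3 st.py
```

```text
39.9 [0.7654 0.0279 0.5057] r 0.766
[[ 0.256 -0.957 -0.139]
 [-0.165 -0.185  0.969]
 [-0.953 -0.225 -0.205]]
[  5.9  35.2 -36.4  52.3  34.7  87.5  77.8] [ 0.1  0.  -0.7] [0.21 0.31 0.05] 0.0849
```

Call:
carry_out(deltas=[{"tx": -2.4,"ty": -1.5,"tz": -0.6,"roll": 0},{"tx": -2.4,"ty": -1.5,"tz": -0.6,"roll": 0},{"tx": -2,"ty": -1,"tz": -0.5,"roll": 0},{"tx": -1.2,"ty": -0.6,"tz": -0.3,"roll": 0}])

```text
t: 40.3
tool_pos: [0.7914, 0.0293, 0.5979]
ee_rot: [-132.0, 72.2, -32.6]
ft_force: [0.8, -0.5, -0.4]
opening: 0.0849
```

```bash
python3 st.py
```

```text
40.3 [0.7914 0.0293 0.5979] r 0.792
[[ 0.258 -0.956 -0.137]
 [-0.165 -0.183  0.969]
 [-0.952 -0.227 -0.205]]
[ -2.6  41.7 -33.5  22.3  38.7 106.3  88.4] [ 0.8 -0.5 -0.4] [0.16 0.28 0.01] 0.0849
```

Near the limits now; gentle upward pushes.

Call:
carry_out(deltas=[{"tx": -1.2,"ty": -0.5,"tz": -0.3,"roll": 0},{"tx": -1.2,"ty": -0.5,"tz": -0.3,"roll": 0},{"tx": -1.2,"ty": -0.5,"tz": -0.3,"roll": 0},{"tx": -1.2,"ty": -0.4,"tz": -0.3,"roll": 0},{"tx": -1.2,"ty": -0.4,"tz": -0.3,"roll": 0}])

```text
t: 40.8
tool_pos: [0.7788, 0.0268, 0.6427]
ee_rot: [-130.3, 71.2, -30.6]
ft_force: [-0.6, 0.2, 0.5]
opening: 0.085
```

```bash
python3 st.py
```

```text
40.8 [0.7788 0.0268 0.6427] r 0.779
[[ 0.277 -0.951 -0.138]
 [-0.164 -0.188  0.968]
 [-0.947 -0.246 -0.208]]
[ -5.9  43.  -34.   10.6  43.1 113.5  93.6] [-0.6  0.2  0.5] [0.12 0.21 0.07] 0.085
```

Call:
carry_out(deltas=[{"tx": -1.6,"ty": -0.5,"tz": -0.3,"roll": 0},{"tx": -1.8,"ty": -0.5,"tz": -0.3,"roll": 0},{"tx": -2,"ty": -0.6,"tz": -0.3,"roll": 0},{"tx": -2,"ty": -0.6,"tz": -0.3,"roll": 0},{"tx": -2,"ty": -0.6,"tz": -0.3,"roll": 0}])

```text
t: 41.3
tool_pos: [0.7392, 0.0279, 0.7018]
ee_rot: [-126.9, 68.9, -27.0]
ft_force: [-0.2, 0.6, -0.1]
opening: 0.0848
```

```bash
python3 st.py
```

```text
41.3 [0.7392 0.0279 0.7018] r 0.74
[[ 0.321 -0.938 -0.135]
 [-0.163 -0.195  0.967]
 [-0.933 -0.288 -0.216]]
[-10.5  38.1   2.1  10.6  12.  113.5  97.3] [-0.2  0.6 -0.1] [0.2  0.29 0.  ] 0.0848
```

Call:
carry_out(deltas=[{"tx": -2.3,"ty": -1,"tz": -0.5,"roll": 0},{"tx": -2.3,"ty": -1,"tz": -0.5,"roll": 0},{"tx": -2.3,"ty": -1,"tz": -0.5,"roll": 0},{"tx": -2.3,"ty": -1,"tz": -0.5,"roll": 0},{"tx": -2.3,"ty": -1,"tz": -0.5,"roll": 0}])

```text
t: 41.8
tool_pos: [0.7045, 0.0244, 0.7616]
ee_rot: [-123.0, 64.9, -22.8]
ft_force: [-0.6, -1.4, 0.9]
opening: 0.0848
```

```bash
python3 st.py
```

```text
41.8 [0.7045 0.0244 0.7616] r 0.705
[[ 0.391 -0.912 -0.129]
 [-0.165 -0.207  0.964]
 [-0.906 -0.355 -0.231]]
[-14.4  34.4  31.1  10.6 -11.9 113.5 101.3] [-0.6 -1.4  0.9] [ 0.26  0.42 -0.05] 0.0848
```

Call:
carry_out(deltas=[{"tx": -2.3,"ty": -1.2,"tz": -0.5,"roll": 0},{"tx": -2.3,"ty": -1.2,"tz": -0.5,"roll": 0},{"tx": -2.3,"ty": -1.2,"tz": -0.5,"roll": 0},{"tx": -2.3,"ty": -1.2,"tz": -0.5,"roll": 0}])

```text
t: 42.2
tool_pos: [0.6757, 0.0237, 0.8068]
ee_rot: [-120.5, 61.4, -20.1]
ft_force: [-0.0, -0.9, 0.4]
opening: 0.0854
```

```bash
python3 st.py
```

```text
42.2 [0.6757 0.0237 0.8068] r 0.676
[[ 0.45  -0.885 -0.123]
 [-0.165 -0.217  0.962]
 [-0.878 -0.412 -0.243]]
[-16.2  30.9  36.3  10.6 -14.8 113.5 102.3] [-0.  -0.9  0.4] [0.17 0.46 0.02] 0.0854
```

Call:
carry_out(deltas=[{"tx": -1.5,"ty": -0.8,"tz": -0.3,"roll": 0},{"tx": 0,"ty": 0,"tz": 0,"roll": 0}])

```text
t: 42.4
tool_pos: [0.6702, 0.0238, 0.8149]
ee_rot: [-120.1, 60.7, -19.7]
ft_force: [-0.1, 0.5, -0.4]
opening: 0.085
```

```bash
python3 tgt.py 120 0 0 0; python3 st.py; python3 go.py .575 -.045 .30
```

```text
TCP target [ 0.5834 -0.0511  0.2669] now [0.6702 0.0238 0.8149] t 42.4 j7 102.4 F [-0.1  0.5 -0.4]
mouth [ 0.6395 -0.0699  0.1624] lampY in tool [-0.009 -0.488  0.873] ZL in tool [-1.     0.008 -0.006]
cm now-frame [45.04 32.44  7.31] cm after-roll frame [45.04 32.44  7.31]
42.4 [0.6702 0.0238 0.8149] r 0.671
[[ 0.46  -0.879 -0.121]
 [-0.165 -0.219  0.962]
 [-0.872 -0.423 -0.246]]
[-16.5  30.3  36.7  10.6 -14.9 113.5 102.4] [-0.1  0.5 -0.4] [ 0.18  0.5  -0.05] 0.085
pos [0.6702 0.0238 0.8149] x [ 0.46  -0.165 -0.872] z [-0.121  0.962 -0.246] j7 102.4 t 42.4
cm tx ty tz [41.66 31.65  7.18] norm 52.81
```

Call:
carry_out(deltas=[{"tx": 1.5,"ty": 1,"tz": 0.2,"roll": 0},{"tx": 3,"ty": 2.2,"tz": 0.5,"roll": 0},{"tx": 3.6,"ty": 2.6,"tz": 0.6,"roll": 0},{"tx": 3.6,"ty": 2.6,"tz": 0.6,"roll": 0},{"tx": 3.6,"ty": 2.6,"tz": 0.6,"roll": 0}])

```text
t: 42.9
tool_pos: [0.6451, 0.0021, 0.6424]
ee_rot: [-120.1, 60.9, -19.7]
ft_force: [0.6, -1.1, 0.4]
opening: 0.0852
```

```bash
python3 tgt.py 120 0 0 0; python3 st.py|tail -1
```

```text
TCP target [ 0.5834 -0.0511  0.2669] now [0.6451 0.0021 0.6424] t 42.9 j7 100.1 F [ 0.6 -1.1  0.4]
mouth [ 0.6395 -0.0699  0.1624] lampY in tool [-0.01  -0.486  0.874] ZL in tool [-1.     0.01  -0.005]
cm now-frame [30.84 22.41  4.77] cm after-roll frame [30.84 22.41  4.77]
[-40.8  13.9  43.9  69.8  -0.   72.5 100.1] [ 0.6 -1.1  0.4] [ 0.14  0.45 -0.03] 0.0852
```

Call:
carry_out(deltas=[{"tx": 3.6,"ty": 2.6,"tz": 0.5,"roll": 0},{"tx": 3.6,"ty": 2.6,"tz": 0.6,"roll": 0},{"tx": 3.6,"ty": 2.6,"tz": 0.5,"roll": 0},{"tx": 3.6,"ty": 2.6,"tz": 0.6,"roll": 0},{"tx": 3.6,"ty": 2.6,"tz": 0.5,"roll": 0}])

```text
t: 43.4
tool_pos: [0.6101, -0.0295, 0.4242]
ee_rot: [-120.0, 60.8, -19.7]
ft_force: [0.7, -0.1, 0.3]
opening: 0.0849
```

Call:
carry_out(deltas=[{"tx": 3.4,"ty": 2.6,"tz": 0.6,"roll": 0},{"tx": 3,"ty": 2.2,"tz": 0.5,"roll": 0},{"tx": 0,"ty": 0,"tz": 0,"roll": 0},{"tx": 0,"ty": 0,"tz": 0,"roll": 0}])

```text
t: 43.8
tool_pos: [0.5976, -0.0403, 0.3482]
ee_rot: [-120.1, 60.8, -19.8]
ft_force: [1.1, 0.3, 0.2]
opening: 0.0847
```

```bash
python3 tgt.py 120 0 0 0; python3 st.py|tail -1
```

```text
TCP target [ 0.5834 -0.0511  0.2669] now [ 0.5976 -0.0403  0.3482] t 43.8 j7 101.1 F [1.1 0.3 0.2]
mouth [ 0.6395 -0.0699  0.1624] lampY in tool [-0.01  -0.485  0.875] ZL in tool [-1.     0.009 -0.007]
cm now-frame [6.62 4.92 1.12] cm after-roll frame [6.62 4.92 1.12]
[-37.6  16.3  40.9 113.8  -1.8  26.  101.1] [1.1 0.3 0.2] [ 0.13  0.41 -0.03] 0.0847
```

Call:
carry_out(deltas=[{"tx": 2.2,"ty": 1.7,"tz": 0.4,"roll": 0},{"tx": 2.2,"ty": 1.6,"tz": 0.4,"roll": 0},{"tx": 2.2,"ty": 1.6,"tz": 0.3,"roll": 0},{"tx": 0,"ty": 0,"tz": 0,"roll": 0},{"tx": 0,"ty": 0,"tz": 0,"roll": 0}])

```text
t: 44.3
tool_pos: [0.5863, -0.0467, 0.2791]
ee_rot: [-119.4, 60.9, -19.0]
ft_force: [1.2, 0.2, -0.1]
opening: 0.0849
```

```bash
python3 tgt.py 80 0 0 0; python3 st.py|tail -1;  python3 -c "
from h import *
W=snap('wrist','w13')
W=snap('scene','s13')
cv2.imwrite('pics/s13c.png',cv2.resize(W.p[160:300,195:335,::-1],(600,600),interpolation=cv2.INTER_CUBIC))"
```

```text
TCP target [ 0.6021 -0.0574  0.2321] now [ 0.5863 -0.0467  0.2791] t 44.3 j7 116.4 F [ 1.2  0.2 -0.1]
mouth [ 0.6395 -0.0699  0.1624] lampY in tool [-0.004 -0.485  0.875] ZL in tool [-1.     0.009  0.001]
cm now-frame [ 5.01  0.83 -0.1 ] cm after-roll frame [ 5.01  0.83 -0.1 ]
[-34.5  21.4  39.9 121.1 -17.7  14.8 116.4] [ 1.2  0.2 -0.1] [0.13 0.44 0.03] 0.0849
```

Call:
carry_out(deltas=[{"tx": 1.5,"ty": 0.8,"tz": -0.1,"roll": 0},{"tx": 1.8,"ty": 0,"tz": 0,"roll": 0},{"tx": 1.8,"ty": 0,"tz": 0,"roll": 0},{"tx": 0,"ty": 0,"tz": 0,"roll": 0},{"tx": 0,"ty": 0,"tz": 0,"roll": 0}])

```text
t: 44.9
tool_pos: [0.5994, -0.0553, 0.235]
ee_rot: [-119.3, 61.3, -18.9]
ft_force: [-1.4, -1.1, 0.6]
opening: 0.0847
```

```bash
python3 tgt.py 22 0 0 0; python3 st.py|tail -1
```

```text
TCP target [ 0.6292 -0.0665  0.1816] now [ 0.5994 -0.0553  0.235 ] t 44.9 j7 153.5 F [-1.4 -1.1  0.6]
mouth [ 0.6395 -0.0699  0.1624] lampY in tool [-0.003 -0.486  0.874] ZL in tool [-1.     0.013  0.004]
cm now-frame [ 6.21 -0.15 -0.19] cm after-roll frame [ 6.21 -0.15 -0.19]
[-34.1  28.6  44.  122.3 -55.3  13.5 153.5] [-1.4 -1.1  0.6] [ 0.2   0.47 -0.04] 0.0847
```

Call:
carry_out(deltas=[{"tx": 1,"ty": 0,"tz": -0.1,"roll": 0},{"tx": 1,"ty": 0,"tz": -0.1,"roll": 0},{"tx": 0,"ty": 0,"tz": 0,"roll": 0}])

```text
t: 45.2
tool_pos: [0.6096, -0.0603, 0.2192]
ee_rot: [-119.4, 61.5, -19.0]
ft_force: [-0.6, 0.3, -0.0]
opening: 0.0851
```

```bash
python3 tgt.py 30 0 0 0; python3 st.py|tail -1
```

```text
TCP target [ 0.6255 -0.0652  0.1886] now [ 0.6096 -0.0603  0.2192] t 45.2 j7 160.7 F [-0.6  0.3 -0. ]
mouth [ 0.6395 -0.0699  0.1624] lampY in tool [-0.004 -0.485  0.875] ZL in tool [-1.     0.017  0.005]
cm now-frame [ 3.49 -0.02  0.05] cm after-roll frame [ 3.49 -0.02  0.05]
[-31.8  30.9  42.4 121.6 -62.7  13.4 160.7] [-0.6  0.3 -0. ] [0.09 0.46 0.03] 0.0851
```

Call:
carry_out(deltas=[{"tx": 1.2,"ty": 0,"tz": 0,"roll": 0.05},{"tx": 1.2,"ty": 0,"tz": 0,"roll": 0.05},{"tx": 0,"ty": 0,"tz": 0,"roll": 0}])

```text
t: 45.5
tool_pos: [0.6234, -0.0634, 0.2042]
ee_rot: [-114.1, 62.2, -19.5]
ft_force: [-0.8, 0.6, -0.2]
opening: 0.0851
```

```bash
python3 tgt.py 26 0 0 0; python3 st.py|tail -1
```

```text
TCP target [ 0.6273 -0.0659  0.1851] now [ 0.6234 -0.0634  0.2042] t 45.5 j7 154.7 F [-0.8  0.6 -0.2]
mouth [ 0.6395 -0.0699  0.1624] lampY in tool [-0.007 -0.395  0.919] ZL in tool [-1.     0.03   0.005]
cm now-frame [1.9  0.49 0.11] cm after-roll frame [1.9  0.49 0.11]
[-29.2  32.9  40.  119.8 -62.8  13.4 154.7] [-0.8  0.6 -0.2] [ 0.1   0.48 -0.04] 0.0851
```

Call:
carry_out(deltas=[{"tx": 0.8,"ty": 0.3,"tz": 0.1,"roll": 0},{"tx": 0.8,"ty": 0.3,"tz": 0,"roll": 0},{"tx": 0,"ty": 0,"tz": 0,"roll": 0}])

```text
t: 45.8
tool_pos: [0.6276, -0.065, 0.1929]
ee_rot: [-114.6, 62.8, -20.0]
ft_force: [-0.9, 0.2, 0.2]
opening: 0.085
```

```bash
python3 tgt.py 26 0 0 0; python3 st.py|tail -1
```

```text
TCP target [ 0.6273 -0.0659  0.1851] now [ 0.6276 -0.065   0.1929] t 45.8 j7 154.8 F [-0.9  0.2  0.2]
mouth [ 0.6395 -0.0699  0.1624] lampY in tool [-0.011 -0.396  0.919] ZL in tool [-0.999  0.042  0.006]
cm now-frame [0.7  0.36 0.06] cm after-roll frame [0.7  0.36 0.06]
[-27.9  34.2  38.7 119.  -62.9  13.4 154.8] [-0.9  0.2  0.2] [ 0.12  0.45 -0.01] 0.085
```

Call:
carry_out(deltas=[{"tx": 0.1,"ty": 0.4,"tz": 0.1,"roll": 0},{"tx": 0,"ty": 0,"tz": 0,"roll": 0}])

```text
t: 46.0
tool_pos: [0.6247, -0.0643, 0.1921]
ee_rot: [-114.6, 63.0, -20.1]
ft_force: [0.3, -0.0, 0.6]
opening: 0.0855
```

```bash
python3 tgt.py 26 0 0 0; python3 st.py|tail -1;python3 -c "
from h import *
W=snap('scene','s14')
cv2.imwrite('pics/s14c.png',cv2.resize(W.p[160:300,195:335,::-1],(600,600),interpolation=cv2.INTER_CUBIC))
snap('wrist','w14')"
```

```text
TCP target [ 0.6273 -0.0659  0.1851] now [ 0.6247 -0.0643  0.1921] t 46.0 j7 154.7 F [ 0.3 -0.   0.6]
mouth [ 0.6395 -0.0699  0.1624] lampY in tool [-0.012 -0.395  0.919] ZL in tool [-0.999  0.045  0.007]
cm now-frame [ 0.76  0.07 -0.03] cm after-roll frame [ 0.76  0.07 -0.03]
[-28.1  34.1  38.8 119.3 -63.   13.4 154.7] [ 0.3 -0.   0.6] [ 0.13  0.49 -0.07] 0.0855
```

Call:
carry_out(deltas=[{"tx": 0,"ty": 0,"tz": 0,"roll": 0},{"tx": 0,"ty": 0,"tz": 0,"roll": 0},{"tx": 0,"ty": 0,"tz": 0,"roll": 0},{"tx": 0,"ty": 0,"tz": 0,"roll": 0}], fingers=5, grip_force=80)

```text
t: 46.5
tool_pos: [0.6251, -0.0645, 0.1927]
ee_rot: [-114.5, 63.0, -20.0]
ft_force: [-3.7, 0.5, 4.5]
opening: 0.0571
```

```bash
python3 st.py
```

```text
46.5 [ 0.6251 -0.0645  0.1927] r 0.628
[[ 0.427 -0.904 -0.036]
 [-0.156 -0.112  0.981]
 [-0.891 -0.413 -0.189]]
[-28.1  34.1  38.8 119.3 -63.   13.4 154.7] [-3.7  0.5  4.5] [ 0.34  0.62 -0.07] 0.0571
```

Call:
carry_out(deltas=[{"tx": 0.05,"ty": 0,"tz": 0,"roll": 0.1},{"tx": 0.06,"ty": 0,"tz": 0,"roll": 0.12},{"tx": 0.06,"ty": 0,"tz": 0,"roll": 0.12},{"tx": 0.06,"ty": 0,"tz": 0,"roll": 0.12}])

```text
t: 46.9
tool_pos: [0.6264, -0.0646, 0.1911]
ee_rot: [-88.0, 63.0, -20.1]
ft_force: [-4.9, 1.1, 8.6]
opening: 0.0568
```

```bash
python3 tgt.py 26 0 0 0;python3 st.py
```

```text
TCP target [ 0.6273 -0.0659  0.1851] now [ 0.6264 -0.0646  0.1911] t 46.9 j7 128.1 F [-4.9  1.1  8.6]
mouth [ 0.6395 -0.0699  0.1624] lampY in tool [-0.012  0.058  0.998] ZL in tool [-0.999  0.044 -0.014]
cm now-frame [ 0.6   0.15 -0.1 ] cm after-roll frame [ 0.6   0.15 -0.1 ]
46.9 [ 0.6264 -0.0646  0.1911] r 0.63
[[ 0.426 -0.825  0.372]
 [-0.156  0.339  0.928]
 [-0.891 -0.453  0.016]]
[-27.9  34.3  38.6 119.1 -63.   13.4 128.1] [-4.9  1.1  8.6] [0.1  0.63 0.58] 0.0568
```

Call:
carry_out(deltas=[{"tx": 0.06,"ty": 0,"tz": 0,"roll": 0.12},{"tx": 0.06,"ty": 0,"tz": 0,"roll": 0.12},{"tx": 0.06,"ty": 0,"tz": 0,"roll": 0.12},{"tx": 0.06,"ty": 0,"tz": 0,"roll": 0.12}])

```text
t: 47.3
tool_pos: [0.6281, -0.0654, 0.1912]
ee_rot: [-60.3, 63.0, -20.0]
ft_force: [-14.6, 3.4, 24.5]
opening: 0.0572
```

```bash
python3 tgt.py 26 0 0 0;python3 st.py|tail -1;python3 -c "
from h import *
W=snap('scene','s15')
cv2.imwrite('pics/s15c.png',cv2.resize(W.p[160:300,195:335,::-1],(600,600),interpolation=cv2.INTER_CUBIC))"
```

```text
TCP target [ 0.6273 -0.0659  0.1851] now [ 0.6281 -0.0654  0.1912] t 47.3 j7 100.6 F [-14.6   3.4  24.5]
mouth [ 0.6395 -0.0699  0.1624] lampY in tool [-0.011  0.514  0.858] ZL in tool [-0.999  0.032 -0.032]
cm now-frame [ 0.52  0.25 -0.23] cm after-roll frame [ 0.52  0.25 -0.23]
[-27.7  34.4  38.5 118.9 -63.   13.4 100.6] [-14.6   3.4  24.5] [0.31 0.74 0.16] 0.0572
```

Call:
carry_out(deltas=[{"tx": -0.1,"ty": 0.15,"tz": -0.15,"roll": 0.05},{"tx": 0,"ty": 0,"tz": 0,"roll": 0.1},{"tx": 0,"ty": 0,"tz": 0,"roll": 0.1}])

```text
t: 47.65
tool_pos: [0.6294, -0.0667, 0.1928]
ee_rot: [-46.5, 62.7, -20.3]
ft_force: [7.2, -8.9, -2.1]
opening: 0.0571
```

```bash
python3 tgt.py 26 0 0 0;python3 st.py|tail -1;python3 -c "
from h import *
W=snap('scene','s16')
cv2.imwrite('pics/s16c.png',cv2.resize(W.p[160:300,195:335,::-1],(600,600),interpolation=cv2.INTER_CUBIC))"
```

```text
TCP target [ 0.6273 -0.0659  0.1851] now [ 0.6294 -0.0667  0.1928] t 47.65 j7 86.4 F [ 7.2 -8.9 -2.1]
mouth [ 0.6395 -0.0699  0.1624] lampY in tool [-0.013  0.707  0.707] ZL in tool [-0.999  0.018 -0.037]
cm now-frame [ 0.59  0.41 -0.37] cm after-roll frame [ 0.59  0.41 -0.37]
[-27.8  34.3  38.7 118.8 -62.9  13.3  86.4] [ 7.2 -8.9 -2.1] [-1.53 -0.94  0.93] 0.0571
```

Call:
carry_out(deltas=[{"tx": 0,"ty": 0,"tz": 0,"roll": 0.1},{"tx": 0,"ty": 0,"tz": 0,"roll": 0.1},{"tx": 0,"ty": 0,"tz": 0,"roll": 0.1}])

```text
t: 48.0
tool_pos: [0.6256, -0.0679, 0.1922]
ee_rot: [-29.4, 62.9, -20.5]
ft_force: [-19.4, -1.7, 24.6]
opening: 0.0569
```

```bash
python3 tgt.py 26 0 0 0;python3 st.py|tail -1
```

```text
TCP target [ 0.6273 -0.0659  0.1851] now [ 0.6256 -0.0679  0.1922] t 48.0 j7 69.2 F [-19.4  -1.7  24.6]
mouth [ 0.6395 -0.0699  0.1624] lampY in tool [-0.015  0.886  0.464] ZL in tool [-0.999  0.006 -0.045]
cm now-frame [ 0.67  0.34 -0.08] cm after-roll frame [ 0.67  0.34 -0.08]
[-27.8  34.2  38.8 119.2 -62.9  13.3  69.2] [-19.4  -1.7  24.6] [-1.06  1.82  0.09] 0.0569
```

Call:
carry_out(deltas=[{"tx": 0,"ty": 0,"tz": 0,"roll": 0.08},{"tx": 0,"ty": 0,"tz": 0,"roll": 0.08}])

```text
t: 48.2
tool_pos: [0.6237, -0.0664, 0.1911]
ee_rot: [-20.0, 63.2, -20.3]
ft_force: [-21.0, 1.6, 24.7]
opening: 0.057
```

```bash
python3 tgt.py 26 0 0 0;python3 st.py;python3 -c "
from h import *
W=snap('scene','s17')
cv2.imwrite('pics/s17c.png',cv2.resize(W.p[160:300,195:335,::-1],(600,600),interpolation=cv2.INTER_CUBIC))"
```

```text
TCP target [ 0.6273 -0.0659  0.1851] now [ 0.6237 -0.0664  0.1911] t 48.2 j7 60.1 F [-21.    1.6  24.7]
mouth [ 0.6395 -0.0699  0.1624] lampY in tool [-0.013  0.948  0.317] ZL in tool [-0.999  0.002 -0.049]
cm now-frame [0.68 0.16 0.07] cm after-roll frame [0.68 0.16 0.07]
48.2 [ 0.6237 -0.0664  0.1911] r 0.627
[[ 0.423  0.039  0.905]
 [-0.157  0.987  0.03 ]
 [-0.892 -0.155  0.424]]
[-27.8  34.2  38.7 119.4 -62.9  13.4  60.1] [-21.    1.6  24.7] [-0.44  2.6   0.17] 0.057
```

Call:
carry_out(deltas=[{"tx": -0.1,"ty": 0,"tz": 0,"roll": 0.07},{"tx": 0,"ty": 0,"tz": 0,"roll": 0.08}], grip_force=120)

```text
t: 48.45
tool_pos: [0.6241, -0.0644, 0.1914]
ee_rot: [-11.2, 63.2, -20.0]
ft_force: [-12.3, 1.6, 14.8]
opening: 0.0561
```

```bash
cat > tq.py <<'E'
from h import *
from bench import observe
o=observe();R=Ro.from_euler('xyz',o['ee_rot'],degrees=True).as_matrix()
print('t',round(o['t'],2),'roll',o['ee_rot'][0].round(1),'F tool',(R.T@o['ft_force']).round(1),'M tool',(R.T@o['wrist_torque']).round(2),'open',round(o['opening'],4),'j7',o['joint_positions'][6].round(1))
E
python3 tq.py; python3 tgt.py 26 0 0 0
```

```text
t 48.45 roll -11.2 F tool [-18.6  -1.8  -4.6] M tool [-0.4   1.5   0.05] open 0.0561 j7 51.4
TCP target [ 0.6273 -0.0659  0.1851] now [ 0.6241 -0.0644  0.1914] t 48.45 j7 51.4 F [-12.3   1.6  14.8]
mouth [ 0.6395 -0.0699  0.1624] lampY in tool [-0.011  0.985  0.173] ZL in tool [-0.999 -0.003 -0.049]
cm now-frame [ 0.73 -0.04  0.02] cm after-roll frame [ 0.73 -0.04  0.02]
```

```bash
python3 -c "
from h import *
W=snap('wrist','w15')
W=snap('scene','s18')
cv2.imwrite('pics/s18c.png',cv2.resize(W.p[160:300,195:335,::-1],(600,600),interpolation=cv2.INTER_CUBIC))"; python3 tq.py
```

```text
t 48.55 roll -11.2 F tool [-20.2  -0.3  -4.6] M tool [0.07 1.35 0.17] open 0.056 j7 51.5
```

Run:
```python
from h import *
W=Cam('pics/s18.npz')
f=lambda P:((W.proj(P)-[195,160])*600/140).round(1)
for h in(-11.5,-16,-18,-20):
    c=MOUTH+ZL*h/1000
    print(h,'bottom far',f(c+.047*XL),'L',f(c-.047*YL),'R',f(c+.047*YL),'hood top L/R far',f(c+.064*ZL-.03*YL),f(c+.064*ZL+.03*YL),f(c+.064*ZL+.03*XL))
```

```text
-11.5 bottom far [267.2 340.2] L [207.3 285.3] R [380.3 321.7] hood top L/R far [249.5 178.3] [363.  200.9] [289.7 209.4]
-16 bottom far [266.3 348.3] L [206.6 293. ] R [379.3 329.5] hood top L/R far [248.6 186.5] [362.  209.1] [288.8 217.8]
-18 bottom far [265.9 351.9] L [206.3 296.5] R [378.8 333. ] hood top L/R far [248.3 190.1] [361.5 212.8] [288.4 221.6]
-20 bottom far [265.5 355.5] L [206.  299.9] R [378.3 336.5] hood top L/R far [247.9 193.7] [361.1 216.4] [287.9 225.3]
```

Run:
```python
from h import *
for s in('s12','s18'):
    W=Cam(f'pics/{s}.npz')
    f=lambda P:((W.proj(P)-[195,160])*600/140).round(1)
    v=cv2.resize(W.p[160:300,195:335,::-1],(600,600),interpolation=cv2.INTER_CUBIC)
    h=-11.5 if s=='s12' else -16
    c=MOUTH+ZL*h/1000
    for t in np.linspace(0,6.28,100):
        d=np.cos(t)*XL+np.sin(t)*YL
        for k,r in((0,.047),(.024,.047),(.064,.03)):
            cv2.circle(v,tuple(int(i) for i in f(c+k*ZL+r*d)),1,(0,0,255),-1)
    if s=='s18':
        R=Ro.from_euler('xyz',[-11.2,63.2,-20],degrees=True).as_matrix();p=np.array([.6241,-.0644,.1914])
        for k in(-.03,-.01,0,.02): cv2.circle(v,tuple(int(i) for i in f(p+R[:,0]*k)),3,(0,255,0),-1)
    cv2.imwrite(f'pics/{s}o.png',v)
a=np.hstack([cv2.imread('pics/s12o.png')[:,150:450],cv2.imread('pics/s18o.png')[:,150:450]]);cv2.imwrite('pics/cmp.png',a)
```

Call:
carry_out(deltas=[{"tx": 0,"ty": 0,"tz": 0,"roll": 0},{"tx": 0,"ty": 0,"tz": 0,"roll": 0},{"tx": 0,"ty": 0,"tz": 0,"roll": 0}], fingers=8.5)

```text
t: 48.85
tool_pos: [0.6256, -0.0646, 0.1905]
ee_rot: [-11.6, 63.2, -20.2]
ft_force: [-0.8, 0.3, 0.2]
opening: 0.0846
```

```bash
python3 -c "
from h import *
W=snap('scene','s19')
f=lambda P:((W.proj(P)-[195,160])*600/140).round(1)
v=cv2.resize(W.p[160:300,195:335,::-1],(600,600),interpolation=cv2.INTER_CUBIC)
c=MOUTH+ZL*-.016
for t in np.linspace(0,6.28,100):
    d=np.cos(t)*XL+np.sin(t)*YL
    for k,r in((0,.047),(.024,.047),(.064,.03)): cv2.circle(v,tuple(int(i) for i in f(c+k*ZL+r*d)),1,(0,0,255),-1)
cv2.imwrite('pics/s19c.png',v)
snap('wrist','w16')"; python3 tq.py; python3 tgt.py 26 0 0 0
```

```text
t 48.95 roll -11.6 F tool [-0.2 -0.3  0.1] M tool [0.01 0.49 0.08] open 0.0854 j7 51.6
TCP target [ 0.6273 -0.0659  0.1851] now [ 0.6255 -0.0646  0.1904] t 48.95 j7 51.6 F [-0.1 -0.2  0.2]
mouth [ 0.6395 -0.0699  0.1624] lampY in tool [-0.013  0.984  0.176] ZL in tool [-0.999 -0.005 -0.048]
cm now-frame [ 0.57 -0.05 -0.05] cm after-roll frame [ 0.57 -0.05 -0.05]
```

Run:
```python
from h import *
W=Cam('pics/w16.npz')
f=lambda P:(W.proj(P)-[170,140])*3
v=cv2.resize(W.p[140:340,170:390,::-1],None,fx=3,fy=3,interpolation=cv2.INTER_CUBIC)
for sh,col in((0,(0,0,255)),(.004,(0,255,0))):
    c=MOUTH+ZL*-.016+YL*sh
    for t in np.linspace(0,6.28,150):
        d=np.cos(t)*XL+np.sin(t)*YL
        for k,r in((.024,.047),(.064,.03)): cv2.circle(v,tuple(int(i) for i in f(c+k*ZL+r*d)),1,col,-1)
for d in (.047,): 
    for s in (.0,): pass
cv2.imwrite('pics/w16o.png',v)
```

Call:
carry_out(deltas=[{"tx": 0.2,"ty": 0.3,"tz": -0.15,"roll": 0},{"tx": 0,"ty": 0,"tz": 0,"roll": 0},{"tx": 0,"ty": 0,"tz": 0,"roll": 0}])

```text
t: 49.25
tool_pos: [0.6257, -0.0615, 0.1882]
ee_rot: [-11.7, 63.3, -20.3]
ft_force: [0.2, -0.3, 0.3]
opening: 0.0849
```

Call:
carry_out(deltas=[{"tx": 0,"ty": 0,"tz": 0,"roll": 0},{"tx": 0,"ty": 0,"tz": 0,"roll": 0},{"tx": 0,"ty": 0,"tz": 0,"roll": 0},{"tx": 0,"ty": 0,"tz": 0,"roll": 0}], fingers=5, grip_force=120)

```text
t: 49.65
tool_pos: [0.626, -0.0612, 0.1895]
ee_rot: [-11.4, 63.2, -20.0]
ft_force: [-4.5, 3.4, 8.8]
opening: 0.0567
```

```bash
python3 tq.py; python3 tgt.py 26 0 0 0
```

```text
t 49.65 roll -11.4 F tool [-10.3   1.8  -0.5] M tool [0.03 0.56 0.33] open 0.0567 j7 51.2
TCP target [ 0.6273 -0.0659  0.1851] now [ 0.626  -0.0612  0.1895] t 49.65 j7 51.2 F [-4.5  3.4  8.8]
mouth [ 0.6395 -0.0699  0.1624] lampY in tool [-0.011  0.985  0.175] ZL in tool [-0.999 -0.003 -0.048]
cm now-frame [ 0.52 -0.4  -0.02] cm after-roll frame [ 0.52 -0.4  -0.02]
```

Now turn on and read the axial torque.

Call:
carry_out(deltas=[{"tx": 0,"ty": 0,"tz": 0,"roll": 0.06},{"tx": 0,"ty": 0,"tz": 0,"roll": 0.06},{"tx": 0,"ty": 0,"tz": 0,"roll": 0}])

```text
t: 49.95
tool_pos: [0.6266, -0.0614, 0.1896]
ee_rot: [-4.5, 63.1, -20.1]
ft_force: [-1.7, 2.2, 6.7]
opening: 0.0567
```

```bash
python3 tq.py
```

```text
t 49.95 roll -4.5 F tool [-7.   1.4  1.1] M tool [0.08 0.25 0.31] open 0.0567 j7 44.3
```

Call:
carry_out(deltas=[{"tx": 0,"ty": 0,"tz": 0,"roll": 0.06},{"tx": 0,"ty": 0,"tz": 0,"roll": 0.06},{"tx": 0,"ty": 0,"tz": 0,"roll": 0}])

```text
t: 50.25
tool_pos: [0.6269, -0.0615, 0.1898]
ee_rot: [2.4, 63.1, -20.1]
ft_force: [-0.3, 1.2, 5.8]
opening: 0.0564
```

```bash
python3 tq.py; python3 tgt.py 26 0 0 0; python3 -c "
from h import *
W=snap('scene','s20')
cv2.imwrite('pics/s20c.png',cv2.resize(W.p[160:300,195:335,::-1],(600,600),interpolation=cv2.INTER_CUBIC))
snap('wrist','w17')"
```

```text
t 50.25 roll 2.4 F tool [-5.5  1.1  2. ] M tool [-0.01  0.28  0.36] open 0.0564 j7 37.4
TCP target [ 0.6273 -0.0659  0.1851] now [ 0.6269 -0.0615  0.1898] t 50.25 j7 37.4 F [-0.3  1.2  5.8]
mouth [ 0.6395 -0.0699  0.1624] lampY in tool [-0.012  0.998 -0.065] ZL in tool [-0.999 -0.015 -0.045]
cm now-frame [ 0.5  -0.4  -0.03] cm after-roll frame [ 0.5  -0.4  -0.03]
```

Run:
```python
from h import *
W=Cam('pics/w5.npz')
f=lambda P:(W.proj(P)-[220,140])*5
v=cv2.resize(W.p[140:260,220:350,::-1],None,fx=5,fy=5,interpolation=cv2.INTER_CUBIC)
for sh,col in((0,(0,0,255)),(.0025,(0,160,0))):
    for k,r in((0,.0315),(0,.036),(-.016,.030)):
        for t in np.linspace(0,6.28,120):
            d=np.cos(t)*XL+np.sin(t)*YL
            cv2.circle(v,tuple(int(i)+2 for i in f(MOUTH+YL*sh+k*ZL+r*d)),1,col,-1)
cv2.imwrite('pics/w5o.png',v)
```

Call:
carry_out(deltas=[{"tx": -0.2,"ty": -0.15,"tz": 0,"roll": 0},{"tx": -0.2,"ty": -0.1,"tz": 0,"roll": 0}])

```text
t: 50.55
tool_pos: [0.6261, -0.0614, 0.191]
ee_rot: [2.0, 63.2, -20.1]
ft_force: [35.8, -5.9, -42.5]
opening: 0.0562
```

```bash
python3 tq.py; python3 tgt.py 26 0 0 0
```

```text
t 50.55 roll 2.0 F tool [54.   7.2 12.4] M tool [-0.22 -0.83  1.46] open 0.0562 j7 37.3
TCP target [ 0.6273 -0.0659  0.1851] now [ 0.6261 -0.0614  0.191 ] t 50.55 j7 37.3 F [ 35.8  -5.9 -42.5]
mouth [ 0.6395 -0.0699  0.1624] lampY in tool [-0.012  0.998 -0.059] ZL in tool [-0.999 -0.015 -0.046]
cm now-frame [ 0.65 -0.37 -0.01] cm after-roll frame [ 0.65 -0.37 -0.01]
```

Call:
carry_out(deltas=[{"tx": 0.25,"ty": 0.2,"tz": 0,"roll": -0.12},{"tx": 0,"ty": 0,"tz": 0,"roll": -0.15},{"tx": 0,"ty": 0,"tz": 0,"roll": -0.15},{"tx": 0,"ty": 0,"tz": 0,"roll": -0.15}])

```text
t: 50.95
tool_pos: [0.624, -0.0617, 0.1895]
ee_rot: [-30.7, 63.3, -20.2]
ft_force: [-6.4, 3.0, 7.9]
opening: 0.0564
```

```bash
python3 tq.py; python3 tgt.py 26 0 0 0
```

```text
t 50.95 roll -30.7 F tool [-10.2   1.9  -2. ] M tool [1.38 1.19 0.36] open 0.0564 j7 70.0
TCP target [ 0.6273 -0.0659  0.1851] now [ 0.624  -0.0617  0.1895] t 50.95 j7 70.0 F [-6.4  3.   7.9]
mouth [ 0.6395 -0.0699  0.1624] lampY in tool [-0.013  0.873  0.488] ZL in tool [-0.999  0.013 -0.049]
cm now-frame [ 0.6  -0.34  0.04] cm after-roll frame [ 0.6  -0.34  0.04]
```

Call:
carry_out(deltas=[{"tx": 0,"ty": 0,"tz": 0,"roll": 0},{"tx": 0,"ty": 0,"tz": 0,"roll": 0},{"tx": 0,"ty": 0,"tz": 0,"roll": 0}], fingers=8.5)

```text
t: 51.25
tool_pos: [0.6249, -0.062, 0.1898]
ee_rot: [-30.4, 63.2, -20.3]
ft_force: [0.7, 0.3, 0.1]
opening: 0.0851
```

```bash
python3 -c "
from h import *
M2=MOUTH+.0006*YL-.0018*XL
W=snap('scene','s21')
f=lambda P:((W.proj(P)-[195,160])*600/140).round(1)
v=cv2.resize(W.p[160:300,195:335,::-1],(600,600),interpolation=cv2.INTER_CUBIC)
c=M2+ZL*-.016
for t in np.linspace(0,6.28,100):
    d=np.cos(t)*XL+np.sin(t)*YL
    for k,r in((0,.047),(.024,.047),(.064,.03)): cv2.circle(v,tuple(int(i) for i in f(c+k*ZL+r*d)),1,(0,0,255),-1)
cv2.imwrite('pics/s21c.png',v)
W=snap('wrist','w18')"; python3 tq.py
```

```text
t 51.35 roll -30.5 F tool [ 0.  -0.4  0.1] M tool [0.   0.36 0.27] open 0.0851 j7 69.6
```

Call:
carry_out(deltas=[{"tx": 0,"ty": -0.1,"tz": 0,"roll": 0},{"tx": 0,"ty": 0,"tz": 0,"roll": 0},{"tx": 0,"ty": 0,"tz": 0,"roll": 0},{"tx": 0,"ty": 0,"tz": 0,"roll": -0.1}], fingers=5, grip_force=60)

```text
t: 51.75
tool_pos: [0.6246, -0.0626, 0.1902]
ee_rot: [-36.2, 63.3, -20.2]
ft_force: [-1.9, 1.1, 3.1]
opening: 0.0582
```

Call:
carry_out(deltas=[{"tx": -0.05,"ty": 0,"tz": 0,"roll": -0.15},{"tx": -0.07,"ty": 0,"tz": 0,"roll": -0.15},{"tx": -0.07,"ty": 0,"tz": 0,"roll": -0.15},{"tx": -0.07,"ty": 0,"tz": 0,"roll": -0.15},{"tx": -0.07,"ty": 0,"tz": 0,"roll": -0.15}])

```text
t: 52.25
tool_pos: [0.622, -0.0633, 0.1923]
ee_rot: [-79.6, 63.4, -20.5]
ft_force: [-6.9, -3.7, -0.2]
opening: 0.0579
```

```bash
python3 tq.py; python3 tgt.py 26 0 0 0
```

```text
t 52.25 roll -79.6 F tool [-2.2  3.6 -6.7] M tool [0.85 1.88 0.99] open 0.0579 j7 117.0
TCP target [ 0.6273 -0.0659  0.1851] now [ 0.622  -0.0633  0.1923] t 52.25 j7 117.0 F [-6.9 -3.7 -0.2]
mouth [ 0.6395 -0.0699  0.1624] lampY in tool [-0.015  0.209  0.978] ZL in tool [-0.999  0.046 -0.025]
cm now-frame [ 0.91 -0.21 -0.02] cm after-roll frame [ 0.91 -0.21 -0.02]
```

Call:
carry_out(deltas=[{"tx": -0.07,"ty": 0,"tz": 0,"roll": -0.15},{"tx": -0.07,"ty": 0,"tz": 0,"roll": -0.15},{"tx": -0.07,"ty": 0,"tz": 0,"roll": -0.15},{"tx": -0.05,"ty": 0,"tz": 0,"roll": -0.1}])

```text
t: 52.65
tool_pos: [0.6221, -0.0618, 0.1949]
ee_rot: [-111.0, 63.3, -20.3]
ft_force: [0.2, -0.1, -1.1]
opening: 0.0576
```

```bash
python3 tq.py; python3 tgt.py 26 0 0 0
```

```text
t 52.65 roll -111.0 F tool [1.1 0.3 0.1] M tool [ 0.01 -0.21  0.58] open 0.0576 j7 147.2
TCP target [ 0.6273 -0.0659  0.1851] now [ 0.6221 -0.0618  0.1949] t 52.65 j7 147.2 F [ 0.2 -0.1 -1.1]
mouth [ 0.6395 -0.0699  0.1624] lampY in tool [-0.013 -0.335  0.943] ZL in tool [-0.999  0.051  0.004]
cm now-frame [ 1.16 -0.04 -0.23] cm after-roll frame [ 1.16 -0.04 -0.23]
```

Call:
carry_out(deltas=[{"tx": -0.15,"ty": 0,"tz": -0.1,"roll": -0.05},{"tx": 0,"ty": 0,"tz": 0,"roll": 0}])

```text
t: 52.85
tool_pos: [0.6216, -0.0627, 0.1966]
ee_rot: [-113.6, 63.3, -20.3]
ft_force: [-0.3, -0.8, -1.2]
opening: 0.0579
```

```bash
python3 tq.py
python3 - <<'E'
from h import *
import cv2
W=snap('scene','u1')
cv2.imwrite('pics/u1c.png',cv2.resize(W.p[160:300,195:335],(600,600),interpolation=cv2.INTER_CUBIC)[:,:,::-1])
E
```

```text
t 52.85 roll -113.6 F tool [ 1.1  0.9 -0.5] M tool [-0.01 -0.24  0.6 ] open 0.0579 j7 149.1
```

View pics/u1c.png

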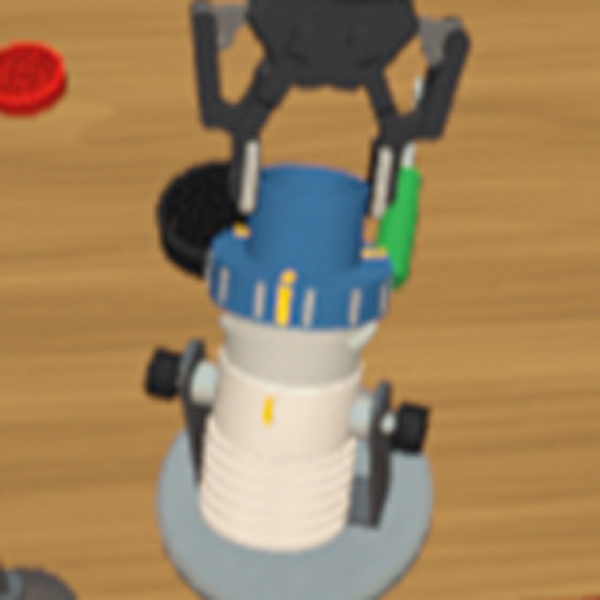

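Call:
carry_out(deltas=[{"tx": 0.15,"ty": 0,"tz": -0.05,"roll": 0},{"tx": 0,"ty": 0,"tz": 0,"roll": 0}])

```text
t: 53.1
tool_pos: [0.6224, -0.0635, 0.1952]
ee_rot: [-113.6, 63.3, -20.3]
ft_force: [0.6, -0.2, -1.6]
opening: 0.058
```

Call:
carry_out(deltas=[{"tx": 0,"ty": 0,"tz": 0,"roll": 0},{"tx": 0,"ty": 0,"tz": 0,"roll": 0},{"tx": 0,"ty": 0,"tz": 0,"roll": 0}], fingers=8.5)

```text
t: 53.4
tool_pos: [0.6227, -0.0635, 0.1958]
ee_rot: [-113.6, 63.2, -20.3]
ft_force: [-0.2, -0.4, 1.0]
opening: 0.0852
```

```bash
python3 tq.py
python3 - <<'E'
from h import *
import cv2
W=snap('scene','u2')
cv2.imwrite('pics/u2c.png',cv2.resize(W.p[160:300,195:335],(600,600),interpolation=cv2.INTER_CUBIC)[:,:,::-1])
E
python3 tgt.py 26 0 0 0
```

```text
t 53.4 roll -113.6 F tool [-0.9 -0.2 -0.5] M tool [-0.07 -0.18  0.44] open 0.0852 j7 149.9
TCP target [ 0.6273 -0.0659  0.1851] now [ 0.6227 -0.0635  0.1957] t 53.45 j7 149.9 F [-0.1  1.   0.7]
mouth [ 0.6395 -0.0699  0.1624] lampY in tool [-0.013 -0.376  0.927] ZL in tool [-0.999  0.049  0.006]
cm now-frame [ 1.18  0.04 -0.05] cm after-roll frame [ 1.18  0.04 -0.05]
```

View pics/u2c.png

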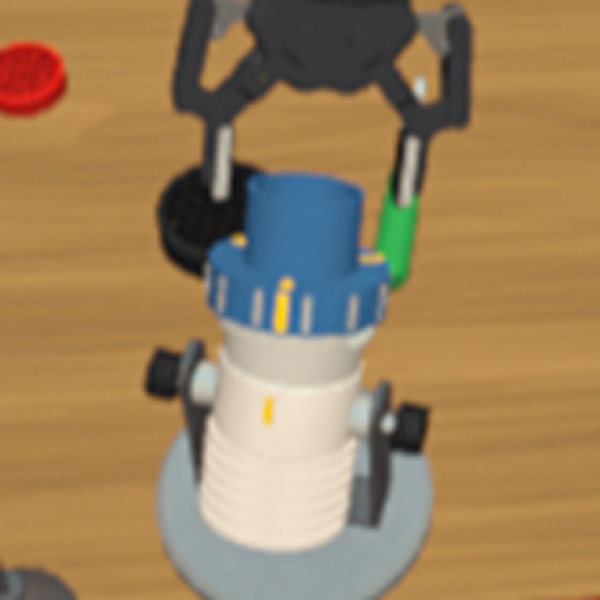

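```bash
cat h.py | head -40
python3 - <<'E'
from bench import *
import numpy as np,cv2
from h import MOUTH,ZL,XL,YL
from scipy.spatial.transform import Rotation as R
c=camera_info('scene');K=np.array([[c['fx'],0,c['cx']],[0,c['fy'],c['cy']],[0,0,1]])
s=observe();p=np.array(s['tool_pos']);T=R.from_euler('xyz',s['ee_rot'],degrees=True).as_matrix()
def pr(q):
    u=cv2.projectPoints(np.array([q]),np.array(c['rvec']),np.array(c['tvec']),K,None)[0].ravel()
    return np.round((u-[195,160])*600/140,0)
print('T',T.round(3))
for h in (-10,-40,13,33,53): print('axis',h,pr(MOUTH+ZL*h/1000))
for k in (0,.013,.032,.06): print('tool back',k,pr(p-T[:,0]*k), 'jaw+',pr(p-T[:,0]*k+T[:,2]*.0425),'jaw-',pr(p-T[:,0]*k-T[:,2]*.0425))
print('tool axis height wrt lamp',[ (np.round(1000*np.array([(p-T[:,0]*k-MOUTH)@a for a in(XL,YL,ZL)]),1)) for k in (0,.019,.032)])
print('YL in tool',T.T@YL)
E
```

```text
import numpy as np,cv2
from scipy.spatial.transform import Rotation as Ro
class Cam:
    def __init__(s,f):
        z=np.load(f);s.p=z['p'];s.d=z['d'];s.K=np.array([[z['fx'],0,z['cx']],[0,z['fy'],z['cy']],[0,0,1.]],float)
        s.R=cv2.Rodrigues(z['rvec'])[0];s.t=z['tvec'].ravel();s.c=-s.R.T@s.t
    def ray(s,uv):
        return s.R.T@np.linalg.inv(s.K)@np.array([uv[0],uv[1],1.])
    def plane(s,uv,z):
        r=s.ray(uv);return s.c+r*(z-s.c[2])/r[2]
    def pts(s):
        v,u=np.mgrid[:420,:560];q=np.stack([u,v,np.ones_like(u)],-1)@np.linalg.inv(s.K).T*s.d[...,None]
        return (q-s.t)@s.R
    def proj(s,P):
        q=s.K@(s.R@np.asarray(P)+s.t);return q[:2]/q[2]
def snap(name,tag):
    from bench import get_image,camera_info
    ci=camera_info(name);p,d=get_image(name);f=f"pics/{tag}.npz"
    np.savez(f,p=p,d=d,**{k:np.array(v) for k,v in ci.items()});cv2.imwrite(f"pics/{tag}.png",p[:,:,::-1]);return Cam(f)
PIV=np.array([.671,-.0813,.105]);XH=np.array([.948,-.319,0]);YL=np.array([.319,.948,0])
A=np.radians(29.5);ZL=-np.sin(A)*XH+np.cos(A)*np.array([0,0,1]);XL=np.cos(A)*XH+np.sin(A)*np.array([0,0,1])
MOUTH=PIV+.066*ZL+.0007*YL-.001*XH
T [[ 0.423 -0.906 -0.018]
 [-0.156 -0.092  0.983]
 [-0.893 -0.413 -0.181]]
axis -10 [293. 301.]
axis -40 [288. 352.]
axis 13 [298. 261.]
axis 33 [302. 225.]
axis 53 [306. 189.]
tool back 0 [304. 217.] jaw+ [386. 221.] jaw- [221. 213.]
tool back 0.013 [307. 194.] jaw+ [389. 198.] jaw- [223. 190.]
tool back 0.032 [311. 160.] jaw+ [393. 164.] jaw- [226. 155.]
tool back 0.06 [317. 108.] jaw+ [401. 113.] jaw- [231. 103.]
tool axis height wrt lamp [array([ 0.7,  0.8, 37.8]), array([ 1.6,  1. , 56.8]), array([ 2.2,  1.2, 69.8])]
YL in tool [-0.01317728 -0.37649272  0.92657681]
```

Call:
carry_out(deltas=[{"tx": 0.3,"ty": 0.25,"tz": -0.1,"roll": 0},{"tx": 0.25,"ty": 0,"tz": 0,"roll": 0}])

```text
t: 53.65
tool_pos: [0.6226, -0.0656, 0.19]
ee_rot: [-113.6, 63.3, -20.3]
ft_force: [-0.6, 0.1, 0.5]
opening: 0.085
```

Call:
carry_out(deltas=[{"tx": 0,"ty": 0,"tz": 0,"roll": 0},{"tx": 0,"ty": 0,"tz": 0,"roll": 0},{"tx": 0,"ty": 0,"tz": 0,"roll": 0},{"tx": 0,"ty": 0,"tz": 0,"roll": 0}], fingers=5, grip_force=30)

```text
t: 54.05
tool_pos: [0.623, -0.0655, 0.1904]
ee_rot: [-113.6, 63.2, -20.3]
ft_force: [0.9, 0.2, 1.1]
opening: 0.059
```

```bash
python3 tq.py; python3 tgt.py 26 0 0 0
python3 - <<'E'
from h import *
import cv2
W=snap('scene','u3')
cv2.imwrite('pics/u3c.png',cv2.resize(W.p[160:300,195:335],(600,600),interpolation=cv2.INTER_CUBIC)[:,:,::-1])
E
```

```text
t 54.05 roll -113.6 F tool [-0.7 -1.3 -0.1] M tool [-0.05 -0.21  0.34] open 0.059 j7 153.7
TCP target [ 0.6273 -0.0659  0.1851] now [ 0.623  -0.0655  0.1904] t 54.05 j7 153.7 F [0.9 0.2 1.1]
mouth [ 0.6395 -0.0699  0.1624] lampY in tool [-0.013 -0.377  0.927] ZL in tool [-0.999  0.049  0.006]
cm now-frame [ 0.66 -0.17  0.05] cm after-roll frame [ 0.66 -0.17  0.05]
```

View pics/u3c.png

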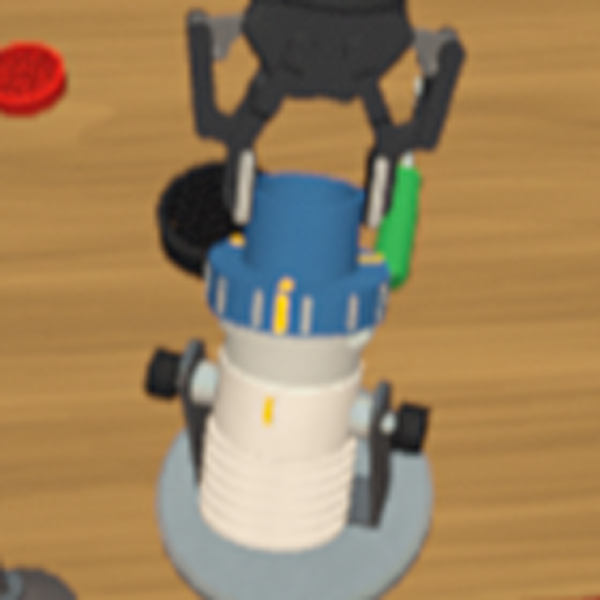

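Call:
carry_out(deltas=[{"tx": 0.03,"ty": 0,"tz": 0,"roll": 0.12},{"tx": 0.07,"ty": 0,"tz": 0,"roll": 0.14},{"tx": 0.07,"ty": 0,"tz": 0,"roll": 0.14}])

```text
t: 54.4
tool_pos: [0.6239, -0.0645, 0.189]
ee_rot: [-90.3, 63.3, -20.1]
ft_force: [3.0, 3.1, -1.0]
opening: 0.0589
```

```bash
python3 tq.py
python3 - <<'E'
from h import *
import cv2
W=snap('scene','u4')
cv2.imwrite('pics/u4c.png',cv2.resize(W.p[160:300,195:335],(600,600),interpolation=cv2.INTER_CUBIC)[:,:,::-1])
E
```

```text
t 54.4 roll -90.3 F tool [ 1.7 -1.2  4. ] M tool [-0.12 -0.9   0.12] open 0.0589 j7 130.5
```

View pics/u4c.png

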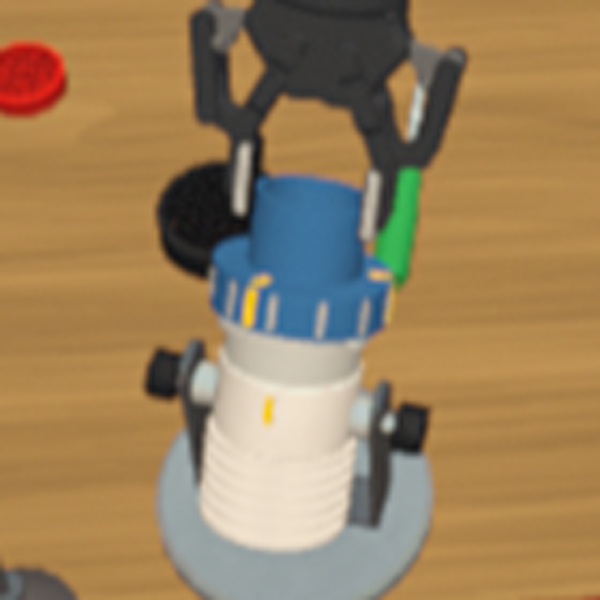

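Call:
carry_out(deltas=[{"tx": 0,"ty": 0,"tz": 0,"roll": 0},{"tx": 0,"ty": 0,"tz": 0,"roll": 0},{"tx": 0,"ty": 0,"tz": -0.15,"roll": -0.14},{"tx": 0,"ty": 0,"tz": 0,"roll": -0.14},{"tx": 0,"ty": 0,"tz": 0,"roll": -0.14}], fingers=7)

```text
t: 54.95
tool_pos: [0.6228, -0.0675, 0.1889]
ee_rot: [-115.4, 63.3, -20.4]
ft_force: [-0.0, 0.2, 0.4]
opening: 0.0699
```

```bash
python3 tq.py; python3 tgt.py 26 0 0 0
python3 - <<'E'
from h import *
import cv2
W=snap('scene','u5')
cv2.imwrite('pics/u5c.png',cv2.resize(W.p[160:300,195:335],(600,600),interpolation=cv2.INTER_CUBIC)[:,:,::-1])
E
```

```text
t 54.95 roll -115.4 F tool [-0.4 -0.1  0.2] M tool [-0.   -0.2   0.41] open 0.0699 j7 155.5
TCP target [ 0.6273 -0.0659  0.1851] now [ 0.6228 -0.0675  0.1889] t 54.95 j7 155.5 F [-0.   0.2  0.4]
mouth [ 0.6395 -0.0699  0.1624] lampY in tool [-0.014 -0.402  0.916] ZL in tool [-0.999  0.051  0.007]
cm now-frame [ 0.51 -0.27  0.22] cm after-roll frame [ 0.51 -0.27  0.22]
```

View pics/u5c.png

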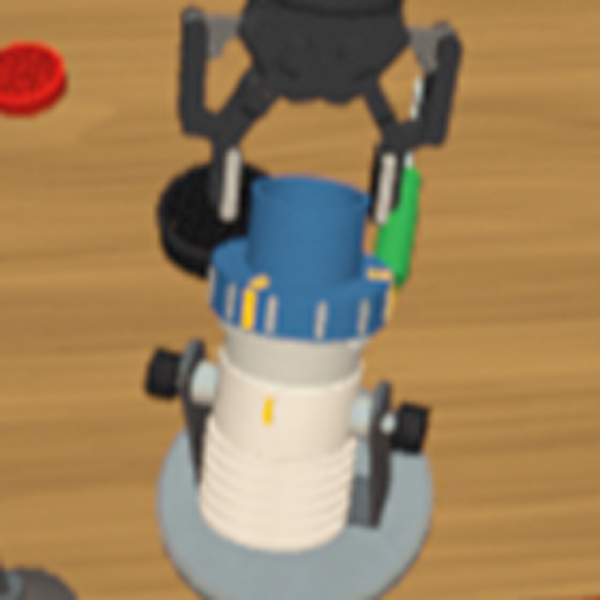

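Call:
carry_out(deltas=[{"tx": 0,"ty": 0,"tz": 0,"roll": 0},{"tx": 0,"ty": 0,"tz": 0,"roll": 0},{"tx": 0,"ty": 0,"tz": 0,"roll": 0}], fingers=5, grip_force=30)

```text
t: 55.3
tool_pos: [0.6227, -0.0671, 0.1888]
ee_rot: [-114.8, 63.4, -20.4]
ft_force: [-2.8, 1.3, 0.2]
opening: 0.0592
```

Call:
carry_out(deltas=[{"tx": 0.07,"ty": 0,"tz": 0,"roll": 0.15},{"tx": 0.07,"ty": 0,"tz": 0,"roll": 0.15},{"tx": 0.07,"ty": 0,"tz": 0,"roll": 0.15},{"tx": 0.06,"ty": 0,"tz": 0,"roll": 0.12}])

```text
t: 55.7
tool_pos: [0.6252, -0.0671, 0.1881]
ee_rot: [-81.7, 63.4, -20.2]
ft_force: [-6.2, 2.4, 9.9]
opening: 0.0591
```

```bash
python3 tq.py;  python3 - <<'E'
from h import *
import cv2
W=snap('scene','u6')
cv2.imwrite('pics/u6c.png',cv2.resize(W.p[160:300,195:335],(600,600),interpolation=cv2.INTER_CUBIC)[:,:,::-1])
E
```

```text
t 55.7 roll -81.7 F tool [-11.9   1.5  -0. ] M tool [-0.1  -0.33  0.93] open 0.0591 j7 122.0
```

View pics/u6c.png

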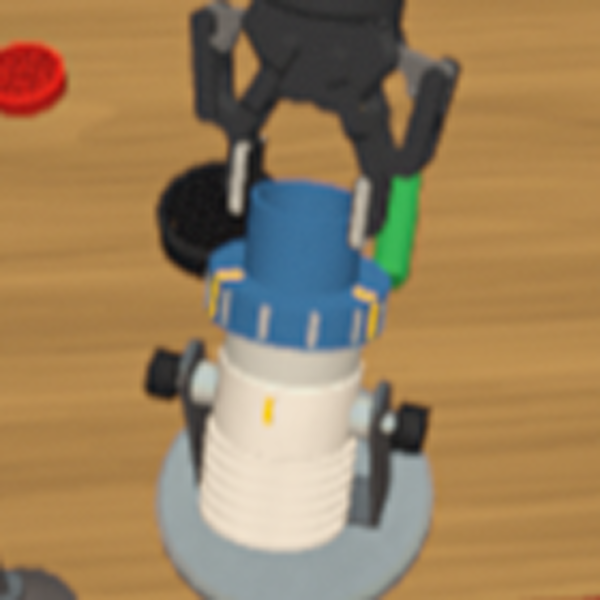

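Call:
carry_out(deltas=[{"tx": 0,"ty": 0,"tz": 0,"roll": 0},{"tx": 0,"ty": 0,"tz": 0,"roll": 0},{"tx": 0,"ty": 0,"tz": 0,"roll": -0.15},{"tx": 0,"ty": 0,"tz": 0,"roll": -0.15},{"tx": 0,"ty": 0,"tz": 0,"roll": -0.15}], fingers=7)

```text
t: 56.25
tool_pos: [0.6249, -0.0677, 0.1874]
ee_rot: [-108.4, 63.4, -20.5]
ft_force: [0.0, -0.3, -0.7]
opening: 0.0701
```

Call:
carry_out(deltas=[{"tx": 0,"ty": 0,"tz": 0,"roll": -0.12},{"tx": 0,"ty": 0,"tz": 0,"roll": 0}])

```text
t: 56.45
tool_pos: [0.6248, -0.0676, 0.1873]
ee_rot: [-114.9, 63.4, -20.4]
ft_force: [-0.3, -0.3, 0.4]
opening: 0.07
```

```bash
python3 tq.py;  python3 tgt.py 26 0 0 0
python3 - <<'E'
from h import *
import cv2
W=snap('scene','u7')
cv2.imwrite('pics/u7c.png',cv2.resize(W.p[160:300,195:335],(600,600),interpolation=cv2.INTER_CUBIC)[:,:,::-1])
E
```

```text
t 56.45 roll -114.9 F tool [-0.4  0.2 -0.3] M tool [-0.01 -0.2   0.41] open 0.07 j7 154.9
TCP target [ 0.6273 -0.0659  0.1851] now [ 0.6248 -0.0676  0.1873] t 56.45 j7 154.9 F [-0.3 -0.3  0.4]
mouth [ 0.6395 -0.0699  0.1624] lampY in tool [-0.014 -0.395  0.919] ZL in tool [-0.999  0.052  0.007]
cm now-frame [ 0.28 -0.16  0.2 ] cm after-roll frame [ 0.28 -0.16  0.2 ]
```

View pics/u7c.png

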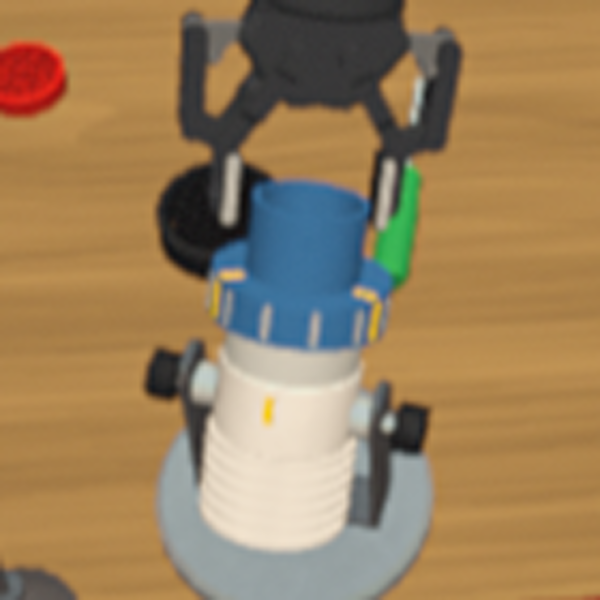

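Call:
carry_out(deltas=[{"tx": 0,"ty": 0,"tz": 0,"roll": 0},{"tx": 0,"ty": 0,"tz": 0,"roll": 0},{"tx": 0,"ty": 0,"tz": 0,"roll": 0}], fingers=5, grip_force=40)

```text
t: 56.8
tool_pos: [0.6247, -0.067, 0.1877]
ee_rot: [-114.7, 63.4, -20.3]
ft_force: [-2.2, 3.0, 4.6]
opening: 0.0592
```

Call:
carry_out(deltas=[{"tx": 0.06,"ty": 0,"tz": 0,"roll": 0.15},{"tx": 0.06,"ty": 0,"tz": 0,"roll": 0.15},{"tx": 0.05,"ty": 0,"tz": 0,"roll": 0.15}])

```text
t: 57.1
tool_pos: [0.6249, -0.0667, 0.1871]
ee_rot: [-88.4, 63.5, -20.1]
ft_force: [-14.1, 4.6, 19.5]
opening: 0.0592
```

```bash
python3 tq.py;  python3 - <<'E'
from h import *
import cv2
W=snap('scene','u8')
cv2.imwrite('pics/u8c.png',cv2.resize(W.p[160:300,195:335],(600,600),interpolation=cv2.INTER_CUBIC)[:,:,::-1])
E
```

```text
t 57.1 roll -88.4 F tool [-24.    4.5  -0.7] M tool [-0.15 -0.57  1.5 ] open 0.0592 j7 128.8
```

View pics/u8c.png

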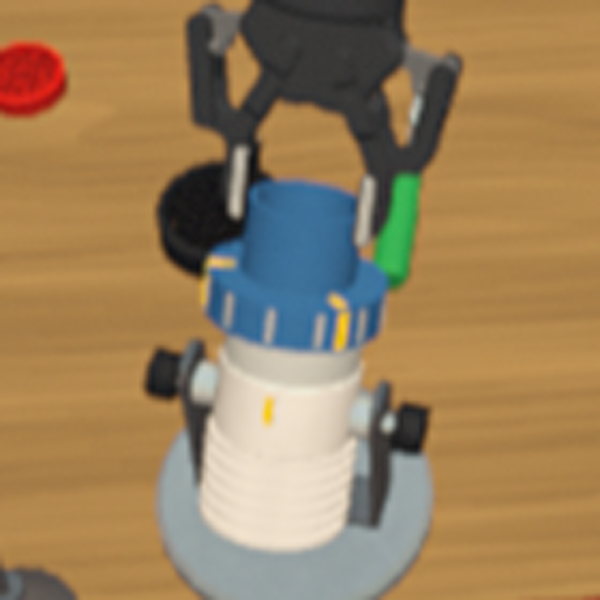

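Call:
carry_out(deltas=[{"tx": -0.05,"ty": 0,"tz": 0.05,"roll": 0.08},{"tx": 0,"ty": 0,"tz": 0,"roll": 0.1}], fingers=5, grip_force=90)

```text
t: 57.35
tool_pos: [0.6243, -0.0661, 0.1871]
ee_rot: [-78.4, 63.6, -20.1]
ft_force: [-15.6, 2.8, 20.6]
opening: 0.0577
```

```bash
python3 tq.py
```

```text
t 57.35 roll -78.4 F tool [-25.4   4.1  -3.6] M tool [-0.35  0.18  1.53] open 0.0577 j7 118.6
```

Call:
carry_out(deltas=[{"tx": 0,"ty": 0,"tz": 0,"roll": 0.1},{"tx": 0,"ty": 0,"tz": 0,"roll": 0}])

```text
t: 57.55
tool_pos: [0.6242, -0.0659, 0.1872]
ee_rot: [-72.5, 63.6, -20.0]
ft_force: [-13.0, 4.0, 16.1]
opening: 0.0575
```

```bash
python3 tq.py;  python3 - <<'E'
from h import *
import cv2
W=snap('scene','u9')
cv2.imwrite('pics/u9c.png',cv2.resize(W.p[160:300,195:335],(600,600),interpolation=cv2.INTER_CUBIC)[:,:,::-1])
E
```

```text
t 57.55 roll -72.5 F tool [-20.5   4.5  -2.1] M tool [0.19 0.02 1.63] open 0.0575 j7 112.9
```

View pics/u9c.png

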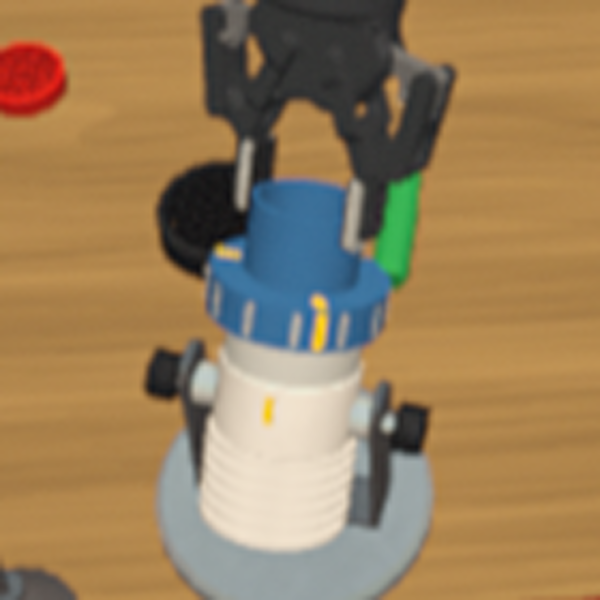

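Call:
carry_out(deltas=[{"tx": -0.05,"ty": 0,"tz": 0,"roll": 0},{"tx": 0,"ty": 0,"tz": 0,"roll": 0},{"tx": 0,"ty": 0,"tz": 0,"roll": -0.15},{"tx": 0,"ty": 0,"tz": 0,"roll": -0.15},{"tx": 0,"ty": 0,"tz": 0,"roll": -0.15}], fingers=7)

```text
t: 58.1
tool_pos: [0.6257, -0.0676, 0.1871]
ee_rot: [-99.3, 63.4, -20.6]
ft_force: [0.1, -0.4, -0.1]
opening: 0.0698
```

Call:
carry_out(deltas=[{"tx": 0,"ty": 0,"tz": 0,"roll": -0.15},{"tx": 0,"ty": 0,"tz": 0,"roll": -0.08}])

```text
t: 58.3
tool_pos: [0.6257, -0.0676, 0.1871]
ee_rot: [-112.4, 63.4, -20.6]
ft_force: [0.4, -0.8, -0.5]
opening: 0.0703
```

```bash
python3 tq.py;  python3 tgt.py 26 0 0 0
python3 - <<'E'
from h import *
import cv2
W=snap('scene','u10')
cv2.imwrite('pics/u10c.png',cv2.resize(W.p[160:300,195:335],(600,600),interpolation=cv2.INTER_CUBIC)[:,:,::-1])
W=snap('wrist','w10')
E
```

```text
t 58.3 roll -112.4 F tool [ 0.7 -0.1 -0.7] M tool [ 0.04 -0.15  0.39] open 0.0703 j7 151.8
TCP target [ 0.6273 -0.0659  0.1851] now [ 0.6257 -0.0676  0.1871] t 58.3 j7 151.8 F [ 0.4 -0.8 -0.5]
mouth [ 0.6395 -0.0699  0.1624] lampY in tool [-0.015 -0.352  0.936] ZL in tool [-0.999  0.053  0.004]
cm now-frame [ 0.22 -0.08  0.21] cm after-roll frame [ 0.22 -0.08  0.21]
```

View pics/u10c.png

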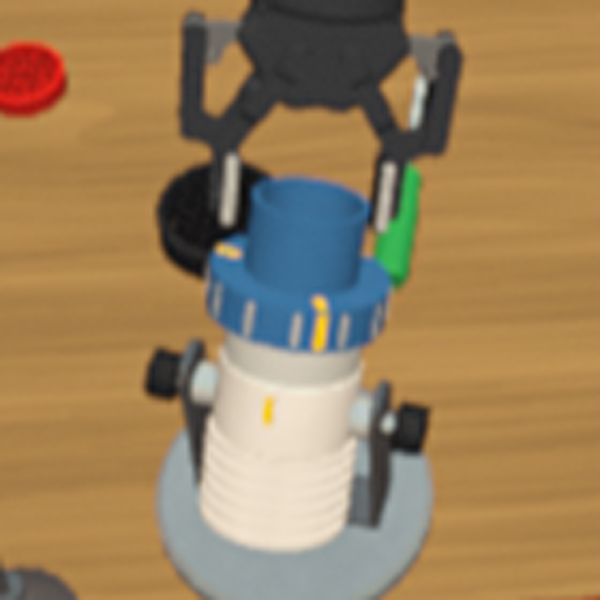

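View pics/w10.png

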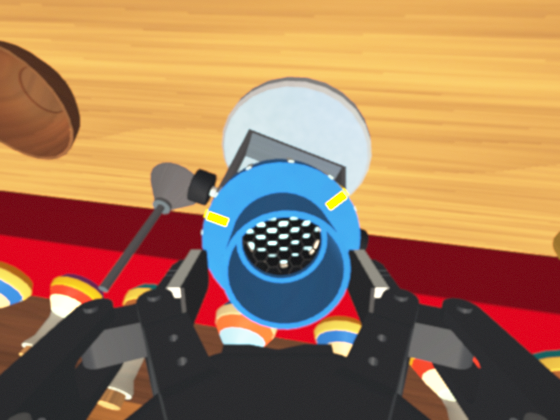

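```bash
ls pics/*.npz | tr '\n' ' '
cat > fl.py <<'E'
from h import *
import sys
def meas(tag):
    W=Cam(f'pics/{tag}.npz');P=W.pts();p=W.p.astype(int)
    m=(p[...,2]>p[...,0]+50)&(p[...,2]>p[...,1]+20)&(W.d>0)
    Q=(P[m]-MOUTH); L=np.stack([Q@XL,Q@YL,Q@ZL],1)*1000
    k=(np.hypot(L[:,0],L[:,1])<60)&(L[:,2]>-30)&(L[:,2]<70);L=L[k]
    r=np.hypot(L[:,0],L[:,1])
    print(tag,'n',len(L),'z rng',L[:,2].min().round(1),L[:,2].max().round(1))
    # flange points: r 33..45, z near 4..16
    F=L[(r>34)&(r<45)&(L[:,2]>2)&(L[:,2]<22)]
    for it in range(6):
        A=np.c_[F[:,:2],np.ones(len(F))];c=np.linalg.lstsq(A,F[:,2],rcond=None)[0];e=F[:,2]-A@c
        if it<5: F=F[abs(e)<max(1.,1.5*np.median(abs(e)))]
    print('  flange n',len(F),'slopes deg x,y',np.degrees(c[:2]).round(2),'z0',c[2].round(2),'rms',e.std().round(2))
    H=L[(r>24)&(r<36)&(L[:,2]>20)&(L[:,2]<50)]
    # hood axis: fit cylinder radius 30 with axis (a+bz)
    from scipy.optimize import least_squares
    f=lambda v:np.hypot(H[:,0]-v[0]-v[1]*(H[:,2]-30),H[:,1]-v[2]-v[3]*(H[:,2]-30))-30
    s=least_squares(f,[0,0,0,0],loss='soft_l1')
    print('  hood n',len(H),'c@30',s.x[[0,2]].round(1),'lean deg x,y',np.degrees(s.x[[1,3]]).round(1),'res',np.median(abs(s.fun)).round(2))
for t in sys.argv[1:]: meas(t)
E
python3 fl.py u2 u5 u7 u10 w10
```

```text
pics/s1.npz pics/s10.npz pics/s11.npz pics/s12.npz pics/s13.npz pics/s14.npz pics/s15.npz pics/s16.npz pics/s17.npz pics/s18.npz pics/s19.npz pics/s2.npz pics/s20.npz pics/s21.npz pics/s2b.npz pics/s3.npz pics/s4.npz pics/s5.npz pics/s6.npz pics/s7.npz pics/s8.npz pics/s9.npz pics/scene0.npz pics/top0.npz pics/u1.npz pics/u10.npz pics/u2.npz pics/u3.npz pics/u4.npz pics/u5.npz pics/u6.npz pics/u7.npz pics/u8.npz pics/u9.npz pics/w1.npz pics/w10.npz pics/w11.npz pics/w12.npz pics/w13.npz pics/w14.npz pics/w15.npz pics/w16.npz pics/w17.npz pics/w18.npz pics/w2.npz pics/w3.npz pics/w4.npz pics/w5.npz pics/w6.npz pics/w7.npz pics/w8.npz pics/w9.npz pics/wrist0.npz u2 n 983 z rng -8.8 53.4
  flange n 64 slopes deg x,y [2.6  2.19] z0 10.74 rms 0.45
  hood n 290 c@30 [-5.2 -1. ] lean deg x,y [0.9 0.5] res 0.93
u5 n 1000 z rng -9.2 51.2
  flange n 77 slopes deg x,y [2.75 0.69] z0 8.92 rms 0.42
  hood n 330 c@30 [-5.4  0.4] lean deg x,y [ 1.6 -0.9] res 0.99
u7 n 1033 z rng -14.7 48.1
  flange n 101 slopes deg x,y [ 1.9  -0.16] z0 5.88 rms 0.46
  hood n 451 c@30 [-4.   1.5] lean deg x,y [1.6 0.1] res 1.22
u10 n 1085 z rng -15.6 48.6
  flange n 117 slopes deg x,y [-0.43 -1.67] z0 6.9 rms 0.44
  hood n 508 c@30 [-2.2  1.6] lean deg x,y [3.3 3.6] res 1.39
w10 n 16377 z rng -19.5 50.5
  flange n 2990 slopes deg x,y [-0.25 -1.91] z0 7.93 rms 0.43
  hood n 5033 c@30 [-4.5 -2.4] lean deg x,y [0.8 7.8] res 1.19
```

```bash
cat > rim.py <<'E'
from h import *
import glob
from fl import *
for f in sorted(glob.glob('pics/w*.npz'))+['pics/s%d.npz'%i for i in range(5,22)]:
    W=Cam(f)
    if 'top' in f: continue
    P=W.pts();p=W.p.astype(int);Q=P-MOUTH;x,y,z=Q@XL*1000,Q@YL*1000,Q@ZL*1000;r=np.hypot(x,y)
    out=[]
    blue=(p[...,2]>p[...,0]+50)
    m=(W.d>0)&(r<27)&(abs(z-4)<5)&~blue
    m2=(W.d>0)&(r>30)&(r<38)&(abs(z)<4)&~blue
    m3=(W.d>0)&(r>34)&(r<45)&(z>2)&(z<22)&blue
    for mm,n in((m,'louvre'),(m2,'rim'),(m3,'flange')):
        F=np.c_[x[mm],y[mm],z[mm]]
        if len(F)<60: continue
        for it in range(6):
            A=np.c_[F[:,:2],np.ones(len(F))];c=np.linalg.lstsq(A,F[:,2],rcond=None)[0];e=F[:,2]-A@c
            if it<5:F=F[abs(e)<max(.8,1.5*np.median(abs(e)))]
        out.append((n,len(F),*np.degrees(c[:2]).round(1),c[2].round(1)))
    if out: print(f[5:-4],out)
E
python3 rim.py
```

```text
w1 [('rim', 192, np.float64(1.9), np.float64(0.1), np.float64(-1.3))]
w10 [('louvre', 517, np.float64(0.3), np.float64(-1.1), np.float64(1.7)), ('flange', 2713, np.float64(-0.3), np.float64(-1.9), np.float64(7.9))]
w11 [('louvre', 486, np.float64(5.0), np.float64(0.1), np.float64(1.7)), ('rim', 359, np.float64(2.4), np.float64(0.1), np.float64(-1.2))]
w12 [('louvre', 826, np.float64(4.6), np.float64(-0.3), np.float64(1.8)), ('rim', 135, np.float64(4.6), np.float64(0.2), np.float64(-2.3))]
w13 [('louvre', 238, np.float64(1.8), np.float64(0.1), np.float64(1.3)), ('flange', 1749, np.float64(3.1), np.float64(1.7), np.float64(11.3))]
w14 [('louvre', 647, np.float64(2.1), np.float64(-0.6), np.float64(1.2)), ('flange', 2690, np.float64(2.7), np.float64(1.7), np.float64(11.3))]
w15 [('louvre', 532, np.float64(-0.7), np.float64(-2.9), np.float64(2.8)), ('flange', 2316, np.float64(-1.1), np.float64(-4.7), np.float64(9.0))]
w16 [('louvre', 610, np.float64(1.6), np.float64(0.8), np.float64(1.1)), ('flange', 3245, np.float64(-3.8), np.float64(-3.8), np.float64(9.9))]
w17 [('louvre', 527, np.float
[... 1273 characters left out ...]
, np.float64(1.4), np.float64(10.1))]
s13 [('flange', 69, np.float64(0.4), np.float64(1.4), np.float64(10.2))]
s14 [('flange', 76, np.float64(2.2), np.float64(1.5), np.float64(10.1))]
s15 [('flange', 77, np.float64(0.4), np.float64(-2.4), np.float64(7.1))]
s16 [('flange', 72, np.float64(0.1), np.float64(-2.5), np.float64(7.6))]
s17 [('flange', 97, np.float64(-0.3), np.float64(-5.4), np.float64(8.1))]
s18 [('flange', 81, np.float64(-2.1), np.float64(-4.7), np.float64(8.8))]
s19 [('flange', 104, np.float64(-4.1), np.float64(-3.1), np.float64(9.4))]
s20 [('flange', 83, np.float64(-4.7), np.float64(-2.4), np.float64(9.0))]
s21 [('flange', 85, np.float64(-1.3), np.float64(-6.7), np.float64(9.9))]
```

```bash
python3 fl.py u3 u4 u5 u6 u7 u8 u9 u10 | grep -v hood
```

```text
u3 n 967 z rng -9.0 53.6
  flange n 66 slopes deg x,y [2.03 2.18] z0 10.64 rms 0.45
u4 n 979 z rng -11.1 52.3
  flange n 74 slopes deg x,y [ 3.14 -0.22] z0 9.31 rms 0.47
u5 n 1000 z rng -9.2 51.2
  flange n 77 slopes deg x,y [2.75 0.69] z0 8.92 rms 0.42
u6 n 993 z rng -14.8 48.1
  flange n 94 slopes deg x,y [ 1.26 -0.39] z0 6.05 rms 0.44
u7 n 1033 z rng -14.7 48.1
  flange n 101 slopes deg x,y [ 1.9  -0.16] z0 5.88 rms 0.46
u8 n 1036 z rng -14.8 48.0
  flange n 108 slopes deg x,y [ 1.87 -0.64] z0 6.03 rms 0.4
u9 n 987 z rng -15.2 48.2
  flange n 113 slopes deg x,y [ 0.88 -1.31] z0 6.18 rms 0.43
u10 n 1085 z rng -15.6 48.6
  flange n 117 slopes deg x,y [-0.43 -1.67] z0 6.9 rms 0.44
```

```bash
cat > cen.py <<'E'
from h import *
import sys
from scipy.optimize import least_squares
TX,TY=np.radians(2.0),np.radians(.1)
def cen(tag,kind):
    W=Cam(f'pics/{tag}.npz');P=W.pts();p=W.p.astype(int);Q=P-MOUTH;x,y,z=Q@XL*1000,Q@YL*1000,Q@ZL*1000
    blue=(p[...,2]>p[...,0]+50)
    if kind=='ring': m=(W.d>0)&blue&(z>2)&(z<16);R=47;lo,hi=34,52
    else: m=(W.d>0)&~blue&(abs(z+1.2-TX*x)<2.5);R=36;lo,hi=30,40
    x,y,z=x[m],y[m],z[m];r=np.hypot(x,y);k=(r>lo)&(r<hi);x,y,z=x[k],y[k],z[k]
    F=np.c_[x,y,z];A=np.c_[x,y,np.ones(len(x))]
    c=np.linalg.lstsq(A,z,rcond=None)[0]
    for i in range(6):
        e=z-A@c;g=abs(e)<1.2;c=np.linalg.lstsq(A[g],z[g],rcond=None)[0]
    g=abs(z-A@c)<1.5;x,y=x[g],y[g]
    cx=cy=0
    for it in range(5):
        th=np.degrees(np.arctan2(y-cy,x-cx));r=np.hypot(x-cx,y-cy);b=[]
        for a in range(-180,180,6):
            q=(th>=a)&(th<a+6)
            if q.sum()>=4:
                j=np.where(q)[0];v=np.sort(r[j])[-max(1,len(j)//10)];t=np.radians(a+3);b.append((cx+v*np.cos(t),cy+v*np.sin(t),a,v))
        b=np.array(b);s=least_squares(lambda v:np.hypot(b[:,0]-v[0],b[:,1]-v[1])-v[2],[cx,cy,R],loss='soft_l1',f_scale=.5);s2=least_squares(lambda v:np.hypot(b[:,0]-v[0],b[:,1]-v[1])-R,[cx,cy],loss='soft_l1',f_scale=.5)
        cx,cy=s2.x
    print(tag,kind,'n',len(x),'bins',len(b),b[:,2].min(),b[:,2].max(),'free',s.x.round(1),'fixedR',s2.x.round(1),'med res',np.median(abs(s2.fun)).round(2))
for a in sys.argv[1:]:
    t,k=a.split(':');cen(t,k)
E
python3 cen.py w2:rim w5:rim w11:rim w13:ring w14:ring w10:ring w15:ring u2:ring u5:ring u7:ring u8:ring u9:ring u10:ring
```

```text
w2 rim n 667 bins 60 -180.0 174.0 free [-2.5  0.6 35.8] fixedR [-2.5  0.6] med res 0.27
w5 rim n 1120 bins 60 -180.0 174.0 free [-2.6  0.5 35.8] fixedR [-2.6  0.5] med res 0.25
w11 rim n 498 bins 25 -48.0 96.0 free [-2.7  0.4 35.7] fixedR [-3.   0.2] med res 0.2
w13 ring n 3194 bins 58 -180.0 174.0 free [-5.2 -1.3 45.9] fixedR [-5.1 -1.2] med res 1.09
w14 ring n 5835 bins 42 -180.0 174.0 free [-4.6 -1.2 46.1] fixedR [-3.8 -0.8] med res 0.5
w10 ring n 5776 bins 38 -180.0 174.0 free [-4.4 -0.5 45.9] fixedR [-3.4  0.3] med res 0.62
w15 ring n 5327 bins 35 -180.0 174.0 free [-2.5  3.7 46.1] fixedR [-2.3  2.6] med res 0.43
u2 ring n 80 bins 5 -90.0 102.0 free [ 0.4 -0.2 45.8] fixedR [-0.6 -0.4] med res 0.82
u5 ring n 110 bins 13 -102.0 126.0 free [-2.7  1.1 45.5] fixedR [-4.7  1.3] med res 0.53
u7 ring n 158 bins 24 -120.0 120.0 free [-2.2  1.2 46.3] fixedR [-2.8  0.9] med res 0.67
u8 ring n 166 bins 28 -114.0 120.0 free [-0.1 -0.2 46. ] fixedR [-1.2 -0.8] med res 0.76
u9 ring n 169 bins 27 -78.0 132.0 free [-1.8  0.9 46.2] fixedR [-2.4  0.2] med res 0.63
u10 ring n 182 bins 31 -84.0 132.0 free [-1.   0.9 45.8] fixedR [-2.3  0.4] med res 0.71
```

```bash
cat > ax.py <<'E'
from bench import *
from h import *
import sys
# tool axis point at height hh above true mouth; lateral error to true axis, in tool cm (move needed)
s=observe();p=np.array(s['tool_pos']);T=Ro.from_euler('xyz',s['ee_rot'],degrees=True).as_matrix()
M=MOUTH-.0026*XL+.0005*YL-.0012*ZL
a=np.radians(2.0);Z=ZL-np.tan(a)*XL;Z/=np.linalg.norm(Z);X=np.cross(YL,Z)
hh=float(sys.argv[1])/1000
k=(hh-(p-M)@Z)/(-T[:,0]@Z);q=p-T[:,0]*k
d=M+Z*hh-q
print('TCP h',((p-M)@Z*1000).round(1),'lat err XL,YL mm (tool-axis)',(-d@X*1000).round(1),(-d@YL*1000).round(1),'move cm tool',(T.T@d*100).round(2),'YLtool',(T.T@YL).round(2),'mismatch deg X,Y',np.degrees([-T[:,0]@X,-T[:,0]@YL]).round(1))
E
python3 ax.py 44
```

```text
TCP h 29.3 lat err XL,YL mm (tool-axis) 4.9 -2.4 move cm tool [0.04 0.38 0.4 ] YLtool [-0.02 -0.35  0.94] mismatch deg X,Y [4.9 0.9]
```

Call:
carry_out(deltas=[{"tx": 0.05,"ty": 0.36,"tz": 0.3,"roll": 0.15},{"tx": 0,"ty": 0,"tz": 0,"roll": 0.15},{"tx": 0,"ty": 0,"tz": 0,"roll": 0.15},{"tx": 0,"ty": 0,"tz": 0,"roll": 0.15},{"tx": 0,"ty": 0,"tz": 0,"roll": 0.1}], fingers=8)

```text
t: 58.9
tool_pos: [0.6232, -0.0646, 0.1858]
ee_rot: [-71.6, 63.6, -20.6]
ft_force: [0.6, -0.3, -0.6]
opening: 0.0801
```

```bash
python3 tq.py; python3 ax.py 44
```

```text
t 58.9 roll -71.6 F tool [ 0.9 -0.4  0. ] M tool [0.04 0.14 0.47] open 0.0801 j7 111.2
TCP h 30.0 lat err XL,YL mm (tool-axis) 1.5 -0.4 move cm tool [ 0.01  0.15 -0.01] YLtool [-0.02  0.34  0.94] mismatch deg X,Y [5.1 0.9]
```

Now grip lightly and turn back.

Call:
carry_out(deltas=[{"tx": 0,"ty": 0.12,"tz": 0,"roll": 0},{"tx": 0,"ty": 0,"tz": 0,"roll": 0},{"tx": 0,"ty": 0,"tz": 0,"roll": 0},{"tx": 0,"ty": 0,"tz": 0,"roll": -0.15},{"tx": -0.02,"ty": 0,"tz": 0,"roll": -0.15}], fingers=5, grip_force=40)

```text
t: 59.4
tool_pos: [0.6219, -0.0647, 0.1857]
ee_rot: [-89.7, 63.6, -20.8]
ft_force: [1.0, -1.3, -3.3]
opening: 0.059
```

Call:
carry_out(deltas=[{"tx": -0.02,"ty": 0,"tz": 0,"roll": -0.15},{"tx": -0.03,"ty": 0,"tz": 0,"roll": -0.15},{"tx": -0.03,"ty": 0,"tz": 0,"roll": -0.15}])

```text
t: 59.7
tool_pos: [0.622, -0.0638, 0.1865]
ee_rot: [-115.5, 63.6, -20.7]
ft_force: [1.2, -1.7, -1.5]
opening: 0.0587
```

```bash
python3 tq.py; python3 ax.py 44
python3 - <<'E'
from h import *
W=snap('wrist','w20')
E
python3 fl.py w20; python3 cen.py w20:ring
```

```text
t 59.7 roll -115.5 F tool [ 2.1 -0.3 -1.4] M tool [-0.01 -0.06  0.41] open 0.0587 j7 154.4
TCP h 31.3 lat err XL,YL mm (tool-axis) 0.6 -0.0 move cm tool [0.01 0.06 0.03] YLtool [-0.02 -0.4   0.92] mismatch deg X,Y [5.1 0.9]
w20 n 15370 z rng -22.4 51.7
  flange n 2646 slopes deg x,y [0.14 0.97] z0 8.31 rms 0.43
  hood n 4723 c@30 [-4.8 -1.9] lean deg x,y [0.9 4.7] res 1.18
w20 ring n 5061 bins 32 -180.0 174.0 free [-4.4  1.  46. ] fixedR [-3.2  1.6] med res 0.43
```

View pics/w20.png

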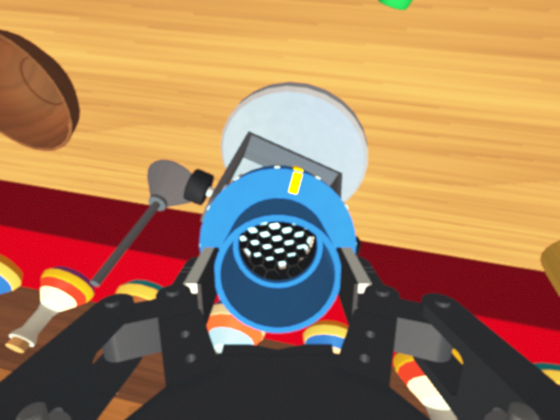

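Call:
carry_out(deltas=[{"tx": 0,"ty": 0,"tz": 0,"roll": 0},{"tx": 0,"ty": 0,"tz": 0,"roll": 0}], fingers=7.5)

```text
t: 59.95
tool_pos: [0.622, -0.0634, 0.1866]
ee_rot: [-114.9, 63.6, -20.6]
ft_force: [-0.2, -0.1, -0.1]
opening: 0.0749
```

```bash
python3 tq.py; python3 ax.py 44
python3 - <<'E'
from h import *
W=snap('wrist','w21')
E
python3 fl.py w21; python3 cen.py w21:ring
```

```text
t 59.95 roll -114.9 F tool [-0.   0.2 -0. ] M tool [-0.02 -0.15  0.44] open 0.0749 j7 153.9
TCP h 31.4 lat err XL,YL mm (tool-axis) 0.5 0.4 move cm tool [ 0.01  0.06 -0.01] YLtool [-0.02 -0.39  0.92] mismatch deg X,Y [5.1 0.9]
w21 n 15163 z rng -18.9 49.9
  flange n 2639 slopes deg x,y [ 1.75 -0.17] z0 6.95 rms 0.42
  hood n 3300 c@30 [-5.2 -2. ] lean deg x,y [-1.2  6.1] res 1.01
w21 ring n 5613 bins 41 -180.0 174.0 free [-4.8  0.9 46.1] fixedR [-3.8  1.3] med res 0.67
```

Call:
carry_out(deltas=[{"tx": 0.2,"ty": 0.06,"tz": 0,"roll": 0.12},{"tx": 0,"ty": 0,"tz": 0,"roll": 0},{"tx": 0,"ty": 0,"tz": 0,"roll": 0},{"tx": 0,"ty": 0,"tz": 0,"roll": 0}], fingers=5, grip_force=40)

```text
t: 60.4
tool_pos: [0.6225, -0.0637, 0.1853]
ee_rot: [-108.1, 63.6, -20.5]
ft_force: [-2.9, 1.3, 4.8]
opening: 0.0589
```

Call:
carry_out(deltas=[{"tx": 0,"ty": 0,"tz": 0,"roll": 0.15},{"tx": 0,"ty": 0,"tz": 0,"roll": 0.15},{"tx": 0,"ty": 0,"tz": 0,"roll": 0.12}])

```text
t: 60.7
tool_pos: [0.6248, -0.0629, 0.1866]
ee_rot: [-83.6, 63.4, -20.3]
ft_force: [1.8, 0.7, 7.3]
opening: 0.0594
```

```bash
python3 tq.py; python3 ax.py 44
python3 - <<'E'
from h import *
W=snap('wrist','w22')
E
python3 fl.py w22; python3 cen.py w22:ring
```

```text
t 60.7 roll -83.6 F tool [-5.9 -4.4  1.8] M tool [-0.45 -1.41 -0.29] open 0.0594 j7 123.4
TCP h 30.2 lat err XL,YL mm (tool-axis) 2.7 1.7 move cm tool [ 0.03  0.24 -0.21] YLtool [-0.01  0.14  0.99] mismatch deg X,Y [5.  0.8]
w22 n 14970 z rng -20.4 51.0
  flange n 3049 slopes deg x,y [ 2.22 -0.96] z0 7.17 rms 0.47
  hood n 4389 c@30 [-5.2  0.4] lean deg x,y [2.6 5. ] res 1.3
w22 ring n 5042 bins 31 -180.0 174.0 free [-2.9  1.7 45.8] fixedR [-1.5  1.5] med res 0.35
```

View pics/w22.png

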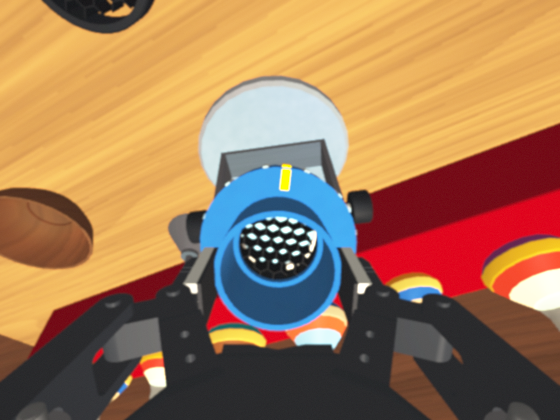

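Call:
carry_out(deltas=[{"tx": 0,"ty": 0.22,"tz": -0.18,"roll": 0},{"tx": 0,"ty": 0.04,"tz": -0.03,"roll": 0.08},{"tx": 0,"ty": 0.04,"tz": -0.03,"roll": 0.08}], fingers=5, grip_force=60)

```text
t: 61.05
tool_pos: [0.6232, -0.0635, 0.1866]
ee_rot: [-74.8, 63.5, -20.4]
ft_force: [5.3, 0.4, 1.7]
opening: 0.0581
```

```bash
python3 tq.py; python3 ax.py 44
python3 - <<'E'
from h import *
W=snap('wrist','w23')
E
python3 fl.py w23; python3 cen.py w23:ring
```

```text
t 61.05 roll -74.8 F tool [ 0.6 -4.4  3.5] M tool [-0.84 -1.55 -0.48] open 0.0581 j7 114.5
TCP h 30.8 lat err XL,YL mm (tool-axis) 1.6 0.6 move cm tool [ 0.01  0.13 -0.1 ] YLtool [-0.01  0.29  0.96] mismatch deg X,Y [5.  0.8]
w23 n 14882 z rng -18.2 50.8
  flange n 3114 slopes deg x,y [ 2.22 -0.87] z0 7.04 rms 0.49
  hood n 4442 c@30 [-5.   2.2] lean deg x,y [ 2.4 -3.3] res 1.65
w23 ring n 4999 bins 32 -180.0 174.0 free [-2.8  0.6 46.1] fixedR [-1.6  0.2] med res 0.42
```

Call:
carry_out(deltas=[{"tx": 0,"ty": 0.08,"tz": -0.06,"roll": 0.06},{"tx": 0,"ty": 0.04,"tz": -0.04,"roll": 0.06},{"tx": 0,"ty": 0.02,"tz": -0.02,"roll": 0.06}], fingers=5, grip_force=90)

```text
t: 61.4
tool_pos: [0.6217, -0.0636, 0.1865]
ee_rot: [-64.7, 63.6, -20.5]
ft_force: [6.8, 5.0, 3.3]
opening: 0.0574
```

```bash
python3 tq.py; python3 ax.py 44
python3 - <<'E'
from h import *
import cv2
W=snap('wrist','w24')
W=snap('scene','u24')
cv2.imwrite('pics/u24c.png',cv2.resize(W.p[160:300,195:335],(600,600),interpolation=cv2.INTER_CUBIC)[:,:,::-1])
E
python3 fl.py w24; python3 cen.py w24:ring
```

```text
t 61.4 roll -64.7 F tool [-0.9 -2.   8.8] M tool [-0.46 -2.07  0.25] open 0.0574 j7 104.4
TCP h 31.4 lat err XL,YL mm (tool-axis) 0.2 0.1 move cm tool [ 0.    0.02 -0.02] YLtool [-0.01  0.45  0.89] mismatch deg X,Y [5.1 0.8]
w24 n 14967 z rng -19.9 50.9
  flange n 2466 slopes deg x,y [ 0.84 -1.41] z0 7.28 rms 0.42
  hood n 4065 c@30 [-5.   2.7] lean deg x,y [ 0.1 -3.9] res 1.18
w24 ring n 5129 bins 32 -180.0 174.0 free [-4.6 -0.2 46. ] fixedR [-3.5 -0.9] med res 0.37
```

View pics/u24c.png

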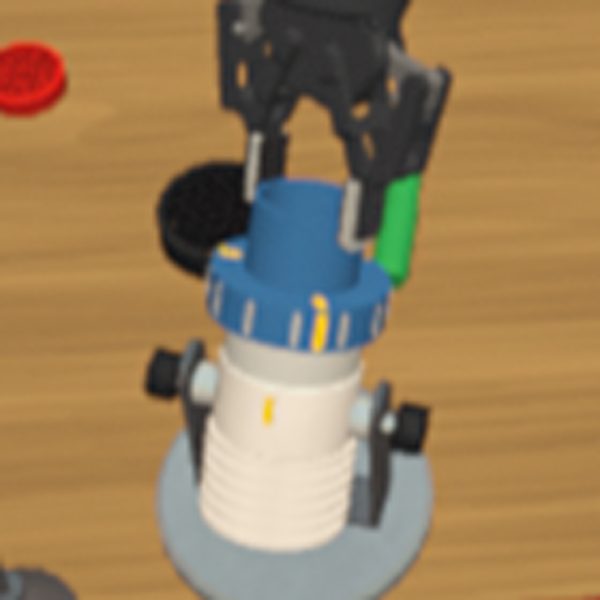

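Call:
carry_out(deltas=[{"tx": 0,"ty": -0.1,"tz": 0.06,"roll": -0.08},{"tx": 0,"ty": -0.05,"tz": 0.04,"roll": -0.08}])

```text
t: 61.7
tool_pos: [0.6228, -0.0655, 0.1873]
ee_rot: [-73.9, 63.6, -20.7]
ft_force: [-1.1, 0.5, 6.3]
opening: 0.057
```

```bash
python3 tq.py; python3 ax.py 44
python3 - <<'E'
from h import *
W=snap('wrist','w25')
E
python3 fl.py w25; python3 cen.py w25:ring
```

```text
t 61.7 roll -73.9 F tool [-6.2 -1.6  0.5] M tool [ 0.09 -0.44  0.61] open 0.057 j7 112.4
TCP h 31.3 lat err XL,YL mm (tool-axis) 2.1 -1.4 move cm tool [0.02 0.24 0.07] YLtool [-0.02  0.31  0.95] mismatch deg X,Y [5.1 0.9]
w25 n 14732 z rng -21.9 51.5
  flange n 3173 slopes deg x,y [ 2.3  -1.21] z0 7.27 rms 0.49
  hood n 4986 c@30 [-4.3  1.5] lean deg x,y [ 0.3 -3.6] res 1.32
w25 ring n 4737 bins 32 -180.0 174.0 free [-2.1 -1.6 46.1] fixedR [-1.  -1.9] med res 0.39
```

Call:
carry_out(deltas=[{"tx": 0,"ty": 0,"tz": 0.1,"roll": 0},{"tx": 0,"ty": 0,"tz": 0,"roll": 0},{"tx": 0,"ty": 0,"tz": 0,"roll": -0.15},{"tx": 0,"ty": 0,"tz": 0,"roll": -0.15},{"tx": 0,"ty": 0,"tz": 0,"roll": -0.15}], fingers=7.5)

```text
t: 62.25
tool_pos: [0.6196, -0.064, 0.185]
ee_rot: [-100.1, 63.9, -20.8]
ft_force: [-0.5, -0.0, 0.4]
opening: 0.0753
```

```bash
python3 tq.py; python3 ax.py 44
python3 - <<'E'
from h import *
W=snap('wrist','w26')
E
python3 fl.py w26; python3 cen.py w26:ring
```

```text
t 62.25 roll -100.1 F tool [-0.6  0.3 -0.2] M tool [-0.03 -0.04  0.47] open 0.0753 j7 138.1
TCP h 31.2 lat err XL,YL mm (tool-axis) -2.0 -1.0 move cm tool [-0.02 -0.21  0.07] YLtool [-0.02 -0.14  0.99] mismatch deg X,Y [5.5 1. ]
w26 n 15321 z rng -22.6 65.6
  flange n 2784 slopes deg x,y [ 1.61 -0.71] z0 7.11 rms 0.42
  hood n 4078 c@30 [-5.6 -0.5] lean deg x,y [ 2.5 -1.2] res 1.54
w26 ring n 5639 bins 41 -180.0 174.0 free [-3.6 -1.4 46. ] fixedR [-2.5 -1.3] med res 0.65
```

Call:
carry_out(deltas=[{"tx": 0.1,"ty": -0.3,"tz": 0.06,"roll": 0},{"tx": 0,"ty": 0,"tz": 0,"roll": 0},{"tx": 0,"ty": 0,"tz": 0,"roll": 0},{"tx": 0,"ty": 0,"tz": 0,"roll": 0}], fingers=5, grip_force=80)

```text
t: 62.7
tool_pos: [0.6231, -0.0651, 0.1864]
ee_rot: [-99.6, 63.8, -20.9]
ft_force: [-5.8, -1.1, 6.6]
opening: 0.0575
```

Call:
carry_out(deltas=[{"tx": 0,"ty": 0.01,"tz": -0.03,"roll": 0.06},{"tx": 0,"ty": 0.01,"tz": -0.03,"roll": 0.06}])

```text
t: 62.9
tool_pos: [0.6226, -0.0646, 0.186]
ee_rot: [-92.6, 63.9, -20.7]
ft_force: [-4.8, 1.0, 8.5]
opening: 0.0579
```

```bash
python3 tq.py; python3 ax.py 44
python3 - <<'E'
from h import *
W=snap('wrist','w27')
E
python3 fl.py w27; python3 cen.py w27:ring
```

```text
t 62.9 roll -92.6 F tool [-9.7  0.6 -0.8] M tool [-1.17 -0.01  0.78] open 0.0579 j7 130.6
TCP h 30.5 lat err XL,YL mm (tool-axis) 1.1 -0.6 move cm tool [0.01 0.11 0.06] YLtool [-0.02 -0.01  1.  ] mismatch deg X,Y [5.4 0.9]
w27 n 14747 z rng -22.6 51.1
  flange n 2437 slopes deg x,y [ 1.23 -1.33] z0 7.01 rms 0.42
  hood n 3891 c@30 [-6.  -0.3] lean deg x,y [2.5 1.3] res 1.59
w27 ring n 5171 bins 31 -180.0 174.0 free [-4.2 -0.8 45.9] fixedR [-2.9 -0.9] med res 0.42
```

Call:
carry_out(deltas=[{"tx": 0.04,"ty": 0,"tz": 0.12,"roll": 0.05},{"tx": 0,"ty": 0,"tz": 0,"roll": 0.06}])

```text
t: 63.15
tool_pos: [0.6231, -0.0634, 0.1864]
ee_rot: [-86.2, 63.9, -20.6]
ft_force: [-9.6, 6.0, 18.3]
opening: 0.0577
```

```bash
python3 tq.py; python3 ax.py 44
python3 - <<'E'
from h import *
W=snap('wrist','w28')
E
python3 fl.py w28; python3 cen.py w28:ring
```

```text
t 63.15 roll -86.2 F tool [-21.3   2.    2.1] M tool [-0.79 -0.79  0.79] open 0.0577 j7 124.3
TCP h 30.7 lat err XL,YL mm (tool-axis) 1.4 0.7 move cm tool [ 0.01  0.13 -0.09] YLtool [-0.02  0.1   1.  ] mismatch deg X,Y [5.4 0.9]
w28 n 15044 z rng -21.9 51.9
  flange n 2448 slopes deg x,y [-0.01 -1.72] z0 7.21 rms 0.43
  hood n 4102 c@30 [-6.1 -0.3] lean deg x,y [3.9 5.1] res 1.38
w28 ring n 5259 bins 32 -180.0 174.0 free [-4.4  0.2 46.1] fixedR [-3.3  0.1] med res 0.39
```

Call:
carry_out(deltas=[{"tx": -0.03,"ty": -0.02,"tz": -0.05,"roll": -0.08},{"tx": 0,"ty": 0,"tz": 0,"roll": -0.05}])

```text
t: 63.4
tool_pos: [0.6233, -0.0652, 0.1867]
ee_rot: [-93.9, 63.8, -20.9]
ft_force: [-5.7, -0.1, 11.2]
opening: 0.058
```

Call:
carry_out(deltas=[{"tx": 0,"ty": 0,"tz": 0,"roll": 0},{"tx": 0,"ty": 0,"tz": 0,"roll": 0}], fingers=7)

```text
t: 63.6
tool_pos: [0.6238, -0.0637, 0.1857]
ee_rot: [-93.8, 63.9, -20.7]
ft_force: [-0.9, 0.2, -0.4]
opening: 0.07
```

```bash
python3 tq.py; python3 ax.py 44
python3 - <<'E'
from h import *
W=snap('wrist','w29')
E
python3 fl.py w29; python3 cen.py w29:ring
```

```text
t 63.6 roll -93.8 F tool [-0.   1.  -0.1] M tool [ 0.01 -0.02  0.43] open 0.07 j7 131.5
TCP h 29.8 lat err XL,YL mm (tool-axis) 1.8 0.6 move cm tool [ 0.02  0.18 -0.06] YLtool [-0.02 -0.03  1.  ] mismatch deg X,Y [5.4 0.9]
w29 n 15363 z rng -15.0 49.5
  flange n 3033 slopes deg x,y [ 1.6  -0.95] z0 7.13 rms 0.43
  hood n 4356 c@30 [-5.5  0.4] lean deg x,y [ 2.8 -2.7] res 1.48
w29 ring n 5506 bins 40 -180.0 174.0 free [-3.8 -1.3 45.7] fixedR [-2.4 -1.6] med res 0.61
```

View pics/w29.png

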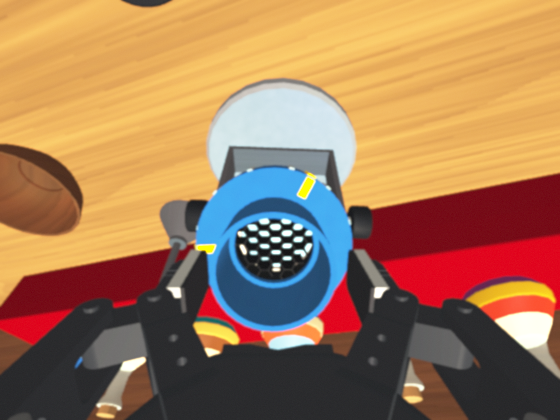

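```bash
cat > mk.py <<'E'
from h import *
import sys
for t in sys.argv[1:]:
    W=Cam(f'pics/{t}.npz');P=W.pts();p=W.p.astype(int);Q=P-MOUTH;x,y,z=Q@XL*1000,Q@YL*1000,Q@ZL*1000
    m=(p[...,0]>190)&(p[...,1]>170)&(p[...,2]<90)&(W.d>0)&(abs(z-7)<4)&(abs(np.hypot(x+3,y-.3)-40)<9)
    n,lab,st,c=cv2.connectedComponentsWithStats(m.astype(np.uint8))
    for i in range(1,n):
        if st[i,4]>25:
            k=lab==i;a=np.degrees(np.arctan2(y[k].mean()-0,x[k].mean()+3));print(t,'mark',a.round(1),'n',st[i,4],'phase',((a+60)%120-60).round(1),(a%120-120).round(1))
E
python3 mk.py w14 w21 w22 w23 w24 w26 w27 w28 w29
```

```text
w14 mark -118.7 n 140 phase 1.3 -118.7
w21 mark -172.7 n 140 phase -52.7 -52.7
w21 mark -54.0 n 75 phase -54.0 -54.0
w22 mark 164.0 n 139 phase 44.0 -76.0
w23 mark 158.6 n 136 phase 38.6 -81.4
w24 mark 151.0 n 139 phase 31.0 -89.0
w26 mark 161.2 n 137 phase 41.2 -78.8
w26 mark -83.6 n 118 phase 36.4 -83.6
w27 mark 154.5 n 141 phase 34.5 -85.5
w27 mark -91.6 n 68 phase 28.4 -91.6
w28 mark 147.2 n 141 phase 27.2 -92.8
w28 mark -98.1 n 85 phase 21.9 -98.1
w29 mark 157.0 n 142 phase 37.0 -83.0
w29 mark -88.0 n 73 phase 32.0 -88.0
```

Call:
carry_out(deltas=[{"tx": 0,"ty": 0,"tz": -0.06,"roll": 0},{"tx": 0,"ty": 0,"tz": 0,"roll": 0},{"tx": 0,"ty": 0,"tz": 0,"roll": 0}], fingers=5, grip_force=80)

```text
t: 63.95
tool_pos: [0.6233, -0.0653, 0.1863]
ee_rot: [-94.0, 63.8, -20.8]
ft_force: [-4.3, 0.6, 6.7]
opening: 0.0575
```

Call:
carry_out(deltas=[{"tx": 0.05,"ty": 0,"tz": -0.02,"roll": 0.06},{"tx": 0,"ty": 0,"tz": 0,"roll": 0}])

```text
t: 64.15
tool_pos: [0.6231, -0.0649, 0.1861]
ee_rot: [-90.3, 63.9, -20.6]
ft_force: [-7.8, 1.3, 12.9]
opening: 0.058
```

```bash
python3 tq.py; python3 ax.py 44
python3 - <<'E'
from h import *
W=snap('wrist','w30')
E
python3 fl.py w30; python3 cen.py w30:ring; python3 mk.py w30
```

```text
t 64.15 roll -90.3 F tool [-15.    1.3  -1.5] M tool [0.04 0.07 0.98] open 0.058 j7 128.4
TCP h 30.3 lat err XL,YL mm (tool-axis) 1.7 -0.8 move cm tool [0.01 0.17 0.07] YLtool [-0.02  0.03  1.  ] mismatch deg X,Y [5.4 0.9]
w30 n 14908 z rng -22.7 51.7
  flange n 2518 slopes deg x,y [ 0.78 -1.33] z0 6.97 rms 0.42
  hood n 4123 c@30 [-5.8  0.4] lean deg x,y [ 3.  -1.1] res 1.56
w30 ring n 5212 bins 31 -180.0 174.0 free [-4.1 -1.  45.9] fixedR [-2.7 -1.1] med res 0.39
w30 mark 153.6 n 142 phase 33.6 -86.4
w30 mark -92.3 n 51 phase 27.7 -92.3
```

Call:
carry_out(deltas=[{"tx": 0,"ty": 0,"tz": 0,"roll": 0},{"tx": 0,"ty": 0,"tz": 0,"roll": 0},{"tx": 0,"ty": 0,"tz": 0,"roll": 0}], fingers=8.5)

```text
t: 64.5
tool_pos: [0.6239, -0.0647, 0.1853]
ee_rot: [-90.6, 63.9, -20.8]
ft_force: [-0.2, -0.2, -0.6]
opening: 0.085
```

```bash
python3 tq.py; python3 ax.py 44
python3 - <<'E'
from h import *
W=snap('wrist','w31')
E
python3 fl.py w31; python3 cen.py w31:ring; python3 mk.py w31
```

```text
t 64.5 roll -90.6 F tool [ 0.5  0.4 -0.2] M tool [0.01 0.01 0.46] open 0.085 j7 128.5
TCP h 29.2 lat err XL,YL mm (tool-axis) 2.0 -0.3 move cm tool [0.02 0.19 0.02] YLtool [-0.02  0.02  1.  ] mismatch deg X,Y [5.4 0.9]
w31 n 15742 z rng -20.3 65.6
  flange n 2951 slopes deg x,y [ 1.15 -1.19] z0 7.17 rms 0.41
  hood n 4252 c@30 [-5.6  0.7] lean deg x,y [ 2.7 -2.5] res 1.44
w31 ring n 5858 bins 41 -180.0 174.0 free [-3.6 -1.3 46.1] fixedR [-2.7 -1.3] med res 0.64
w31 mark 154.4 n 144 phase 34.4 -85.6
w31 mark -90.3 n 108 phase 29.7 -90.3
```

Call:
carry_out(deltas=[{"tx": 0,"ty": 0,"tz": 0.08,"roll": 0.05},{"tx": 0,"ty": 0,"tz": 0,"roll": 0},{"tx": 0,"ty": 0,"tz": 0,"roll": 0},{"tx": 0,"ty": 0,"tz": 0.06,"roll": -0.12},{"tx": 0,"ty": 0,"tz": 0.06,"roll": -0.12}], fingers=5, grip_force=50)

```text
t: 65.05
tool_pos: [0.625, -0.0643, 0.1859]
ee_rot: [-101.8, 63.7, -20.9]
ft_force: [1.2, -0.3, -2.3]
opening: 0.0585
```

Call:
carry_out(deltas=[{"tx": 0.02,"ty": 0,"tz": 0.06,"roll": 0.08},{"tx": 0.02,"ty": 0,"tz": 0.0,"roll": 0.08}])

```text
t: 65.25
tool_pos: [0.6266, -0.0626, 0.1864]
ee_rot: [-92.2, 63.6, -20.7]
ft_force: [4.6, -1.9, 1.5]
opening: 0.0581
```

```bash
python3 tq.py; python3 ax.py 44
python3 - <<'E'
from h import *
W=snap('wrist','w32')
E
python3 fl.py w32; python3 cen.py w32:ring; python3 mk.py w32
```

```text
t 65.25 roll -92.2 F tool [ 0.9 -5.1 -0.4] M tool [-0.64 -1.02 -0.84] open 0.0581 j7 129.7
TCP h 29.1 lat err XL,YL mm (tool-axis) 4.2 2.6 move cm tool [ 0.04  0.42 -0.25] YLtool [-0.02 -0.01  1.  ] mismatch deg X,Y [5.2 0.9]
w32 n 15033 z rng -18.6 50.6
  flange n 3237 slopes deg x,y [ 2.5 -0.5] z0 7.04 rms 0.49
  hood n 5166 c@30 [-4.3  0.6] lean deg x,y [1.5 4.5] res 1.29
w32 ring n 4735 bins 32 -180.0 174.0 free [-1.2  2.6 46.1] fixedR [-0.   2.6] med res 0.35
w32 mark 152.9 n 141 phase 32.9 -87.1
```

Call:
carry_out(deltas=[{"tx": 0.02,"ty": 0.05,"tz": -0.06,"roll": 0.06},{"tx": 0.0,"ty": 0.05,"tz": -0.08,"roll": 0.03}], fingers=5, grip_force=80)

```text
t: 65.5
tool_pos: [0.6264, -0.0639, 0.1867]
ee_rot: [-87.1, 63.5, -20.6]
ft_force: [3.6, -2.2, 5.0]
opening: 0.0576
```

```bash
python3 tq.py; python3 ax.py 44
python3 - <<'E'
from h import *
W=snap('wrist','w33')
E
python3 fl.py w33; python3 cen.py w33:ring; python3 mk.py w33
```

```text
t 65.5 roll -87.1 F tool [-2.6 -5.9 -0.5] M tool [-0.87 -1.32 -0.92] open 0.0576 j7 125.5
TCP h 29.2 lat err XL,YL mm (tool-axis) 4.4 1.3 move cm tool [ 0.04  0.43 -0.17] YLtool [-0.02  0.08  1.  ] mismatch deg X,Y [5.  0.9]
w33 n 14927 z rng -20.9 51.2
  flange n 3261 slopes deg x,y [ 2.82 -0.57] z0 7.0 rms 0.49
  hood n 6106 c@30 [-5.   1.6] lean deg x,y [ 3.  -0.4] res 1.57
w33 ring n 4663 bins 32 -180.0 174.0 free [-0.7  1.4 46. ] fixedR [0.5 1.4] med res 0.36
w33 mark 149.1 n 142 phase 29.1 -90.9
```

Call:
carry_out(deltas=[{"tx": 0,"ty": 0,"tz": 0,"roll": 0},{"tx": 0,"ty": 0,"tz": 0,"roll": 0},{"tx": 0,"ty": 0,"tz": 0,"roll": 0}], fingers=8.5)

```text
t: 65.85
tool_pos: [0.6226, -0.0631, 0.1837]
ee_rot: [-87.2, 64.0, -20.7]
ft_force: [1.2, 0.1, -0.2]
opening: 0.085
```

```bash
python3 tq.py; python3 ax.py 44
python3 - <<'E'
from h import *
W=snap('wrist','w34')
E
python3 fl.py w34; python3 cen.py w34:ring; python3 mk.py w34
```

```text
t 65.85 roll -87.2 F tool [ 0.6 -0.9  0.6] M tool [-0.03 -0.01  0.48] open 0.085 j7 125.4
TCP h 28.7 lat err XL,YL mm (tool-axis) -0.3 0.9 move cm tool [-0.   -0.03 -0.09] YLtool [-0.02  0.08  1.  ] mismatch deg X,Y [5.5 0.9]
w34 n 15703 z rng -20.7 50.0
  flange n 3668 slopes deg x,y [3.15 0.04] z0 7.09 rms 0.47
  hood n 6226 c@30 [-5.   1.7] lean deg x,y [ 2.4 -1.9] res 1.6
w34 ring n 5233 bins 41 -180.0 174.0 free [-0.5  1.5 46.1] fixedR [0.4 1.3] med res 0.66
w34 mark 149.5 n 141 phase 29.5 -90.5
w34 mark -84.5 n 86 phase 35.5 -84.5
```

Call:
carry_out(deltas=[{"tx": -1.0,"ty": 0,"tz": -0.05,"roll": 0},{"tx": -2.5,"ty": 0,"tz": 0,"roll": 0},{"tx": -3,"ty": 0,"tz": 0,"roll": 0},{"tx": -3,"ty": 0,"tz": 0,"roll": 0},{"tx": 0,"ty": 0,"tz": 0,"roll": 0}])

```text
t: 66.4
tool_pos: [0.5843, -0.0486, 0.272]
ee_rot: [-87.0, 63.7, -20.5]
ft_force: [0.7, -0.8, 0.2]
opening: 0.0853
```

```bash
python3 tq.py; python3 ax.py 44
python3 - <<'E'
from h import *
import cv2
W=snap('scene','u35');w=snap('wrist','w35')
cv2.imwrite('pics/u35c.png',cv2.resize(W.p[160:300,195:335],(600,600),interpolation=cv2.INTER_CUBIC)[:,:,::-1])
E
python3 fl.py w35 u35;python3 mk.py w35
```

```text
t 66.4 roll -87.0 F tool [ 0.2 -1.  -0.4] M tool [0.04 0.01 0.4 ] open 0.0853 j7 112.8
TCP h 125.4 lat err XL,YL mm (tool-axis) 2.1 0.9 move cm tool [ 0.02  0.2  -0.11] YLtool [-0.02  0.08  1.  ] mismatch deg X,Y [5.2 0.9]
w35 n 5907 z rng -22.1 50.4
  flange n 1967 slopes deg x,y [3.07 0.03] z0 7.07 rms 0.5
  hood n 1627 c@30 [-5.1  2.1] lean deg x,y [ 4. -2.] res 1.61
u35 n 1043 z rng -13.1 48.9
  flange n 109 slopes deg x,y [3.01 0.09] z0 6.03 rms 0.43
  hood n 483 c@30 [-0.2  3. ] lean deg x,y [-0.1  0.6] res 1.1
w35 mark 149.8 n 53 phase 29.8 -90.2
w35 mark -84.0 n 37 phase 36.0 -84.0
```

View pics/u35c.png

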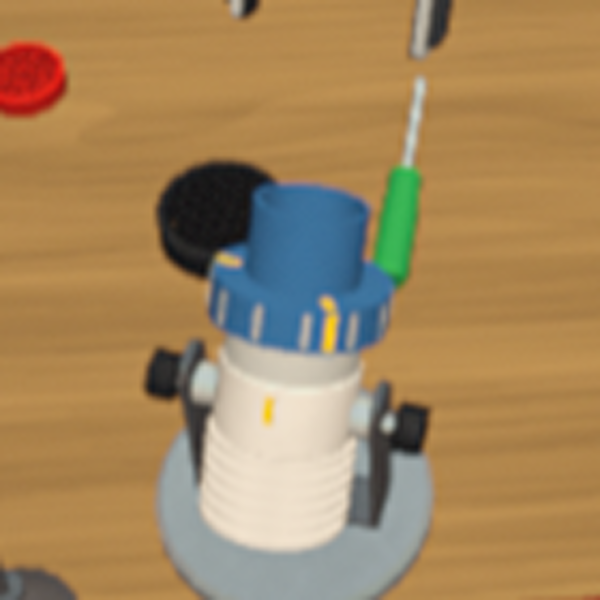

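View pics/u35.png

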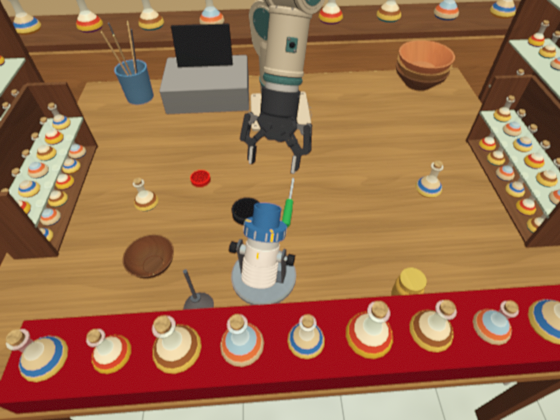

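The ring mark is at crop pixel (330, 325). The ring lies flat to about 1° and is at its home height. The gripper is clear of everything and the other things on the counter stand where they were. Handing in.

```bash
python3 -c "
from bench import *
print(close_job())"
```

```text
the job is handed in; nothing more can be done
None
```

I dropped the lens and then the small black louvre into the barrel and screwed the blue ring on clockwise. I then let go and backed the gripper off, and handed the job in at about 66.5 s. My last checks point to the ring being home and tight, but I had no direct reading of tightness.

**First try:** it failed. The tool was less tilted than the barrel, by about 5° as later measured, and the ring skewed and never became tight. I unscrewed it fully and screwed it on again in short strokes. At about 89° it skewed once more, so I backed it off and re-centred it several times before it held.

**Last checks, with the gripper clear:**
- **Turn:** about 87° past in-line. The two visible marks read 84° and 90°.
- **Height:** the flange is about 0.3 mm above its ideal home height.
- **Lie:** within about 1° of the measured rim plane.
- **Centring:** the ring stands 2–3 mm to one side of the barrel axis, uphill. It stayed there against gravity after release, which is my best sign that it is clamped.
- **Tightness:** the axial torque on the last turn was about 0.9 N m. It never showed a hard stop, and in one earlier hold at the same angle it fell back to zero.
- **Surroundings:** the other things on the counter look unmoved and the lamp looks the same in the pictures. I did not re-measure the lamp's tilt at the end.

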